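Gauge moulded connector sleeves and sort them

ROBOT

A 6-joint arm with a two-finger parallel gripper is mounted at the origin on the work surface. World frame = base frame: x ahead of the robot, y to its left, z up, the work surface at z = 0. Lengths are in m, angles in rad, forces in N, time in s.
With the tool pointing down it reaches from about 0.3 to 0.875 m from the base axis. Payload 4.2 kg.
Tool frame: the origin (TCP) lies between the finger pads; the fingertips stand robot.nose_length ahead of it and the grasp point (between the pads) lies 2 mm behind it (robot.nose_length is the distance from the TCP to the fingertips, in m); z points along the fingers, y is the line along which they close (so a half turn about z gives the same grasp; the last joint's range is limited). The gripper opens to 85 mm and grips with 20 to 120 N. Pads are 22 mm wide; open, the fingers measure 114 mm over their backs; the gripper's body (76 mm by 85 mm) begins 54 mm behind the grasp point. The pads swing forward as they close: fully open they stand 13 mm farther back than shut.
Start: joints at [-0.02, 0.32, 1.565, -0, 1.257, -0.02], TCP at [0.575, 0, 0.215] pointing down, gripper open.
Joint ranges: [-3.11, 3.11], [-0.84, 2.01], [0.21, 2.61], [-1.34, 4.49], [0.05, 2.63], [-2.56, 2.56]. Speed limits (rad/s): [2.57, 2.57, 3.14, 3.14, 3.14, 3.14].

INTERFACE

Orientations are given as a unit quaternion [w, x, y, z].
In Python, from bench import telemetry, capture, camera_info, close_job, robot gives the robot as it stands. The module is installed in compiled form; this text tells all that it offers.
- The arm moves only by the tool jog_arm, never from a script. Its argument "commands" is a list of rows, each an object of numbers: "tx", "ty", "tz": the shift along the tool's x, y, z scaled (see below); "rx", "ry", "rz": the turn, a rotation vector about the tool's x, y, z scaled (see below). A call has 1 to 12 rows; each row shifts and turns the commanded pose from where the row before left it, along the tool's axes as they then stand; what a row does not reach is not made up. The controller multiplies each number of a shift by 0.03 m and each number of a turn by 0.08 rad. A row lasts 1/10 s, in which the tool goes at most 50 mm and 8.59 degrees, less where a joint would pass 70% of its speed; a pose out of reach is approached as far as the arm can. A call with a number of a shift or a turn outside -1 to 1 is refused whole. A call with a gripper value outside its range is refused whole. "claw" is the opening, from 0 (shut) to 1 (fully open), set as the call begins (left out, the last holds). The fingers move at their own pace and stop on an object; "squeeze" is the grip in N (left out, the last holds). Time passes only in rows, so rows that do not move let the fingers close. It gives the time, the measured TCP pose, the force, the opening and the grip force at its end, in the units of the state.
- telemetry.observe(): the state, without advancing time (a new reading comes with each control period).
- capture(name): name is "scene" or "side" or "wrist"; returns (picture, depth): 400x640x3 uint8, blue, green, red; 400x640 float32, m along the optical axis (not along the pixel's ray), 0 where there is no reading.
- camera_info(name): a dict with "vfov" (degrees; the focal length in pixels is half the picture's height over the tangent of half this angle, whatever the lens; pixels are square), "cx", "cy" (the principal point, pixels), "rvec" (rotation vector, rad) and "tvec" (3), from world to camera coordinates, as OpenCV has them. Camera axes: x right, y down, z forward; pixel columns grow to the right and rows downward; lengths in m; the calibration is good to about 2 mm. A picture is of the moment at which its call begins: read the wrist's pose just before it. camera_info takes no time and is no camera call; for the wrist camera it gives the pose at the moment of the call.
- close_job(): hands the job in; it is judged then, once.
The state is a dict: "clock": time; "joint_pos": joint angles; "dq": joint speeds; "tau": joint torques, N m; "tool_pos": TCP position; "eef_rot": TCP orientation; "force": force on the tool from outside, world axes, zero at the start; "ft_torque": the same for the moment, N m; "finger_gap": finger opening in m; "gripper_force": force on a finger pad.
Only numpy, scipy, OpenCV 4.12 (cv2) and the standard library are available. Lean on these libraries where they do the work, as an engineer would, in place of code of your own. Each camera call takes 0.05 s, during which the arm holds its last target. There are 200 camera calls.

TASK

Starting with the leftmost as the robot sees them and working to the right, slide each sleeve, wide end first, onto the gauge pin as far as it will go to test its bore. Lay those that go fully home against the gauge's plate flat in the black tray, side by side, square to its raised wall with their narrow noses pointing towards that wall; put those that stop short in the white box, and leave the other things on the bench alone.

Things in the scene. Friction and masses are not known exactly. Their poses are not given: they have to be found in the camera images.
- sleeve_1: number 1 from the robot's left (+y) in the starting row; may be absent. Ivory sleeve 72 mm long: square tube 28 x 28, 56 long (wide end), then a square nose 22 x 22, 16 long; bore 18 square. Flash hidden in some, 26 in from the wide end face, stops the pin; outwardly all alike. Origin on the bore axis at mid length (14 up when lying); x along the bore to the nose tip
- sleeve_2: number 2 from the robot's left (+y) in the starting row; may be absent. Ivory sleeve 72 mm long: square tube 28 x 28, 56 long (wide end), then a square nose 22 x 22, 16 long; bore 18 square. Flash hidden in some, 26 in from the wide end face, stops the pin; outwardly all alike. Origin on the bore axis at mid length (14 up when lying); x along the bore to the nose tip
- sleeve_3: number 3 from the robot's left (+y) in the starting row; may be absent. Ivory sleeve 72 mm long: square tube 28 x 28, 56 long (wide end), then a square nose 22 x 22, 16 long; bore 18 square. Flash hidden in some, 26 in from the wide end face, stops the pin; outwardly all alike. Origin on the bore axis at mid length (14 up when lying); x along the bore to the nose tip
- sleeve_4: number 4 from the robot's left (+y) in the starting row; may be absent. Ivory sleeve 72 mm long: square tube 28 x 28, 56 long (wide end), then a square nose 22 x 22, 16 long; bore 18 square. Flash hidden in some, 26 in from the wide end face, stops the pin; outwardly all alike. Origin on the bore axis at mid length (14 up when lying); x along the bore to the nose tip
- sleeve_5: number 5 from the robot's left (+y) in the starting row; may be absent. Ivory sleeve 72 mm long: square tube 28 x 28, 56 long (wide end), then a square nose 22 x 22, 16 long; bore 18 square. Flash hidden in some, 26 in from the wide end face, stops the pin; outwardly all alike. Origin on the bore axis at mid length (14 up when lying); x along the bore to the nose tip
- sleeve_1_nose (a point): centre of the nose's end face of sleeve_1, 36 mm from its origin
- sleeve_2_nose (a point): centre of the nose's end face of sleeve_2, 36 mm from its origin
- sleeve_3_nose (a point): centre of the nose's end face of sleeve_3, 36 mm from its origin
- sleeve_4_nose (a point): centre of the nose's end face of sleeve_4, 36 mm from its origin
- sleeve_5_nose (a point): centre of the nose's end face of sleeve_5, 36 mm from its origin
- gauge: fit gauge fixed to the bench: dark base 90 x 90 x 12 mm, upright aluminium face plate 56 wide, top at 66, carrying a level round steel pin, 15 diameter, 50 long, its tip tapered to 12.4. Origin under the base's centre; x from pin tip towards the plate, z up; the pin axis is 50 above the bench, at y = 0
- gauge_tip (a point): centre of the pin's free end, 28 mm in front (-x of gauge) of the gauge's origin, 50 above the bench
- gauge_face (a point): where the pin meets the face plate: 22 mm behind (+x of gauge) the gauge's origin, 50 above the bench; a sound sleeve's wide end touches the plate here, one with flash stops about 24 mm short
- tray: fixed black tray for sound sleeves, 110 (x) x 200 (y) mm outside, floor 4 thick, walls 5 thick; three walls 12 high, the fourth, long one (+x side) is the raised wall, aluminium, 32 high. Origin under its centre; x points to the raised wall
- bin: fixed white box for rejects, 130 (x) x 180 (y) mm outside, walls 5 thick and 30 high, floor 5 thick. Origin under its centre
- brush: loose bench brush, a bystander
- screwdriver: loose screwdriver, a bystander
- spool: loose spool of solder, 56 diameter, 38 high, a bystander
- heatsink: loose dark finned heat sink 60 x 75 x 30 mm, a bystander
Things that resemble listed ones, but are neither listed nor needed, are in the scene too. Leave any blue, pink or yellow look-alike of the sleeve_5 alone.

How it is judged:
By the outcome, as a careful person would: the job done as asked, in the order asked, and still so for the second after the job is handed in, with the robot touching nothing.
Of sleeve_1, sleeve_2, sleeve_3, sleeve_4, sleeve_5 only 3 to 4 are there at a start; the rules pass over those that are not, and their reading is None.
At some moment in a run one of sleeve_1, sleeve_2, sleeve_3, sleeve_4, sleeve_5 may be knocked a few centimetres aside while the robot is not near it.
Once in a run the grip may slacken for a moment while it holds something.
It also fails if it takes over 210 s, if anything falls off the work surface, if the arm or the gripper's body presses on something with over 40 N, if the wrist force passes 120 N, or if a joint passes its speed limit or range.

## Working session

There is one attempt and no reset: what is moved stays moved. The work goes in short steps, Python scripts to look and compute and a tool call to move; the robot and the scene stay as the last step left them, time stands still between calls to the robot, and variables do not carry over. Pictures are saved under pics/ and viewed, at most 14 in all, crops included, and the job is handed in when it is done.

Besides the shell and the picture viewer there is one more tool, called after "Call:" as a command line: name --argument value ..., lists and objects as JSON in quotes. jog_arm: Moves the arm, as the interface text tells. Its arguments: {"type":"object","properties":{"commands":{"type":"array"},"claw":{"type":"number"},"squeeze":{"type":"number"}},"required":["commands"]}

```bash
mkdir -p pics; cat > h.py <<'E'
import numpy as np, cv2
from bench import telemetry, capture, camera_info, close_job, robot
from scipy.spatial.transform import Rotation as R
def cam(n):
    c=camera_info(n); f=200/np.tan(np.radians(c['vfov'])/2)
    K=np.array([[f,0,c['cx']],[0,f,c['cy']],[0,0,1]]); Rm=cv2.Rodrigues(np.array(c['rvec'],float))[0]
    return K,Rm,np.array(c['tvec'],float)
def onplane(C,uv,z):
    K,Rm,t=C; uv=np.atleast_2d(uv).astype(float)
    d=(Rm.T@np.linalg.inv(K)@np.c_[uv,np.ones(len(uv))].T).T; o=-Rm.T@t
    return o+d*((z-o[2])/d[:,2])[:,None]
def cloud(C,depth):
    K,Rm,t=C; v,u=np.mgrid[:400,:640]
    P=np.stack([(u-K[0,2])/K[0,0]*depth,(v-K[1,2])/K[1,1]*depth,depth],-1)
    return (P-t)@Rm
def proj(C,P):
    K,Rm,t=C; q=(Rm@np.atleast_2d(P).T).T+t; q=q@K.T; return q[:,:2]/q[:,2:]
def shot(n,name=None):
    C=cam(n); im,d=capture(n)
    if name: cv2.imwrite('pics/'+name,im)
    return C,im,d
E
python3 - <<'E'
from h import *
print(telemetry.observe(), robot.nose_length)
for n in ('scene','side','wrist'):
    C,im,d=shot(n,n+'0.png'); print(n,C[0][0,0],-C[1].T@C[2],C[1][2],d.min(),d.max()); np.savez('%s0.npz'%n,im=im,d=d,K=C[0],R=C[1],t=C[2])
E
```

```text
{'clock': 0.0, 'joint_pos': array([-2.00371347e-02,  3.20285669e-01,  1.56571649e+00,  1.27565003e-06,
        1.25740928e+00, -2.00299569e-02]), 'dq': array([ 0.00153259,  0.00022932,  0.000387  ,  0.00010495,  0.00020743,
       -0.0005127 ]), 'tau': array([ 7.05825660e-04, -4.15526962e+01, -2.34157133e+01, -1.88356019e-06,
        8.09230405e-03,  1.54784908e-05]), 'tool_pos': array([ 5.74470155e-01, -9.56119186e-06,  2.13871335e-01]), 'eef_rot': array([-6.56212072e-04,  7.07109166e-01,  7.07103812e-01, -6.29591415e-04]), 'force': array([-0.40750001,  0.39640077, -0.48631656]), 'ft_torque': array([0.02340584, 0.01313275, 0.02868529]), 'gripper_force': 0.0, 'finger_gap': 0.08540982691926165} 0.017
scene 380.6554527457208 [0.92265162 0.42326275 0.91772048] [-0.38875865 -0.41318182 -0.82349711] 0.0 3.0628932
side 479.62100179799035 [ 0.00909291 -1.12839889  0.78170735] [ 0.36121479  0.78656729 -0.50083507] 0.0 3.9999766
wrist 312.1871878161377 [0.57495126 0.06712409 0.37365387] [-8.87356393e-04 -2.67097899e-01 -9.63668991e-01] 0.0 1.3686526
```

View pics/scene0.png

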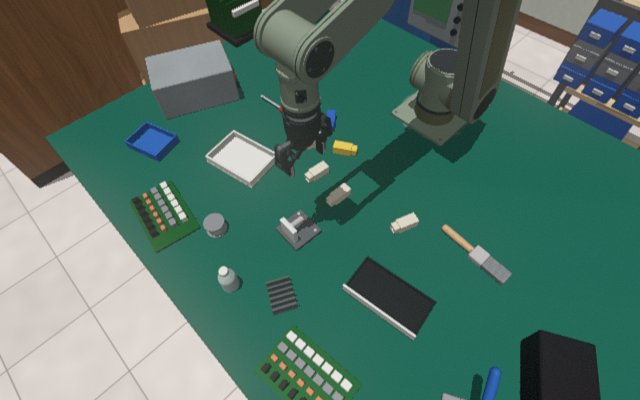

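View pics/side0.png

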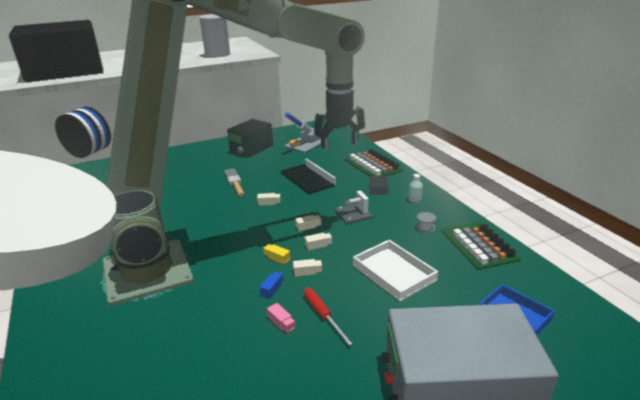

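The scene picture shows ivory sleeves at (405,222), (339,194) and (317,171), the gauge at (298,230), the tray at (390,297) and the bin at (240,158). The side picture shows four ivory sleeves at (269,199), (308,222), (318,241) and (308,267).

```bash
python3 - <<'E'
from h import *
for n in ('scene','side','wrist'):
    z=np.load(n+'0.npz'); C=(z['K'],z['R'],z['t']); im=z['im']; P=cloud(C,z['d'])
    hsv=cv2.cvtColor(im,cv2.COLOR_BGR2HSV)
    ok=(z['d']>0)&(P[...,0]>.2)&(P[...,0]<.95)&(abs(P[...,1])<.6)
    iv=ok&(hsv[...,0]>8)&(hsv[...,0]<40)&(hsv[...,1]>15)&(hsv[...,1]<110)&(hsv[...,2]>80)&(P[...,2]>.004)&(P[...,2]<.06)
    k,l,s,c=cv2.connectedComponentsWithStats(iv.astype(np.uint8))
    for i in range(1,k):
        if s[i,4]<60: continue
        Q=P[l==i]; top=Q[Q[:,2]>np.percentile(Q[:,2],60)]
        r=cv2.minAreaRect((Q[:,:2]*1000).astype(np.float32))
        print(n,c[i].round(),s[i,4],'rect',np.round(r[0]),np.round(r[1]),round(r[2]),'ztop',np.percentile(Q[:,2],[50,95]).round(3),hsv[l==i].mean(0).round())
E
```

```text
scene [317. 172.] 280 rect [454. -93.] [33. 86.] 87 ztop [0.025 0.03 ] [ 23.  28. 179.]
scene [338. 194.] 289 rect [474.  10.] [31. 72.] 88 ztop [0.026 0.03 ] [ 25.  31. 138.]
scene [404. 223.] 321 rect [415. 201.] [30. 74.] 69 ztop [0.026 0.03 ] [ 23.  27. 190.]
scene [458. 238.] 269 rect [348. 328.] [97. 21.] 85 ztop [0.017 0.021] [ 17.  88. 182.]
side [238. 187.] 95 rect [350. 328.] [105.  24.] 87 ztop [0.017 0.022] [ 19.  91. 164.]
side [268. 198.] 179 rect [414. 199.] [35. 65.] 70 ztop [0.025 0.032] [ 34.  29. 169.]
side [307. 222.] 231 rect [471.   7.] [68. 35.] 2 ztop [0.024 0.031] [ 34.  29. 139.]
side [317. 240.] 281 rect [458. -97.] [33. 69.] 83 ztop [0.025 0.031] [ 32.  26. 176.]
side [307. 267.] 338 rect [ 382. -196.] [32. 68.] 71 ztop [0.026 0.031] [ 30.  26. 179.]
wrist [238. 165.] 1392 rect [473.   9.] [28. 72.] 86 ztop [0.028 0.029] [ 23.  45. 194.]
wrist [229. 238.] 478 rect [461. -83.] [ 7. 71.] 77 ztop [0.016 0.027] [ 23.  47. 161.]
wrist [316. 327.] 1030 rect [ 564. -211.] [126.   4.] 11 ztop [0.016 0.027] [ 24.  20. 153.]
```

View pics/wrist0.png

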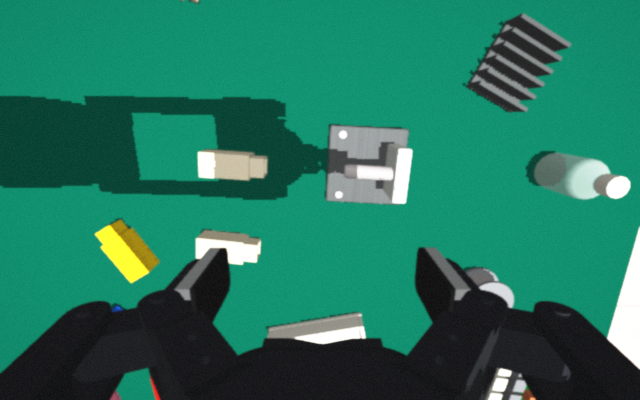

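The wrist picture shows sleeve B at (233,165), nose to the right (+x), sleeve C at (228,245), and the gauge at (368,165) with its plate on the +x side and its pin tip at about (346,171).

```bash
cat >> h.py <<'E'
def load(n):
    z=np.load(n+'0.npz'); return (z['K'],z['R'],z['t']),z['im'],z['d']
def rect(Q):
    r=cv2.minAreaRect((Q[:,:2]*1000).astype(np.float32)); return np.round(r[0],1),np.round(r[1],1),round(r[2],1)
E
python3 - <<'E'
from h import *
for n in ('wrist','scene','side'):
    C,im,d=load(n); P=cloud(C,d); hsv=cv2.cvtColor(im,cv2.COLOR_BGR2HSV)
    g=(d>0)&(abs(P[...,0]-.59)<.09)&(abs(P[...,1]-.01)<.09)
    for lo,hi,nm in ((.009,.016,'base'),(.05,.0605,'pin'),(.0625,.07,'platetop')):
        Q=P[g&(P[...,2]>lo)&(P[...,2]<hi)]
        if len(Q)>20: print(n,nm,len(Q),rect(Q),np.median(Q[:,2]).round(4), Q[:,:2].min(0).round(3),Q[:,:2].max(0).round(3))
for n in ('scene','side'):
    C,im,d=load(n); P=cloud(C,d); hsv=cv2.cvtColor(im,cv2.COLOR_BGR2HSV)
    uv=((390,297),(240,158)) if n=='scene' else ((310,177),(396,268))
    for (u,v),nm in zip(uv,('tray','bin')):
        c=P[v,u]; g=(d>0)&(np.hypot(P[...,0]-c[0],P[...,1]-c[1])<.14)
        print(n,nm,'floor',c.round(3))
        for lo,hi in ((.008,.016),(.025,.036)) :
            Q=P[g&(P[...,2]>lo)&(P[...,2]<hi)]
            if len(Q)>20: print(lo,len(Q),rect(Q),np.median(Q[:,2]).round(3))
# sleeve end: noses - width profile along axis from top faces
for n,cs in (('scene',((415,201),(472,9),(456,-96))),('side',((414,200),(472,8),(458,-97),(382,-196)))):
    C,im,d=load(n); P=cloud(C,d)
    for c in cs:
        c=np.array(c)/1000
        g=(d>0)&(np.hypot(P[...,0]-c[0],P[...,1]-c[1])<.05)&(P[...,2]>.0205)&(P[...,2]<.036)
        Q=P[g]; r=rect(Q); m=Q[:,:2].mean(0); w,V=np.linalg.eigh(np.cov((Q[:,:2]-m).T)); a=V[:,1]; a=a*np.sign(a[0]); s=(Q[:,:2]-m)@a
        pl,ph=np.percentile(Q[s<s.min()+.014,2],80),np.percentile(Q[s>s.max()-.014,2],80)
        print(n,c,r,'ax',np.degrees(np.arctan2(a[1],a[0])).round(1),s.min().round(3),s.max().round(3),'z lo/hi ends',pl.round(4),ph.round(4),len(Q))
E
```

```text
wrist base 4246 (array([587. ,   8.3]), array([ 90.1, 168.2]), 86.9) 0.0125 [ 0.503 -0.04 ] [0.673 0.053]
wrist pin 795 (array([626.8,  11.8]), array([56.3, 56. ]), 76.0) 0.0566 [ 0.598 -0.022] [0.661 0.033]
wrist platetop 776 (array([654.9,   4.7]), array([55.9, 14.6]), 87.1) 0.0663 [ 0.647 -0.023] [0.664 0.033]
scene base 622 (array([586.5,   9.9]), array([ 90.6, 170.7]), 87.0) 0.0118 [ 0.501 -0.038] [0.673 0.055]
scene pin 123 (array([637.5,  15.6]), array([49.9, 69.9]), 68.0) 0.0552 [ 0.599 -0.02 ] [0.664 0.034]
scene platetop 104 (array([655.3,   7.1]), array([56.6, 14. ]), 86.8) 0.0653 [ 0.648 -0.021] [0.663 0.035]
side base 377 (array([587.1,   5.7]), array([ 95.4, 169.7]), 87.3) 0.013 [ 0.502 -0.045] [0.671 0.051]
side pin 93 (array([629.4,  -4.9]), array([58.3, 55.2]), 13.5) 0.0557 [ 0.598 -0.026] [0.663 0.029]
side platetop 51 (array([656.5,   1.1]), array([59.8, 18.6]), 84.4) 0.0665 [ 0.645 -0.029] [0.665 0.032]
scene tray floor [0.593 0.303 0.003]
0.008 442 (array([594.4, 298.7]), array([111.7, 199.7]), 7.8) 0.011
0.025 258 (array([646.4, 306.3]), array([  6.6, 198.4]), 7
[... 704 characters left out ...]
]), array([29.9, 72.5]), 87.2) ax -3.5 -0.035 0.037 z lo/hi ends 0.0288 0.0259 231
scene [ 0.456 -0.096] (array([460.5, -95.1]), array([31.7, 72. ]), 82.2) ax -7.0 -0.034 0.037 z lo/hi ends 0.029 0.0256 202
side [0.414 0.2  ] (array([415.1, 198.5]), array([35.8, 68.9]), 69.6) ax -20.0 -0.033 0.036 z lo/hi ends 0.0295 0.0277 134
side [0.472 0.008] (array([474.1,   9.9]), array([74.9, 40.2]), 0.0) ax -0.3 -0.034 0.041 z lo/hi ends 0.0297 0.0261 167
side [ 0.458 -0.097] (array([460.2, -93.9]), array([38.4, 72.8]), 84.2) ax -5.9 -0.033 0.04 z lo/hi ends 0.0295 0.0266 193
side [ 0.382 -0.196] (array([ 383.3, -195. ]), array([35. , 72.6]), 73.9) ax -16.3 -0.034 0.038 z lo/hi ends 0.0298 0.0273 238
```

Call:
jog_arm --commands '[{"tx": 0.95,"ty": -0.76},{"tx": 0.95,"ty": -0.76},{"tx": 0.95,"ty": -0.76},{"tx": 0.95,"ty": -0.76},{"tx": 0.95,"ty": -0.76},{"tx": 0.95,"ty": -0.76},{"tx": 0.97,"ty": -0.77}]' --claw 0.8 --squeeze 50

```text
schema error: expected keys tx, ty, tz, rx, ry, rz
```

Call:
jog_arm --commands '[{"rz": -1},{"rz": -1},{"rz": -1},{"rz": -1},{"rz": -1},{"rz": -1},{"rz": -1},{"rz": -1},{"rz": -1},{"rz": -1}]'

```text
schema error: expected keys tx, ty, tz, rx, ry, rz
```

Call:
jog_arm --commands '[{"rz": -1},{"rz": -1},{"rz": -1},{"rz": -1},{"rz": -1},{"rz": 0}]'

```text
schema error: expected keys tx, ty, tz, rx, ry, rz
```

```bash
cat >> h.py <<'E'
def pose():
    s=telemetry.observe(); w,x,y,z=s['eef_rot']; M=R.from_quat([x,y,z,w]).as_matrix(); return s,np.array(s['tool_pos']),M
def goto(x,y,z,psi):
    s,p,M=pose(); cur=np.degrees(np.arctan2(M[1,1],M[0,1])); dpsi=(psi-cur+540)%360-180
    a=np.radians(psi); tx=np.array([-np.sin(a),np.cos(a)]); ty=np.array([np.cos(a),np.sin(a)])
    D=np.array([x,y,z])-p
    b=np.radians(cur); txo=np.array([-np.sin(b),np.cos(b)]); tyo=np.array([np.cos(b),np.sin(b)])
    print('t',round(s['clock'],1),'pos',p.round(4),'psi',cur.round(1),'tilt',np.round(M[2],3),'j',np.round(s['joint_pos'],2),'gap',round(s['finger_gap'],4),'F',np.round(s['force'],1))
    print(' turn rz units %.2f'%(-np.radians(dpsi)/.08),' before-turn shift tx %.2f ty %.2f'%(D[:2]@txo/.03,D[:2]@tyo/.03),' after-turn tx %.2f ty %.2f'%(D[:2]@tx/.03,D[:2]@ty/.03),'tz %.2f'%(-D[2]/.03))
def sleeves(n,C,im,d,zl=.004,zh=.06):
    P=cloud(C,d); hsv=cv2.cvtColor(im,cv2.COLOR_BGR2HSV)
    ok=(d>0)&(P[...,0]>.2)&(P[...,0]<.95)&(abs(P[...,1])<.6)
    iv=ok&(hsv[...,0]>8)&(hsv[...,0]<40)&(hsv[...,1]>15)&(hsv[...,1]<75)&(hsv[...,2]>80)&(P[...,2]>zl)&(P[...,2]<zh)
    k,l,s,c=cv2.connectedComponentsWithStats(iv.astype(np.uint8))
    for i in range(1,k):
        if s[i,4]<100: continue
        Q=P[l==i]; T=Q[Q[:,2]>np.percentile(Q[:,2],95)-.0055]
        r=rect(T); 
        if not 50<max(r[1])<95: continue
        m=T[:,:2].mean(0); w,V=np.linalg.eigh(np.cov((T[:,:2]-m).T)); a=V[:,1]; q=(T[:,:2]-m)@a
        h=lambda s:np.percentile(T[s,2],80)
        if h(q>q.max()-.014)>h(q<q.min()+.014): a=-a
        print(n,c[i].round(),'ctr',r[0],r[1],'nose dir %.1f'%np.degrees(np.arctan2(a[1],a[0])),'rectang',r[2],'z95 %.4f'%np.percentile(Q[:,2],95))
E
python3 - <<'E'
from h import *
C,im,d=shot('wrist','wA.png'); sleeves('wrist',C,im,d)
goto(.4145,.200,.019,68.5)
E
```

```text
wrist [238. 165.] ctr [475.    8.3] [28.2 68.1] nose dir -5.7 rectang 86.0 z95 0.0294
wrist [229. 238.] ctr [460.6 -82. ] [ 3.8 71.7] nose dir -8.1 rectang 81.1 z95 0.0270
t 0.2 pos [0.5747 0.     0.2142] psi -0.0 tilt [ 0.    -0.001 -1.   ] j [-0.02  0.32  1.57 -0.    1.26 -0.02] gap 0.0852 F [ 0.1 -0.6 -0.2]
 turn rz units -14.94  before-turn shift tx 6.67 ty -5.34  after-turn tx 7.41 ty 4.25 tz 6.51
```

Call:
jog_arm --commands '[{"tx": 0.95,"ty": -0.76,"tz": 0,"rx": 0,"ry": 0,"rz": 0},{"tx": 0.95,"ty": -0.76,"tz": 0,"rx": 0,"ry": 0,"rz": 0},{"tx": 0.95,"ty": -0.76,"tz": 0,"rx": 0,"ry": 0,"rz": 0},{"tx": 0.95,"ty": -0.76,"tz": 0,"rx": 0,"ry": 0,"rz": 0},{"tx": 0.95,"ty": -0.76,"tz": 0,"rx": 0,"ry": 0,"rz": 0},{"tx": 0.95,"ty": -0.76,"tz": 0,"rx": 0,"ry": 0,"rz": 0},{"tx": 0.97,"ty": -0.78,"tz": 0,"rx": 0,"ry": 0,"rz": 0}]' --claw 0.8 --squeeze 50

```text
clock: 0.9
tool_pos: [0.4137, 0.201, 0.2147]
eef_rot: [0.0, 0.707, 0.707, 0.0]
force: [0.3, 0.7, -0.8]
finger_gap: 0.0684
gripper_force: 0.0
```

Call:
jog_arm --commands '[{"tx": 0,"ty": 0,"tz": 0,"rx": 0,"ry": 0,"rz": -1},{"tx": 0,"ty": 0,"tz": 0,"rx": 0,"ry": 0,"rz": -1},{"tx": 0,"ty": 0,"tz": 0,"rx": 0,"ry": 0,"rz": -1},{"tx": 0,"ty": 0,"tz": 0,"rx": 0,"ry": 0,"rz": -1},{"tx": 0,"ty": 0,"tz": 0,"rx": 0,"ry": 0,"rz": -1},{"tx": 0,"ty": 0,"tz": 0,"rx": 0,"ry": 0,"rz": -1},{"tx": 0,"ty": 0,"tz": 0,"rx": 0,"ry": 0,"rz": -1},{"tx": 0,"ty": 0,"tz": 0,"rx": 0,"ry": 0,"rz": -1}]'

```text
clock: 1.7
tool_pos: [0.4146, 0.2, 0.2146]
eef_rot: [-0.0, 0.447, 0.894, -0.0]
force: [-0.5, -0.3, 0.9]
finger_gap: 0.0683
gripper_force: 0.0
```

Call:
jog_arm --commands '[{"tx": 0,"ty": 0,"tz": 0,"rx": 0,"ry": 0,"rz": -1},{"tx": 0,"ty": 0,"tz": 0,"rx": 0,"ry": 0,"rz": -1},{"tx": 0,"ty": 0,"tz": 0,"rx": 0,"ry": 0,"rz": -1},{"tx": 0,"ty": 0,"tz": 0,"rx": 0,"ry": 0,"rz": -1},{"tx": 0,"ty": 0,"tz": 0,"rx": 0,"ry": 0,"rz": -1},{"tx": 0,"ty": 0,"tz": 0,"rx": 0,"ry": 0,"rz": -1},{"tx": 0,"ty": 0,"tz": 0,"rx": 0,"ry": 0,"rz": -1},{"tx": 0,"ty": 0,"tz": 0,"rx": 0,"ry": 0,"rz": 0}]'

```text
clock: 2.5
tool_pos: [0.4147, 0.2, 0.2146]
eef_rot: [-0.0, 0.184, 0.983, -0.0]
force: [-0.2, -0.5, 0.4]
finger_gap: 0.0687
gripper_force: 0.0
```

```bash
python3 - <<'E'
from h import *
C,im,d=shot('wrist','wA.png'); sleeves('wrist',C,im,d)
goto(.4145,.200,.019,68.5)
E
```

```text
wrist [416.  69.] ctr [347.6 333.3] [85.9 13.8] nose dir 85.9 rectang 88.5 z95 0.0212
wrist [ 29. 255.] ctr [ 382.7 -181.1] [21.4 73.1] nose dir -16.5 rectang 86.3 z95 0.0270
t 2.5 pos [0.4147 0.2    0.2146] psi 68.7 tilt [ 0. -0. -1.] j [ 0.42  0.14  1.81 -0.    1.19 -0.77] gap 0.0683 F [0.5 0.8 0.7]
 turn rz units 0.04  before-turn shift tx 0.01 ty -0.00  after-turn tx 0.01 ty -0.00 tz 6.52
```

Call:
jog_arm --commands '[{"tx": 0,"ty": 0,"tz": 1,"rx": 0,"ry": 0,"rz": 0},{"tx": 0,"ty": 0,"tz": 1,"rx": 0,"ry": 0,"rz": 0},{"tx": 0,"ty": 0,"tz": 1,"rx": 0,"ry": 0,"rz": 0},{"tx": 0,"ty": 0,"tz": 1,"rx": 0,"ry": 0,"rz": 0},{"tx": 0,"ty": 0,"tz": 1,"rx": 0,"ry": 0,"rz": 0},{"tx": 0,"ty": 0,"tz": 0.8,"rx": 0,"ry": 0,"rz": 0},{"tx": 0,"ty": 0,"tz": 0.7,"rx": 0,"ry": 0,"rz": 0},{"tx": 0,"ty": 0,"tz": 0,"rx": 0,"ry": 0,"rz": 0}]'

```text
clock: 3.35
tool_pos: [0.4129, 0.1992, 0.0175]
eef_rot: [-0.002, 0.185, 0.983, -0.002]
force: [-0.5, 0.3, 0.0]
finger_gap: 0.0684
gripper_force: 0.0
```

Call:
jog_arm --commands '[{"tx": 0,"ty": 0,"tz": 0,"rx": 0,"ry": 0,"rz": 0},{"tx": 0,"ty": 0,"tz": 0,"rx": 0,"ry": 0,"rz": 0},{"tx": 0,"ty": 0,"tz": 0,"rx": 0,"ry": 0,"rz": 0},{"tx": 0,"ty": 0,"tz": 0,"rx": 0,"ry": 0,"rz": 0},{"tx": 0,"ty": 0,"tz": 0,"rx": 0,"ry": 0,"rz": 0},{"tx": 0,"ty": 0,"tz": 0,"rx": 0,"ry": 0,"rz": 0},{"tx": 0,"ty": 0,"tz": 0,"rx": 0,"ry": 0,"rz": 0}]' --claw 0

```text
clock: 4.05
tool_pos: [0.4149, 0.2001, 0.0198]
eef_rot: [0.0, 0.184, 0.983, 0.0]
force: [-0.3, 0.6, -0.1]
finger_gap: 0.0001
gripper_force: 0.0
```

Call:
jog_arm --commands '[{"tx": 0,"ty": 0,"tz": -1,"rx": 0,"ry": 0,"rz": 0},{"tx": 0,"ty": 0,"tz": -1,"rx": 0,"ry": 0,"rz": 0},{"tx": 0,"ty": 0,"tz": -1,"rx": 0,"ry": 0,"rz": 0},{"tx": 0,"ty": 0,"tz": 0,"rx": 0,"ry": 0,"rz": 0}]'

```text
clock: 4.45
tool_pos: [0.4174, 0.2013, 0.1133]
eef_rot: [0.004, 0.184, 0.983, 0.002]
force: [0.8, -0.5, -0.4]
finger_gap: 0.0002
gripper_force: 0.0
```

```bash
python3 - <<'E'
from h import *
goto(.530,.0122,.055,-93)
E
```

```text
t 4.5 pos [0.4174 0.2013 0.1133] psi 68.8 tilt [-0.006  0.006 -1.   ] j [ 0.42  0.24  1.97 -0.    0.93 -0.78] gap 0.0002 F [ 0.8 -0.5 -0.4]
 turn rz units 35.29  before-turn shift tx -5.78 ty -4.51  after-turn tx 4.08 ty 6.10 tz 1.94
```

Grasp closed on nothing; the sleeve may have been knocked aside. Looking again.

```bash
python3 - <<'E'
from h import *
for n in('scene','side'):
    C,im,d=shot(n,n+'1.png'); sleeves(n,C,im,d)
E
```

```text
scene [312. 141.] ctr [ 382.6 -192.4] [31.7 71. ] nose dir -14.6 rectang 75.2 z95 0.0298
scene [317. 172.] ctr [459.7 -94.7] [32.1 70.8] nose dir -5.1 rectang 82.5 z95 0.0297
scene [338. 194.] ctr [473.1   8.8] [31.3 73.3] nose dir -2.9 rectang 84.3 z95 0.0294
scene [404. 223.] ctr [414.7 200.9] [29.5 73.2] nose dir -22.4 rectang 67.9 z95 0.0297
side [269. 199.] ctr [414.5 195.1] [29.6 61.3] nose dir 164.6 rectang 69.6 z95 0.0303
side [308. 222.] ctr [471.4   5.4] [31.6 66.9] nose dir -5.7 rectang 85.8 z95 0.0307
side [317. 240.] ctr [457.6 -98.4] [34.6 67.9] nose dir -6.2 rectang 80.4 z95 0.0307
side [307. 267.] ctr [ 382.  -194.7] [33.6 69.1] nose dir -16.6 rectang 71.9 z95 0.0308
```

View pics/scene1.png

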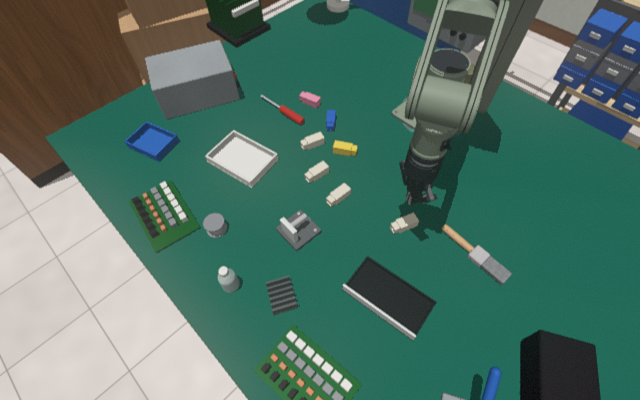

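```bash
python3 - <<'E'
from h import *
s,p,M=pose()
for n in('scene','side'):
    C=cam(n); im=cv2.imread('pics/%s1.png'%n); q=proj(C,[p,p+M[:,2]*.017,[p[0],p[1],0],[.4145,.2,.014]]); print(n,q.round())
    for (u,v),c in zip(q,((0,0,255),(0,255,255),(255,0,0),(0,255,0))): cv2.circle(im,(int(u),int(v)),2,c,-1)
    u,v=map(int,q[2]); cr=im[max(0,v-75):v+45,u-80:u+80]; cv2.imwrite('pics/%s1c.png'%n,cv2.resize(cr,None,fx=2.5,fy=2.5))
a,b=[cv2.imread('pics/%s1c.png'%n) for n in('scene','side')]; cv2.imwrite('pics/c1.png',np.hstack([a,b]))
E
```

```text
scene [[409. 205.]
 [408. 208.]
 [402. 226.]
 [403. 224.]]
side [[266. 173.]
 [267. 178.]
 [269. 203.]
 [268. 199.]]
```

View pics/c1.png

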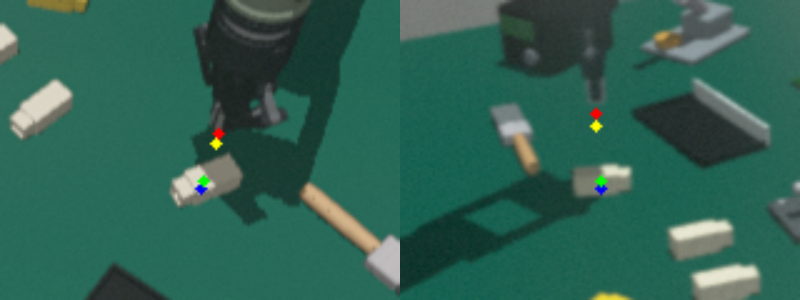

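```bash
python3 - <<'E'
from h import *
s,p,M=pose()
for n in('scene','side'):
    C,im,d=shot(n); P=cloud(C,d); g=(d>0)&(np.hypot(P[...,0]-p[0],P[...,1]-p[1])<.06)&(P[...,2]>.05)&(P[...,2]<.3)
    Q=P[g]; o=np.argsort(Q[:,2]); print(n,p.round(4)); 
    for a in np.arange(.08,.2,.01):
        q=Q[(Q[:,2]>a)&(Q[:,2]<a+.01)]
        if len(q): print(a.round(2),len(q),q.min(0).round(3),q.max(0).round(3))
print(robot.nose_length,[k for k in dir(robot) if k[0]!='_'])
E
```

```text
scene [0.4149 0.2001 0.11  ]
0.12 2 [0.423 0.204 0.127] [0.426 0.205 0.13 ]
0.13 22 [0.416 0.185 0.131] [0.429 0.213 0.14 ]
0.14 23 [0.416 0.186 0.141] [0.428 0.212 0.15 ]
0.15 18 [0.417 0.185 0.151] [0.428 0.211 0.159]
0.16 16 [0.421 0.188 0.16 ] [0.431 0.209 0.17 ]
0.17 49 [0.409 0.167 0.171] [0.44  0.227 0.18 ]
0.18 71 [0.411 0.159 0.18 ] [0.441 0.234 0.19 ]
0.19 71 [0.409 0.152 0.19 ] [0.444 0.242 0.2  ]
side [0.4149 0.2001 0.11  ]
0.12 5 [0.413 0.19  0.127] [0.422 0.2   0.13 ]
0.13 13 [0.405 0.183 0.13 ] [0.424 0.202 0.139]
0.14 22 [0.403 0.18  0.14 ] [0.425 0.198 0.149]
0.15 21 [0.404 0.181 0.151] [0.424 0.198 0.159]
0.16 12 [0.405 0.183 0.16 ] [0.427 0.2   0.166]
0.17 16 [0.396 0.164 0.17 ] [0.431 0.204 0.179]
0.18 14 [0.392 0.156 0.18 ] [0.413 0.174 0.19 ]
0.19 33 [0.391 0.151 0.19 ] [0.434 0.207 0.199]
0.017 ['PlanningError', 'nose_length']
```

Depth shows that the shut fingertips actually stand about 18 mm behind the reported TCP, not 17 mm ahead. I'll use the measured offset and descend carefully while watching the force.

Call:
jog_arm --commands '[{"tx": 0,"ty": 0,"tz": 0,"rx": 0,"ry": 0,"rz": 0},{"tx": 0,"ty": 0,"tz": 0,"rx": 0,"ry": 0,"rz": 0},{"tx": 0,"ty": 0,"tz": 0,"rx": 0,"ry": 0,"rz": 0},{"tx": 0,"ty": 0,"tz": 1,"rx": 0,"ry": 0,"rz": 0},{"tx": 0,"ty": 0,"tz": 1,"rx": 0,"ry": 0,"rz": 0},{"tx": 0,"ty": 0,"tz": 1,"rx": 0,"ry": 0,"rz": 0},{"tx": 0,"ty": 0,"tz": 0.3,"rx": 0,"ry": 0,"rz": 0},{"tx": 0,"ty": 0,"tz": 0,"rx": 0,"ry": 0,"rz": 0}]' --claw 0.8

```text
clock: 5.45
tool_pos: [0.414, 0.1997, 0.0097]
eef_rot: [-0.001, 0.184, 0.983, -0.001]
force: [0.3, 0.4, 0.0]
finger_gap: 0.0683
gripper_force: 0.0
```

Call:
jog_arm --commands '[{"tx": 0,"ty": 0,"tz": 0.2,"rx": 0,"ry": 0,"rz": 0},{"tx": 0,"ty": 0,"tz": 0.2,"rx": 0,"ry": 0,"rz": 0},{"tx": 0,"ty": 0,"tz": 0.2,"rx": 0,"ry": 0,"rz": 0},{"tx": 0,"ty": 0,"tz": 0.1,"rx": 0,"ry": 0,"rz": 0},{"tx": 0,"ty": 0,"tz": 0,"rx": 0,"ry": 0,"rz": 0}]'

```text
clock: 5.95
tool_pos: [0.4146, 0.2, -0.0105]
eef_rot: [-0.0, 0.184, 0.983, -0.0]
force: [-0.6, -0.9, -0.5]
finger_gap: 0.0685
gripper_force: 0.0
```

```bash
python3 - <<'E'
from h import *
goto(.4145,.200,-.012,68.5)
s,p,M=pose()
for n in('scene','side'):
    C,im,d=shot(n); P=cloud(C,d); hsv=cv2.cvtColor(im,cv2.COLOR_BGR2HSV)
    g=(d>0)&(np.hypot(P[...,0]-p[0],P[...,1]-p[1])<.075)&(P[...,2]<.2)&(hsv[...,2]<75)&(hsv[...,1]<80)
    Q=P[g]
    for a in np.arange(-.01,.09,.01):
        q=Q[(Q[:,2]>a)&(Q[:,2]<a+.01)]
        if len(q): print(n,a.round(2),len(q),q.min(0).round(3),q.max(0).round(3))
E
```

```text
t 6.0 pos [ 0.4146  0.2    -0.0105] psi 68.8 tilt [ 0. -0. -1.] j [ 0.42  0.42  2.11 -0.    0.61 -0.78] gap 0.0685 F [-0.6 -0.9 -0.5]
 turn rz units 0.05  before-turn shift tx 0.00 ty -0.00  after-turn tx 0.00 ty -0.00 tz 0.05
scene -0.01 5 [ 0.352  0.143 -0.003] [ 0.411  0.241 -0.   ]
scene 0.01 4 [0.397 0.168 0.011] [0.434 0.235 0.02 ]
scene 0.02 18 [0.395 0.153 0.023] [0.439 0.239 0.029]
scene 0.03 15 [0.395 0.165 0.032] [0.438 0.244 0.039]
scene 0.04 21 [0.397 0.158 0.04 ] [0.439 0.244 0.05 ]
scene 0.05 18 [0.4   0.149 0.05 ] [0.445 0.245 0.06 ]
scene 0.06 54 [0.389 0.139 0.06 ] [0.45  0.262 0.07 ]
scene 0.07 53 [0.397 0.136 0.071] [0.45  0.263 0.08 ]
scene 0.08 69 [0.397 0.139 0.08 ] [0.45  0.265 0.09 ]
side -0.01 1 [ 0.412  0.193 -0.004] [ 0.412  0.193 -0.004]
side 0.01 2 [0.4   0.16  0.014] [0.4   0.164 0.02 ]
side 0.02 9 [0.396 0.155 0.021] [0.423 0.235 0.027]
side 0.03 12 [0.394 0.149 0.03 ] [0.429 0.23  0.04 ]
side 0.04 9 [0.394 0.153 0.041] [0.403 0.164 0.049]
side 0.05 4 [0.394 0.154 0.05 ] [0.403 0.159 0.052]
side 0.06 16 [0.384 0.134 0.064] [0.407 0.161 0.07 ]
side 0.07 10 [0.391 0.132 0.071] [0.414 0.159 0.079]
side 0.08 9 [0.39  0.133 0.08 ] [0.416 0.162 0.089]
```

Call:
jog_arm --commands '[{"tx": 0,"ty": 0,"tz": 0.07,"rx": 0,"ry": 0,"rz": 0},{"tx": 0,"ty": 0,"tz": 0,"rx": 0,"ry": 0,"rz": 0},{"tx": 0,"ty": 0,"tz": 0,"rx": 0,"ry": 0,"rz": 0},{"tx": 0,"ty": 0,"tz": 0,"rx": 0,"ry": 0,"rz": 0},{"tx": 0,"ty": 0,"tz": 0,"rx": 0,"ry": 0,"rz": 0},{"tx": 0,"ty": 0,"tz": 0,"rx": 0,"ry": 0,"rz": 0}]' --claw 0

```text
clock: 6.65
tool_pos: [0.4151, 0.2002, -0.0122]
eef_rot: [0.0, 0.184, 0.983, 0.0]
force: [0.7, 0.1, 3.3]
finger_gap: 0.027
gripper_force: 50.3
```

Call:
jog_arm --commands '[{"tx": 0,"ty": 0,"tz": -0.5,"rx": 0,"ry": 0,"rz": 0},{"tx": 0,"ty": 0,"tz": -1,"rx": 0,"ry": 0,"rz": 0},{"tx": 0,"ty": 0,"tz": -1,"rx": 0,"ry": 0,"rz": 0},{"tx": 0,"ty": 0,"tz": -1,"rx": 0,"ry": 0,"rz": 0},{"tx": 0,"ty": 0,"tz": 0,"rx": 0,"ry": 0,"rz": 0},{"tx": 0,"ty": 0,"tz": 0,"rx": 0,"ry": 0,"rz": 0}]'

```text
clock: 7.25
tool_pos: [0.4147, 0.2, 0.0927]
eef_rot: [0.0, 0.184, 0.983, 0.0]
force: [-0.5, 0.7, -0.6]
finger_gap: 0.0273
gripper_force: 50.1
```

```bash
python3 - <<'E'
from h import *
goto(.530,.0122,.100,-93)
C,im,d=shot('scene'); sleeves('scene',C,im,d,zh=.2)
C,im,d=shot('side'); sleeves('side',C,im,d,zh=.2)
E
```

```text
t 7.2 pos [0.4147 0.2    0.0927] psi 68.8 tilt [-0.  0. -1.] j [ 0.42  0.26  2.   -0.    0.88 -0.78] gap 0.0273 F [-0.5  0.7 -0.6]
 turn rz units 35.29  before-turn shift tx -5.85 ty -4.44  after-turn tx 4.17 ty 6.05 tz -0.24
scene [312. 141.] ctr [ 382.1 -192. ] [30.1 72.5] nose dir -16.6 rectang 74.0 z95 0.0295
scene [317. 172.] ctr [460.6 -94.6] [30.7 71. ] nose dir -6.1 rectang 82.8 z95 0.0295
scene [338. 194.] ctr [472.3   9.7] [29.  72.9] nose dir -3.2 rectang 86.7 z95 0.0295
side [307. 222.] ctr [470.4   6. ] [31.9 66.1] nose dir -4.3 rectang 80.2 z95 0.0309
side [318. 240.] ctr [458. -98.] [32.  67.6] nose dir -6.6 rectang 79.8 z95 0.0310
side [307. 267.] ctr [ 382.  -194.4] [33.3 68.3] nose dir -17.4 rectang 71.8 z95 0.0307
```

Call:
jog_arm --commands '[{"tx": 0,"ty": 0,"tz": 0,"rx": 0,"ry": 0,"rz": 0.98},{"tx": 0,"ty": 0,"tz": 0,"rx": 0,"ry": 0,"rz": 0.98},{"tx": 0,"ty": 0,"tz": 0,"rx": 0,"ry": 0,"rz": 0.98},{"tx": 0,"ty": 0,"tz": 0,"rx": 0,"ry": 0,"rz": 0.98},{"tx": 0,"ty": 0,"tz": 0,"rx": 0,"ry": 0,"rz": 0.98},{"tx": 0,"ty": 0,"tz": 0,"rx": 0,"ry": 0,"rz": 0.98},{"tx": 0,"ty": 0,"tz": 0,"rx": 0,"ry": 0,"rz": 0.98},{"tx": 0,"ty": 0,"tz": 0,"rx": 0,"ry": 0,"rz": 0.98},{"tx": 0,"ty": 0,"tz": 0,"rx": 0,"ry": 0,"rz": 0.98},{"tx": 0,"ty": 0,"tz": 0,"rx": 0,"ry": 0,"rz": 0.98},{"tx": 0,"ty": 0,"tz": 0,"rx": 0,"ry": 0,"rz": 0.98},{"tx": 0,"ty": 0,"tz": 0,"rx": 0,"ry": 0,"rz": 0.98}]'

```text
clock: 8.55
tool_pos: [0.4138, 0.1996, 0.091]
eef_rot: [-0.001, 0.611, 0.792, -0.002]
force: [1.1, -1.1, -0.2]
finger_gap: 0.027
gripper_force: 55.7
```

Call:
jog_arm --commands '[{"tx": 0,"ty": 0,"tz": 0,"rx": 0,"ry": 0,"rz": 0.98},{"tx": 0,"ty": 0,"tz": 0,"rx": 0,"ry": 0,"rz": 0.98},{"tx": 0,"ty": 0,"tz": 0,"rx": 0,"ry": 0,"rz": 0.98},{"tx": 0,"ty": 0,"tz": 0,"rx": 0,"ry": 0,"rz": 0.98},{"tx": 0,"ty": 0,"tz": 0,"rx": 0,"ry": 0,"rz": 0.98},{"tx": 0,"ty": 0,"tz": 0,"rx": 0,"ry": 0,"rz": 0.98},{"tx": 0,"ty": 0,"tz": 0,"rx": 0,"ry": 0,"rz": 0.98},{"tx": 0,"ty": 0,"tz": 0,"rx": 0,"ry": 0,"rz": 0.98},{"tx": 0,"ty": 0,"tz": 0,"rx": 0,"ry": 0,"rz": 0.98},{"tx": 0,"ty": 0,"tz": 0,"rx": 0,"ry": 0,"rz": 0.98},{"tx": 0,"ty": 0,"tz": 0,"rx": 0,"ry": 0,"rz": 0.98},{"tx": 0,"ty": 0,"tz": 0,"rx": 0,"ry": 0,"rz": 0.98}]'

```text
clock: 9.75
tool_pos: [0.4138, 0.1996, 0.091]
eef_rot: [-0.0, 0.903, 0.429, -0.002]
force: [-0.0, 0.8, 0.3]
finger_gap: 0.0269
gripper_force: 55.7
```

Call:
jog_arm --commands '[{"tx": 0,"ty": 0,"tz": 0,"rx": 0,"ry": 0,"rz": 0.98},{"tx": 0,"ty": 0,"tz": 0,"rx": 0,"ry": 0,"rz": 0.98},{"tx": 0,"ty": 0,"tz": 0,"rx": 0,"ry": 0,"rz": 0.98},{"tx": 0,"ty": 0,"tz": 0,"rx": 0,"ry": 0,"rz": 0.98},{"tx": 0,"ty": 0,"tz": 0,"rx": 0,"ry": 0,"rz": 0.98},{"tx": 0,"ty": 0,"tz": 0,"rx": 0,"ry": 0,"rz": 0.98},{"tx": 0,"ty": 0,"tz": 0,"rx": 0,"ry": 0,"rz": 0.98},{"tx": 0,"ty": 0,"tz": 0,"rx": 0,"ry": 0,"rz": 0.98},{"tx": 0,"ty": 0,"tz": 0,"rx": 0,"ry": 0,"rz": 0.98},{"tx": 0,"ty": 0,"tz": 0,"rx": 0,"ry": 0,"rz": 0.98},{"tx": 0,"ty": 0,"tz": 0,"rx": 0,"ry": 0,"rz": 0.98},{"tx": 0,"ty": 0,"tz": 0,"rx": 0,"ry": 0,"rz": 0.98}]'

```text
clock: 10.95
tool_pos: [0.4138, 0.1996, 0.091]
eef_rot: [0.001, 1.0, -0.027, -0.002]
force: [-1.1, -0.4, -0.7]
finger_gap: 0.0271
gripper_force: 55.7
```

Call:
jog_arm --commands '[{"tx": 0.6,"ty": 0.86,"tz": 0,"rx": 0,"ry": 0,"rz": 0},{"tx": 0.6,"ty": 0.86,"tz": 0,"rx": 0,"ry": 0,"rz": 0},{"tx": 0.6,"ty": 0.86,"tz": 0,"rx": 0,"ry": 0,"rz": 0},{"tx": 0.6,"ty": 0.86,"tz": 0,"rx": 0,"ry": 0,"rz": 0},{"tx": 0.6,"ty": 0.86,"tz": 0,"rx": 0,"ry": 0,"rz": 0},{"tx": 0.6,"ty": 0.86,"tz": 0,"rx": 0,"ry": 0,"rz": 0},{"tx": 0.57,"ty": 0.89,"tz": 0,"rx": 0,"ry": 0,"rz": 0},{"tx": 0,"ty": 0,"tz": 0,"rx": 0,"ry": 0,"rz": 0},{"tx": 0,"ty": 0,"tz": 0,"rx": 0,"ry": 0,"rz": 0}]'

```text
clock: 11.85
tool_pos: [0.5293, 0.0121, 0.091]
eef_rot: [-0.0, 1.0, -0.027, -0.002]
force: [-0.4, 0.5, -0.2]
finger_gap: 0.0269
gripper_force: 55.7
```

```bash
python3 - <<'E'
from h import *
goto(.530,.0122,.0237,-93)
C,im,d=shot('wrist','w3.png'); P=cloud(C,d)
g=(d>0)&(abs(P[...,0]-.62)<.06)&(abs(P[...,1]-.01)<.06)
for lo,hi,nm in ((.009,.016,'base'),(.05,.0605,'pin'),(.0625,.07,'platetop'),(.11,.14,'sl')):
    Q=P[(g if nm!='sl' else d>0)&(P[...,2]>lo)&(P[...,2]<hi)]
    if len(Q)>20: print(nm,len(Q),rect(Q),np.median(Q[:,2]).round(4), Q[:,:2].min(0).round(3),Q[:,:2].max(0).round(3))
C,im,d=shot('scene'); sleeves('scene',C,im,d,zh=.2)
cv2.imwrite('pics/s3.png',np.hstack([cv2.resize(im[140:260,230:390],None,fx=2.5,fy=2.5),cv2.resize(cv2.imread('pics/w3.png'),(400,300),interpolation=3)[:300]]))
E
```

```text
t 11.8 pos [0.5293 0.0121 0.091 ] psi -93.0 tilt [-0.004 -0.    -1.   ] j [0.   0.36 1.84 0.   0.94 1.62] gap 0.0269 F [-0.4  0.5 -0.2]
 turn rz units -0.01  before-turn shift tx 0.02 ty -0.01  after-turn tx 0.02 ty -0.01 tz 2.24
base 11622 (array([625.3,   5.9]), array([90.4, 89.3]), 86.9) 0.0125 [ 0.579 -0.041] [0.672 0.053]
pin 2761 (array([622.9,   6. ]), array([54.9, 50.7]), 87.0) 0.0566 [ 0.597 -0.023] [0.65  0.032]
platetop 1551 (array([650.1,   4.6]), array([56. ,  6.6]), 87.0) 0.0662 [ 0.646 -0.023] [0.655 0.033]
sl 11278 (array([532.6,  12.6]), array([50.7, 75.4]), 65.4) 0.1314 [ 0.495 -0.016] [0.568 0.038]
```

View pics/s3.png

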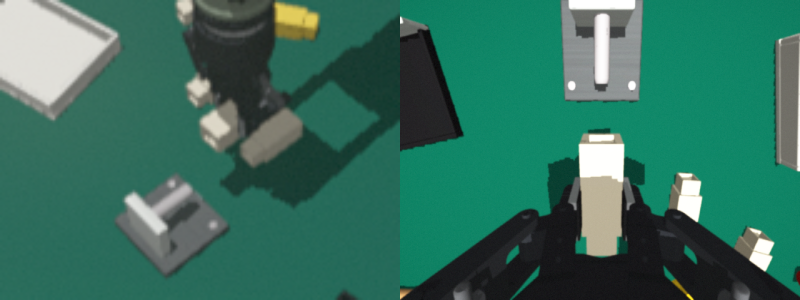

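The crop shows the held sleeve, wide end forward, at (600,180) in the right half of the picture, nearly in line with the pin at (602,50). I'll measure the lateral and height errors in this one wrist view.

```bash
cat >> h.py <<'E'
def fit(Q,zh=None):
    # centre line of an elongated patch along gauge axis: mid of lateral extent per slice
    a=np.radians(GY); e=np.array([np.cos(a),np.sin(a)]); n=np.array([-np.sin(a),np.cos(a)])
    s=Q[:,:2]@e; l=Q[:,:2]@n; xs=[];ms=[];ws=[]
    for b in np.arange(s.min()+.003,s.max()-.003,.003):
        q=l[(s>=b)&(s<b+.003)]
        if len(q)>8: lo,hi=np.percentile(q,[2,98]); xs.append(b+.0015); ms.append((lo+hi)/2); ws.append(hi-lo)
    c=np.polyfit(xs,ms,1); return s.min(),s.max(),np.polyval(c,[min(xs),max(xs)]).round(4),np.median(ws).round(4),np.degrees(c[0]).round(2)
GY=-3.0
def align():
    C,im,d=shot('wrist'); P=cloud(C,d); s,p,M=pose()
    a=np.radians(GY); e=np.array([np.cos(a),np.sin(a)]); n=np.array([-np.sin(a),np.cos(a)])
    g=(d>0)&(P[...,0]>.596)&(P[...,0]<.642)&(abs(P[...,1]-.007)<.016)&(P[...,2]>.05)&(P[...,2]<.0605)
    Q=P[g]
    if len(Q)>100: print('pin s,lat',fit(Q),'top z %.4f'%np.percentile(Q[:,2],90))
    hsv=cv2.cvtColor(im,cv2.COLOR_BGR2HSV); L=P[...,:2]@n-p[:2]@n
    zt=p[2]+.040
    g=(d>0)&(abs(P[...,2]-zt)<.006)&(abs(L)<.02)&(P[...,0]>p[0]+.008)&(P[...,0]<p[0]+.06)&(hsv[...,2]>90)
    Q=P[g]; print('sleeve s,lat',fit(Q),'top z %.4f'%np.median(Q[:,2]),'tcp s %.4f lat %.4f z %.4f'%(p[:2]@e,p[:2]@n,p[2]))
    # z vs s slope (pitch)
    ss=Q[:,:2]@e; print(' pitch deg',np.degrees(np.polyfit(ss,Q[:,2],1)[0]).round(2))
E
python3 - <<'E'
from h import *
align()
E
```

```text
pin s,lat (np.float64(0.5967111694461957), np.float64(0.6410865029330496), array([0.0387, 0.0386]), np.float64(0.0141), np.float64(-0.2)) top z 0.0581
sleeve s,lat (np.float64(0.5352739157517781), np.float64(0.5656967551809301), array([0.0401, 0.0401]), np.float64(0.0269), np.float64(-0.1)) top z 0.1321 tcp s 0.5279 lat 0.0409 z 0.0919
 pitch deg -1.16
```

Call:
jog_arm --commands '[{"tx": 0,"ty": 0.047,"tz": 0.75,"rx": 0,"ry": 0,"rz": 0},{"tx": 0,"ty": 0,"tz": 0.75,"rx": 0,"ry": 0,"rz": 0},{"tx": 0,"ty": 0,"tz": 0.75,"rx": 0,"ry": 0,"rz": 0},{"tx": 0.2,"ty": 0,"tz": 0,"rx": 0,"ry": 0,"rz": 0},{"tx": 0.2,"ty": 0,"tz": 0,"rx": 0,"ry": 0,"rz": 0},{"tx": 0,"ty": 0,"tz": 0,"rx": 0,"ry": 0,"rz": 0},{"tx": 0,"ty": 0,"tz": 0,"rx": 0,"ry": 0,"rz": 0}]'

```text
clock: 12.7
tool_pos: [0.5434, 0.0105, 0.0263]
eef_rot: [-0.0, 1.0, -0.026, 0.001]
force: [0.5, 0.3, 0.1]
finger_gap: 0.027
gripper_force: 55.7
```

```bash
python3 - <<'E'
from h import *
align()
C,im,d=shot('side'); a=im[175:235,290:390]; 
C,im2,d=shot('wrist','w4.png')
cv2.imwrite('pics/s4.png',np.hstack([cv2.resize(a,(400,240),interpolation=2),cv2.resize(im2[0:240,120:520],(400,240))]))
goto(.5,.0,.0237,-93)
E
```

```text
pin s,lat (np.float64(0.5960921280515148), np.float64(0.6411784505684515), array([0.0387, 0.0387]), np.float64(0.0143), np.float64(0.03)) top z 0.0581
sleeve s,lat (np.float64(0.5491255360040688), np.float64(0.5798783367221376), array([0.0383, 0.0383]), np.float64(0.0268), np.float64(-0.06)) top z 0.0669 tcp s 0.5417 lat 0.0389 z 0.0261
 pitch deg -0.66
t 12.8 pos [0.5425 0.0104 0.0258] psi -93.0 tilt [ 0.001 -0.    -1.   ] j [-0.    0.46  1.89 -0.    0.79  1.62] gap 0.027 F [-0.2  0.7 -0.6]
 turn rz units 0.01  before-turn shift tx -1.40 ty 0.42  after-turn tx -1.40 ty 0.42 tz 0.07
```

View pics/s4.png

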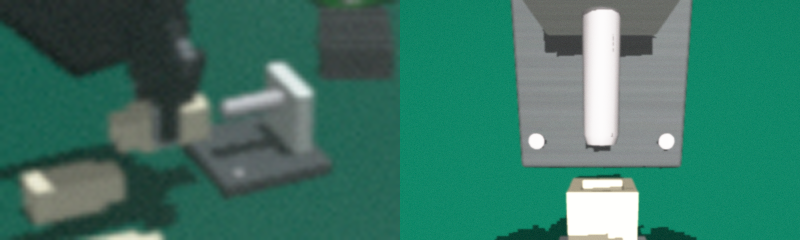

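Call:
jog_arm --commands '[{"tx": 0,"ty": -0.013,"tz": 0.06,"rx": 0,"ry": 0,"rz": 0},{"tx": 0.15,"ty": 0,"tz": 0,"rx": 0,"ry": 0,"rz": 0},{"tx": 0.15,"ty": 0,"tz": 0,"rx": 0,"ry": 0,"rz": 0},{"tx": 0.15,"ty": 0,"tz": 0,"rx": 0,"ry": 0,"rz": 0},{"tx": 0.15,"ty": 0,"tz": 0,"rx": 0,"ry": 0,"rz": 0},{"tx": 0.15,"ty": 0,"tz": 0,"rx": 0,"ry": 0,"rz": 0},{"tx": 0.1,"ty": 0,"tz": 0,"rx": 0,"ry": 0,"rz": 0},{"tx": 0,"ty": 0,"tz": 0,"rx": 0,"ry": 0,"rz": 0},{"tx": 0,"ty": 0,"tz": 0,"rx": 0,"ry": 0,"rz": 0}]'

```text
clock: 13.75
tool_pos: [0.5676, 0.0094, 0.0232]
eef_rot: [-0.0, 1.0, -0.026, -0.0]
force: [0.1, -0.1, -0.9]
finger_gap: 0.0272
gripper_force: 55.7
```

```bash
python3 - <<'E'
from h import *
align()
goto(.5,.0,.0237,-93)
E
```

```text
pin s,lat (np.float64(0.6019791546185518), np.float64(0.6412015555785414), array([0.0387, 0.0386]), np.float64(0.0143), np.float64(-0.26)) top z 0.0582
sleeve s,lat (np.float64(0.573822959748366), np.float64(0.6264368101960769), array([0.0383, 0.0387]), np.float64(0.0267), np.float64(0.48)) top z 0.0636 tcp s 0.5663 lat 0.0391 z 0.0233
 pitch deg -6.85
t 13.8 pos [0.5676 0.0094 0.0233] psi -93.0 tilt [-0.  0. -1.] j [-0.    0.49  1.83 -0.    0.82  1.62] gap 0.027 F [ 0.9  0.1 -0.3]
 turn rz units 0.01  before-turn shift tx -2.23 ty 0.43  after-turn tx -2.23 ty 0.43 tz -0.01
```

Call:
jog_arm --commands '[{"tx": 0.2,"ty": 0,"tz": 0,"rx": 0,"ry": 0,"rz": 0},{"tx": 0.2,"ty": 0,"tz": 0,"rx": 0,"ry": 0,"rz": 0},{"tx": 0.07,"ty": 0,"tz": 0,"rx": 0,"ry": 0,"rz": 0},{"tx": 0.07,"ty": 0,"tz": 0,"rx": 0,"ry": 0,"rz": 0},{"tx": 0.07,"ty": 0,"tz": 0,"rx": 0,"ry": 0,"rz": 0},{"tx": 0.07,"ty": 0,"tz": 0,"rx": 0,"ry": 0,"rz": 0},{"tx": 0,"ty": 0,"tz": 0,"rx": 0,"ry": 0,"rz": 0}]'

```text
clock: 14.5
tool_pos: [0.5885, 0.0084, 0.0234]
eef_rot: [-0.0, 1.0, -0.026, 0.0]
force: [-0.6, -0.1, -0.7]
finger_gap: 0.0269
gripper_force: 55.7
```

Call:
jog_arm --commands '[{"tx": 0.05,"ty": 0,"tz": 0,"rx": 0,"ry": 0,"rz": 0},{"tx": 0.05,"ty": 0,"tz": 0,"rx": 0,"ry": 0,"rz": 0},{"tx": 0,"ty": 0,"tz": 0,"rx": 0,"ry": 0,"rz": 0}]'

```text
clock: 14.8
tool_pos: [0.5914, 0.0082, 0.0234]
eef_rot: [-0.0, 1.0, -0.026, 0.0]
force: [-0.5, -0.8, -1.7]
finger_gap: 0.0267
gripper_force: 55.7
```

Call:
jog_arm --commands '[{"tx": 0.1,"ty": 0,"tz": 0,"rx": 0,"ry": 0,"rz": 0},{"tx": 0.1,"ty": 0,"tz": 0,"rx": 0,"ry": 0,"rz": 0},{"tx": 0.1,"ty": 0,"tz": 0,"rx": 0,"ry": 0,"rz": 0},{"tx": 0.1,"ty": 0,"tz": 0,"rx": 0,"ry": 0,"rz": 0},{"tx": 0.1,"ty": 0,"tz": 0,"rx": 0,"ry": 0,"rz": 0},{"tx": 0,"ty": 0,"tz": 0,"rx": 0,"ry": 0,"rz": 0}]'

```text
clock: 15.4
tool_pos: [0.6067, 0.0074, 0.0234]
eef_rot: [-0.0, 1.0, -0.026, 0.0]
force: [0.4, -0.4, -0.7]
finger_gap: 0.0269
gripper_force: 55.7
```

Call:
jog_arm --commands '[{"tx": 0.05,"ty": 0,"tz": 0,"rx": 0,"ry": 0,"rz": 0},{"tx": 0.05,"ty": 0,"tz": 0,"rx": 0,"ry": 0,"rz": 0},{"tx": 0,"ty": 0,"tz": 0,"rx": 0,"ry": 0,"rz": 0}]'

```text
clock: 15.7
tool_pos: [0.6094, 0.0073, 0.0233]
eef_rot: [-0.0, 1.0, -0.026, 0.0]
force: [0.1, -1.0, -0.1]
finger_gap: 0.0271
gripper_force: 55.7
```

Call:
jog_arm --commands '[{"tx": 0.03,"ty": 0,"tz": 0,"rx": 0,"ry": 0,"rz": 0},{"tx": 0.03,"ty": 0,"tz": 0,"rx": 0,"ry": 0,"rz": 0},{"tx": 0,"ty": 0,"tz": 0,"rx": 0,"ry": 0,"rz": 0}]'

```text
clock: 16.0
tool_pos: [0.61, 0.0073, 0.0232]
eef_rot: [-0.0, 1.0, -0.026, -0.001]
force: [-2.7, 0.1, 1.0]
finger_gap: 0.0269
gripper_force: 55.9
```

Call:
jog_arm --commands '[{"tx": 0.04,"ty": 0,"tz": 0,"rx": 0,"ry": 0,"rz": 0},{"tx": 0.04,"ty": 0,"tz": 0,"rx": 0,"ry": 0,"rz": 0},{"tx": 0,"ty": 0,"tz": 0,"rx": 0,"ry": 0,"rz": 0},{"tx": 0,"ty": 0,"tz": 0,"rx": 0,"ry": 0,"rz": 0}]'

```text
clock: 16.4
tool_pos: [0.6098, 0.0073, 0.0227]
eef_rot: [-0.0, 1.0, -0.026, -0.004]
force: [-8.0, 0.2, 3.3]
finger_gap: 0.0267
gripper_force: 56.2
```

```bash
python3 - <<'E'
from h import *
align()
goto(.535,.0112,.0237,-93)
C,im2,d=shot('wrist'); C,im,d=shot('side')
cv2.imwrite('pics/s5.png',np.hstack([cv2.resize(im[175:235,290:390],(400,240),interpolation=2),cv2.resize(im2[0:240,120:520],(400,240))]))
E
```

```text
sleeve s,lat (np.float64(0.6159713605578069), np.float64(0.6605451050472989), array([0.0383, 0.0391]), np.float64(0.0269), np.float64(1.16)) top z 0.0639 tcp s 0.6086 lat 0.0392 z 0.0227
 pitch deg 4.51
t 16.4 pos [0.6098 0.0073 0.0227] psi -93.0 tilt [-0.008  0.    -1.   ] j [-0.01  0.55  1.72  0.    0.88  1.62] gap 0.0271 F [-7.2  1.2  2.7]
 turn rz units 0.01  before-turn shift tx -2.50 ty -0.00  after-turn tx -2.50 ty -0.00 tz -0.03
```

View pics/s5.png

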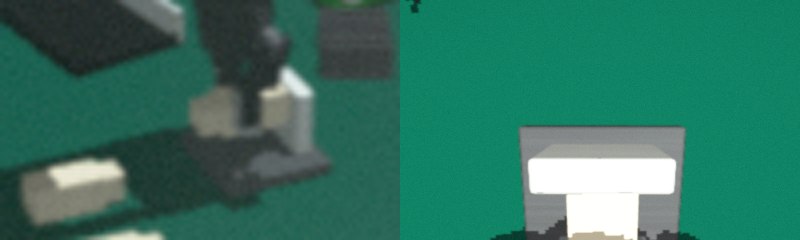

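The gauge crop shows the sleeve flush against the plate, so sleeve 1 is sound. I'll withdraw it and take it to the tray.

Call:
jog_arm --commands '[{"tx": -0.3,"ty": 0,"tz": 0,"rx": 0,"ry": 0,"rz": 0},{"tx": -0.5,"ty": 0,"tz": 0,"rx": 0,"ry": 0,"rz": 0},{"tx": -0.6,"ty": 0,"tz": 0,"rx": 0,"ry": 0,"rz": 0},{"tx": -0.6,"ty": 0,"tz": 0,"rx": 0,"ry": 0,"rz": 0},{"tx": -0.6,"ty": 0,"tz": 0,"rx": 0,"ry": 0,"rz": 0},{"tx": 0,"ty": 0,"tz": 0,"rx": 0,"ry": 0,"rz": 0},{"tx": 0,"ty": 0,"tz": -0.9,"rx": 0,"ry": 0,"rz": 0},{"tx": 0,"ty": 0,"tz": -1,"rx": 0,"ry": 0,"rz": 0},{"tx": 0,"ty": 0,"tz": 0,"rx": 0,"ry": 0,"rz": 0}]'

```text
clock: 17.45
tool_pos: [0.5402, 0.0111, 0.0845]
eef_rot: [-0.0, 1.0, -0.026, 0.006]
force: [0.4, -0.3, -0.4]
finger_gap: 0.0271
gripper_force: 55.7
```

Call:
jog_arm --commands '[{"tx": 0.108,"ty": -0.944,"tz": 0,"rx": 0,"ry": 0,"rz": 0},{"tx": 0.108,"ty": -0.944,"tz": 0,"rx": 0,"ry": 0,"rz": 0},{"tx": 0.108,"ty": -0.944,"tz": 0,"rx": 0,"ry": 0,"rz": 0},{"tx": 0.108,"ty": -0.944,"tz": 0,"rx": 0,"ry": 0,"rz": 0},{"tx": 0.108,"ty": -0.944,"tz": 0,"rx": 0,"ry": 0,"rz": 0},{"tx": 0.108,"ty": -0.944,"tz": 0,"rx": 0,"ry": 0,"rz": 0},{"tx": 0.108,"ty": -0.944,"tz": 0,"rx": 0,"ry": 0,"rz": 0},{"tx": 0.108,"ty": -0.944,"tz": 0,"rx": 0,"ry": 0,"rz": 0},{"tx": 0.108,"ty": -0.944,"tz": 0,"rx": 0,"ry": 0,"rz": 0},{"tx": 0.108,"ty": -0.944,"tz": 0,"rx": 0,"ry": 0,"rz": 0},{"tx": 0.108,"ty": -0.944,"tz": 0,"rx": 0,"ry": 0,"rz": 0},{"tx": 0.108,"ty": -0.944,"tz": 0,"rx": 0,"ry": 0,"rz": 0}]'

```text
clock: 18.65
tool_pos: [0.5927, 0.35, 0.0794]
eef_rot: [-0.0, 1.0, -0.026, 0.0]
force: [0.8, -1.0, -0.2]
finger_gap: 0.027
gripper_force: 55.7
```

Call:
jog_arm --commands '[{"tx": 0,"ty": 0,"tz": 0,"rx": 0,"ry": 0,"rz": -1},{"tx": 0,"ty": 0,"tz": 0,"rx": 0,"ry": 0,"rz": -1},{"tx": 0,"ty": 0,"tz": 0,"rx": 0,"ry": 0,"rz": -1},{"tx": 0,"ty": 0,"tz": 0,"rx": 0,"ry": 0,"rz": -1},{"tx": 0,"ty": 0,"tz": 0,"rx": 0,"ry": 0,"rz": -1},{"tx": 0,"ty": 0,"tz": 0,"rx": 0,"ry": 0,"rz": -1},{"tx": 0,"ty": 0,"tz": 0,"rx": 0,"ry": 0,"rz": -1},{"tx": 0,"ty": 0,"tz": 0,"rx": 0,"ry": 0,"rz": -1},{"tx": 0,"ty": 0,"tz": 0,"rx": 0,"ry": 0,"rz": -1},{"tx": 0,"ty": 0,"tz": 0,"rx": 0,"ry": 0,"rz": -1},{"tx": 0,"ty": 0,"tz": 0,"rx": 0,"ry": 0,"rz": -1},{"tx": 0,"ty": 0,"tz": 0,"rx": 0,"ry": 0,"rz": -1}]'

```text
clock: 19.85
tool_pos: [0.5926, 0.3488, 0.0794]
eef_rot: [0.0, 0.898, 0.44, 0.0]
force: [-0.5, -0.4, -0.7]
finger_gap: 0.0271
gripper_force: 55.7
```

Call:
jog_arm --commands '[{"tx": 0,"ty": 0,"tz": 0,"rx": 0,"ry": 0,"rz": -1},{"tx": 0,"ty": 0,"tz": 0,"rx": 0,"ry": 0,"rz": -1},{"tx": 0,"ty": 0,"tz": 0,"rx": 0,"ry": 0,"rz": -1},{"tx": 0,"ty": 0,"tz": 0,"rx": 0,"ry": 0,"rz": -1},{"tx": 0,"ty": 0,"tz": 0,"rx": 0,"ry": 0,"rz": -1},{"tx": 0,"ty": 0,"tz": 0,"rx": 0,"ry": 0,"rz": -1},{"tx": 0,"ty": 0,"tz": 0,"rx": 0,"ry": 0,"rz": -1},{"tx": 0,"ty": 0,"tz": 0,"rx": 0,"ry": 0,"rz": -1},{"tx": 0,"ty": 0,"tz": 0,"rx": 0,"ry": 0,"rz": -1},{"tx": 0,"ty": 0,"tz": 0,"rx": 0,"ry": 0,"rz": -1},{"tx": 0,"ty": 0,"tz": 0,"rx": 0,"ry": 0,"rz": -1},{"tx": 0,"ty": 0,"tz": 0,"rx": 0,"ry": 0,"rz": -1}]'

```text
clock: 21.05
tool_pos: [0.5926, 0.3488, 0.0793]
eef_rot: [0.0, 0.593, 0.805, 0.0]
force: [-0.1, 0.1, -0.6]
finger_gap: 0.0269
gripper_force: 55.7
```

Call:
jog_arm --commands '[{"tx": 0,"ty": 0,"tz": 0,"rx": 0,"ry": 0,"rz": -1},{"tx": 0,"ty": 0,"tz": 0,"rx": 0,"ry": 0,"rz": -1},{"tx": 0,"ty": 0,"tz": 0,"rx": 0,"ry": 0,"rz": -1},{"tx": 0,"ty": 0,"tz": 0,"rx": 0,"ry": 0,"rz": -1},{"tx": 0,"ty": 0,"tz": 0,"rx": 0,"ry": 0,"rz": -1},{"tx": 0,"ty": 0,"tz": 0,"rx": 0,"ry": 0,"rz": -1},{"tx": 0,"ty": 0,"tz": 0,"rx": 0,"ry": 0,"rz": -1},{"tx": 0,"ty": 0,"tz": 0,"rx": 0,"ry": 0,"rz": -1},{"tx": 0,"ty": 0,"tz": 0,"rx": 0,"ry": 0,"rz": -1},{"tx": 0,"ty": 0,"tz": 0,"rx": 0,"ry": 0,"rz": -1},{"tx": 0,"ty": 0,"tz": 0,"rx": 0,"ry": 0,"rz": -1},{"tx": 0,"ty": 0,"tz": 0,"rx": 0,"ry": 0,"rz": -1}]'

```text
clock: 22.25
tool_pos: [0.5926, 0.3488, 0.0794]
eef_rot: [0.0, 0.154, 0.988, 0.0]
force: [0.4, -0.6, 0.6]
finger_gap: 0.0269
gripper_force: 55.7
```

Call:
jog_arm --commands '[{"tx": 0,"ty": 0,"tz": 0,"rx": 0,"ry": 0,"rz": -1},{"tx": 0,"ty": 0,"tz": 0,"rx": 0,"ry": 0,"rz": -1},{"tx": 0,"ty": 0,"tz": 0,"rx": 0,"ry": 0,"rz": -1},{"tx": 0,"ty": 0,"tz": 0,"rx": 0,"ry": 0,"rz": -1},{"tx": 0,"ty": 0,"tz": 0,"rx": 0,"ry": 0,"rz": -1},{"tx": 0,"ty": 0,"tz": 0,"rx": 0,"ry": 0,"rz": -0.6},{"tx": 0,"ty": 0,"tz": 0,"rx": 0,"ry": 0,"rz": 0},{"tx": 0,"ty": 0,"tz": 0,"rx": 0,"ry": 0,"rz": 0}]'

```text
clock: 23.05
tool_pos: [0.5922, 0.3487, 0.0797]
eef_rot: [0.0, -0.067, 0.998, 0.0]
force: [-0.4, 0.9, -0.2]
finger_gap: 0.0271
gripper_force: 55.7
```

```bash
cat >> h.py <<'E'
def tray():
    C,im,d=shot('wrist'); P=cloud(C,d)
    g=(d>0)&(P[...,0]>.61)&(P[...,2]>.028)&(P[...,2]<.036)&(abs(P[...,1]-.3)<.13); Q=P[g]
    if len(Q)>50: print('wall',rect(Q),np.median(Q[:,2]).round(4),len(Q))
E
python3 - <<'E'
from h import *
goto(.5917,.3485,-.0075,97.8); tray()
for n in('scene','side'):
    C,im,d=shot(n); sleeves(n,C,im,d,zh=.2)
E
```

```text
t 23.1 pos [0.5922 0.3487 0.0797] psi 97.7 tilt [-0.  0. -1.] j [ 0.52  0.59  1.46 -0.    1.08 -1.19] gap 0.0271 F [-0.4  0.9 -0.2]
 turn rz units -0.03  before-turn shift tx 0.02 ty -0.00  after-turn tx 0.02 ty -0.00 tz 2.91
wall (array([652.7, 255.4]), array([ 6.1, 99.5]), 7.5) 0.0321 1087
scene [312. 141.] ctr [ 383.1 -192.4] [31.1 71.3] nose dir -15.6 rectang 72.6 z95 0.0294
scene [317. 172.] ctr [460.  -94.6] [29.9 71.4] nose dir -8.0 rectang 84.0 z95 0.0300
scene [338. 194.] ctr [473.    9.3] [31.1 72.9] nose dir -3.4 rectang 83.9 z95 0.0295
side [307. 222.] ctr [470.6   5.2] [32.8 66.8] nose dir -3.2 rectang 88.3 z95 0.0313
side [317. 240.] ctr [459.  -96.1] [33.  68.4] nose dir -5.1 rectang 82.6 z95 0.0310
side [307. 267.] ctr [ 381.4 -195.9] [30.1 67.9] nose dir -17.4 rectang 71.5 z95 0.0309
```

Call:
jog_arm --commands '[{"tx": 0,"ty": 0,"tz": 0.9,"rx": 0,"ry": 0,"rz": 0},{"tx": 0,"ty": 0,"tz": 0.9,"rx": 0,"ry": 0,"rz": 0},{"tx": 0,"ty": 0,"tz": 0.6,"rx": 0,"ry": 0,"rz": 0},{"tx": 0,"ty": 0,"tz": 0.3,"rx": 0,"ry": 0,"rz": 0},{"tx": 0,"ty": 0,"tz": 0.1,"rx": 0,"ry": 0,"rz": 0},{"tx": 0,"ty": 0,"tz": 0.1,"rx": 0,"ry": 0,"rz": 0},{"tx": 0,"ty": 0,"tz": 0,"rx": 0,"ry": 0,"rz": 0},{"tx": 0,"ty": 0,"tz": 0,"rx": 0,"ry": 0,"rz": 0}]'

```text
clock: 24.0
tool_pos: [0.5924, 0.3488, -0.0057]
eef_rot: [0.001, -0.067, 0.998, 0.0]
force: [-0.2, 0.3, 0.4]
finger_gap: 0.0271
gripper_force: 55.7
```

Call:
jog_arm --commands '[{"tx": 0,"ty": 0,"tz": 0,"rx": 0,"ry": 0,"rz": 0},{"tx": 0,"ty": 0,"tz": 0,"rx": 0,"ry": 0,"rz": 0},{"tx": 0,"ty": 0,"tz": 0,"rx": 0,"ry": 0,"rz": 0},{"tx": 0,"ty": 0,"tz": 0,"rx": 0,"ry": 0,"rz": 0}]' --claw 0.5

```text
clock: 24.4
tool_pos: [0.5919, 0.3485, -0.0065]
eef_rot: [0.0, -0.067, 0.998, 0.0]
force: [0.1, -0.5, 0.5]
finger_gap: 0.0424
gripper_force: 0.0
```

Call:
jog_arm --commands '[{"tx": 0,"ty": 0,"tz": -0.5,"rx": 0,"ry": 0,"rz": 0},{"tx": 0,"ty": 0,"tz": -1,"rx": 0,"ry": 0,"rz": 0},{"tx": 0,"ty": 0,"tz": -1,"rx": 0,"ry": 0,"rz": 0},{"tx": 0,"ty": 0,"tz": -1,"rx": 0,"ry": 0,"rz": 0},{"tx": 0,"ty": 0,"tz": 0,"rx": 0,"ry": 0,"rz": 0}]' --claw 0.8

```text
clock: 24.9
tool_pos: [0.5947, 0.3502, 0.105]
eef_rot: [0.005, -0.067, 0.998, 0.002]
force: [0.3, 0.6, 1.0]
finger_gap: 0.0682
gripper_force: 0.0
```

```bash
python3 - <<'E'
from h import *
goto(.473,.009,-.0122,86.5)
for n in('scene','side'):
    C,im,d=shot(n); sleeves(n,C,im,d,zh=.2)
E
```

```text
t 24.9 pos [0.5947 0.3502 0.105 ] psi 97.7 tilt [-0.011  0.004 -1.   ] j [ 0.52  0.57  1.44 -0.    1.12 -1.19] gap 0.0682 F [0.3 0.6 1. ]
 turn rz units 2.45  before-turn shift tx 5.55 ty -10.72  after-turn tx 3.36 ty -11.60 tz 3.91
scene [312. 141.] ctr [ 383.2 -193.5] [31.2 71.2] nose dir -18.0 rectang 71.1 z95 0.0301
scene [317. 172.] ctr [459.9 -94.3] [29.9 72.3] nose dir -4.5 rectang 84.3 z95 0.0292
scene [338. 194.] ctr [473.4   8.8] [30.5 72.7] nose dir -2.6 rectang 85.7 z95 0.0300
scene [406. 307.] ctr [591.  348.9] [73.5 28. ] nose dir 8.2 rectang 8.8 z95 0.0336
side [301. 170.] ctr [592.3 342.6] [71.9 28.4] nose dir 13.0 rectang 17.1 z95 0.0355
side [307. 222.] ctr [470.9   5.1] [32.7 65.2] nose dir -4.3 rectang 85.4 z95 0.0309
side [317. 240.] ctr [457.6 -97.5] [33.3 68.3] nose dir -5.5 rectang 81.5 z95 0.0307
side [307. 267.] ctr [ 382.4 -194.8] [31.6 68.3] nose dir -18.4 rectang 69.1 z95 0.0305
```

Call:
jog_arm --commands '[{"tx": 0,"ty": 0,"tz": 0,"rx": 0,"ry": 0,"rz": 0.8},{"tx": 0,"ty": 0,"tz": 0,"rx": 0,"ry": 0,"rz": 0.8},{"tx": 0,"ty": 0,"tz": 0,"rx": 0,"ry": 0,"rz": 0.8}]'

```text
clock: 25.3
tool_pos: [0.5908, 0.348, 0.0968]
eef_rot: [-0.001, 0.03, 1.0, -0.001]
force: [0.2, -0.5, 0.3]
finger_gap: 0.0681
gripper_force: 0.0
```

Call:
jog_arm --commands '[{"tx": 0.272,"ty": -0.962,"tz": 0,"rx": 0,"ry": 0,"rz": 0},{"tx": 0.272,"ty": -0.962,"tz": 0,"rx": 0,"ry": 0,"rz": 0},{"tx": 0.272,"ty": -0.962,"tz": 0,"rx": 0,"ry": 0,"rz": 0},{"tx": 0.272,"ty": -0.962,"tz": 0,"rx": 0,"ry": 0,"rz": 0},{"tx": 0.272,"ty": -0.962,"tz": 0,"rx": 0,"ry": 0,"rz": 0},{"tx": 0.272,"ty": -0.962,"tz": 0,"rx": 0,"ry": 0,"rz": 0},{"tx": 0.272,"ty": -0.962,"tz": 0,"rx": 0,"ry": 0,"rz": 0},{"tx": 0.272,"ty": -0.962,"tz": 0,"rx": 0,"ry": 0,"rz": 0},{"tx": 0.272,"ty": -0.962,"tz": 0,"rx": 0,"ry": 0,"rz": 0},{"tx": 0.272,"ty": -0.962,"tz": 0,"rx": 0,"ry": 0,"rz": 0},{"tx": 0.272,"ty": -0.962,"tz": 0,"rx": 0,"ry": 0,"rz": 0},{"tx": 0.272,"ty": -0.962,"tz": 0,"rx": 0,"ry": 0,"rz": 0}]'

```text
clock: 26.5
tool_pos: [0.4727, 0.0073, 0.0974]
eef_rot: [-0.001, 0.028, 1.0, -0.0]
force: [0.5, -0.6, -0.1]
finger_gap: 0.0684
gripper_force: 0.0
```

Call:
jog_arm --commands '[{"tx": 0,"ty": 0,"tz": 0.5,"rx": 0,"ry": 0,"rz": 0},{"tx": 0,"ty": 0,"tz": 0,"rx": 0,"ry": 0,"rz": 0},{"tx": 0,"ty": 0,"tz": 0,"rx": 0,"ry": 0,"rz": 0}]'

```text
clock: 26.8
tool_pos: [0.4737, 0.0085, 0.0828]
eef_rot: [-0.001, 0.029, 1.0, 0.0]
force: [0.0, -0.7, 0.3]
finger_gap: 0.0682
gripper_force: 0.0
```

```bash
python3 - <<'E'
from h import *
goto(.473,.0085,-.0122,86.5)
C,im,d=shot('side'); sleeves('side',C,im,d,zh=.06)
E
```

```text
t 26.8 pos [0.4737 0.0085 0.0828] psi 86.7 tilt [ 0.002  0.    -1.   ] j [-0.01  0.3   1.98  0.    0.87 -1.52] gap 0.0682 F [ 0.  -0.7  0.3]
 turn rz units 0.05  before-turn shift tx 0.02 ty 0.00  after-turn tx 0.02 ty 0.00 tz 3.17
side [308. 222.] ctr [471.6   5.2] [29.9 68. ] nose dir -0.5 rectang 88.5 z95 0.0306
side [317. 240.] ctr [458.5 -96.6] [31.3 69.5] nose dir -6.8 rectang 79.7 z95 0.0308
side [307. 267.] ctr [ 381.4 -195.7] [32.8 67.6] nose dir -16.8 rectang 70.9 z95 0.0308
```

Call:
jog_arm --commands '[{"tx": 0,"ty": 0,"tz": 0.9,"rx": 0,"ry": 0,"rz": 0},{"tx": 0,"ty": 0,"tz": 0.9,"rx": 0,"ry": 0,"rz": 0},{"tx": 0,"ty": 0,"tz": 0.7,"rx": 0,"ry": 0,"rz": 0},{"tx": 0,"ty": 0,"tz": 0.4,"rx": 0,"ry": 0,"rz": 0},{"tx": 0,"ty": 0,"tz": 0.28,"rx": 0,"ry": 0,"rz": 0},{"tx": 0,"ty": 0,"tz": 0,"rx": 0,"ry": 0,"rz": 0},{"tx": 0,"ty": 0,"tz": 0,"rx": 0,"ry": 0,"rz": 0}]'

```text
clock: 27.55
tool_pos: [0.4748, 0.0086, -0.0117]
eef_rot: [0.0, 0.028, 1.0, 0.0]
force: [-0.5, 1.0, -0.1]
finger_gap: 0.0683
gripper_force: 0.0
```

Call:
jog_arm --commands '[{"tx": 0,"ty": 0,"tz": 0,"rx": 0,"ry": 0,"rz": 0},{"tx": 0,"ty": 0,"tz": 0,"rx": 0,"ry": 0,"rz": 0},{"tx": 0,"ty": 0,"tz": 0,"rx": 0,"ry": 0,"rz": 0},{"tx": 0,"ty": 0,"tz": 0,"rx": 0,"ry": 0,"rz": 0},{"tx": 0,"ty": 0,"tz": 0,"rx": 0,"ry": 0,"rz": 0},{"tx": 0,"ty": 0,"tz": 0,"rx": 0,"ry": 0,"rz": 0}]' --claw 0

```text
clock: 28.15
tool_pos: [0.4749, 0.0083, -0.0114]
eef_rot: [0.001, 0.029, 1.0, 0.0]
force: [-0.4, -0.1, 6.4]
finger_gap: 0.0273
gripper_force: 50.4
```

Call:
jog_arm --commands '[{"tx": 0,"ty": 0,"tz": -0.5,"rx": 0,"ry": 0,"rz": 0},{"tx": 0,"ty": 0,"tz": -1,"rx": 0,"ry": 0,"rz": 0},{"tx": 0,"ty": 0,"tz": -1,"rx": 0,"ry": 0,"rz": 0},{"tx": 0,"ty": 0,"tz": -1,"rx": 0,"ry": 0,"rz": 0},{"tx": 0,"ty": 0,"tz": 0,"rx": 0,"ry": 0,"rz": 0},{"tx": 0,"ty": 0,"tz": 0,"rx": 0,"ry": 0,"rz": 0}]'

```text
clock: 28.75
tool_pos: [0.4741, 0.0083, 0.0931]
eef_rot: [0.0, 0.029, 1.0, 0.0]
force: [0.1, -0.1, -1.7]
finger_gap: 0.027
gripper_force: 49.7
```

```bash
python3 - <<'E'
from h import *
goto(.530,.0115,.0237,-93)
E
```

```text
t 28.8 pos [0.4741 0.0083 0.0931] psi 86.7 tilt [-0.001  0.    -1.   ] j [-0.01  0.28  1.97  0.    0.89 -1.52] gap 0.027 F [ 0.1 -0.1 -1.7]
 turn rz units 39.21  before-turn shift tx -1.85 ty 0.21  after-turn tx 1.85 ty -0.20 tz 2.31
```

Call:
jog_arm --commands '[{"tx": 0,"ty": 0,"tz": 0,"rx": 0,"ry": 0,"rz": 0.98},{"tx": 0,"ty": 0,"tz": 0,"rx": 0,"ry": 0,"rz": 0.98},{"tx": 0,"ty": 0,"tz": 0,"rx": 0,"ry": 0,"rz": 0.98},{"tx": 0,"ty": 0,"tz": 0,"rx": 0,"ry": 0,"rz": 0.98},{"tx": 0,"ty": 0,"tz": 0,"rx": 0,"ry": 0,"rz": 0.98},{"tx": 0,"ty": 0,"tz": 0,"rx": 0,"ry": 0,"rz": 0.98},{"tx": 0,"ty": 0,"tz": 0,"rx": 0,"ry": 0,"rz": 0.98},{"tx": 0,"ty": 0,"tz": 0,"rx": 0,"ry": 0,"rz": 0.98},{"tx": 0,"ty": 0,"tz": 0,"rx": 0,"ry": 0,"rz": 0.98},{"tx": 0,"ty": 0,"tz": 0,"rx": 0,"ry": 0,"rz": 0.98}]'

```text
clock: 29.75
tool_pos: [0.4728, 0.0083, 0.0911]
eef_rot: [-0.002, 0.41, 0.912, -0.001]
force: [0.2, -0.4, -0.8]
finger_gap: 0.0272
gripper_force: 49.6
```

Call:
jog_arm --commands '[{"tx": 0,"ty": 0,"tz": 0,"rx": 0,"ry": 0,"rz": 0.98},{"tx": 0,"ty": 0,"tz": 0,"rx": 0,"ry": 0,"rz": 0.98},{"tx": 0,"ty": 0,"tz": 0,"rx": 0,"ry": 0,"rz": 0.98},{"tx": 0,"ty": 0,"tz": 0,"rx": 0,"ry": 0,"rz": 0.98},{"tx": 0,"ty": 0,"tz": 0,"rx": 0,"ry": 0,"rz": 0.98},{"tx": 0,"ty": 0,"tz": 0,"rx": 0,"ry": 0,"rz": 0.98},{"tx": 0,"ty": 0,"tz": 0,"rx": 0,"ry": 0,"rz": 0.98},{"tx": 0,"ty": 0,"tz": 0,"rx": 0,"ry": 0,"rz": 0.98},{"tx": 0,"ty": 0,"tz": 0,"rx": 0,"ry": 0,"rz": 0.98},{"tx": 0,"ty": 0,"tz": 0,"rx": 0,"ry": 0,"rz": 0.98}]'

```text
clock: 30.75
tool_pos: [0.4728, 0.0083, 0.0911]
eef_rot: [-0.001, 0.727, 0.686, -0.001]
force: [0.6, 0.3, -0.2]
finger_gap: 0.0272
gripper_force: 49.6
```

Call:
jog_arm --commands '[{"tx": 0,"ty": 0,"tz": 0,"rx": 0,"ry": 0,"rz": 0.98},{"tx": 0,"ty": 0,"tz": 0,"rx": 0,"ry": 0,"rz": 0.98},{"tx": 0,"ty": 0,"tz": 0,"rx": 0,"ry": 0,"rz": 0.98},{"tx": 0,"ty": 0,"tz": 0,"rx": 0,"ry": 0,"rz": 0.98},{"tx": 0,"ty": 0,"tz": 0,"rx": 0,"ry": 0,"rz": 0.98},{"tx": 0,"ty": 0,"tz": 0,"rx": 0,"ry": 0,"rz": 0.98},{"tx": 0,"ty": 0,"tz": 0,"rx": 0,"ry": 0,"rz": 0.98},{"tx": 0,"ty": 0,"tz": 0,"rx": 0,"ry": 0,"rz": 0.98},{"tx": 0,"ty": 0,"tz": 0,"rx": 0,"ry": 0,"rz": 0.98},{"tx": 0,"ty": 0,"tz": 0,"rx": 0,"ry": 0,"rz": 0.98}]'

```text
clock: 31.75
tool_pos: [0.4728, 0.0083, 0.0911]
eef_rot: [-0.001, 0.934, 0.357, -0.002]
force: [0.3, -1.0, -0.9]
finger_gap: 0.027
gripper_force: 49.6
```

Call:
jog_arm --commands '[{"tx": 0,"ty": 0,"tz": 0,"rx": 0,"ry": 0,"rz": 0.98},{"tx": 0,"ty": 0,"tz": 0,"rx": 0,"ry": 0,"rz": 0.98},{"tx": 0,"ty": 0,"tz": 0,"rx": 0,"ry": 0,"rz": 0.98},{"tx": 0,"ty": 0,"tz": 0,"rx": 0,"ry": 0,"rz": 0.98},{"tx": 0,"ty": 0,"tz": 0,"rx": 0,"ry": 0,"rz": 0.98},{"tx": 0,"ty": 0,"tz": 0,"rx": 0,"ry": 0,"rz": 0.98},{"tx": 0,"ty": 0,"tz": 0,"rx": 0,"ry": 0,"rz": 0.98},{"tx": 0,"ty": 0,"tz": 0,"rx": 0,"ry": 0,"rz": 0.98},{"tx": 0,"ty": 0,"tz": 0,"rx": 0,"ry": 0,"rz": 0.98},{"tx": 0,"ty": 0,"tz": 0,"rx": 0,"ry": 0,"rz": 0.98}]'

```text
clock: 32.75
tool_pos: [0.4728, 0.0083, 0.0911]
eef_rot: [0.0, 1.0, -0.027, -0.002]
force: [-0.4, -0.1, -0.6]
finger_gap: 0.0268
gripper_force: 49.6
```

Call:
jog_arm --commands '[{"tx": 0.9,"ty": -0.1,"tz": 0,"rx": 0,"ry": 0,"rz": 0},{"tx": 0.95,"ty": -0.1,"tz": 0,"rx": 0,"ry": 0,"rz": 0},{"tx": 0,"ty": 0,"tz": 0.8,"rx": 0,"ry": 0,"rz": 0},{"tx": 0,"ty": 0,"tz": 0.8,"rx": 0,"ry": 0,"rz": 0},{"tx": 0,"ty": 0,"tz": 0.65,"rx": 0,"ry": 0,"rz": 0},{"tx": 0,"ty": 0,"tz": 0,"rx": 0,"ry": 0,"rz": 0},{"tx": 0,"ty": 0,"tz": 0,"rx": 0,"ry": 0,"rz": 0},{"tx": 0,"ty": 0,"tz": 0,"rx": 0,"ry": 0,"rz": 0}]'

```text
clock: 33.55
tool_pos: [0.5305, 0.0115, 0.0259]
eef_rot: [-0.0, 1.0, -0.026, 0.001]
force: [-1.0, -0.1, -0.2]
finger_gap: 0.0272
gripper_force: 49.7
```

```bash
python3 - <<'E'
from h import *
goto(.530,.0115,.0237,-93); align()
E
```

```text
t 33.5 pos [0.5305 0.0115 0.0259] psi -93.0 tilt [ 0.001 -0.    -1.   ] j [-0.    0.44  1.92 -0.    0.78  1.62] gap 0.0272 F [-1.  -0.1 -0.2]
 turn rz units 0.01  before-turn shift tx -0.02 ty -0.00  after-turn tx -0.02 ty -0.00 tz 0.07
pin s,lat (np.float64(0.5966266884402137), np.float64(0.6380368231922673), array([0.0387, 0.0388]), np.float64(0.0142), np.float64(0.19)) top z 0.0581
sleeve s,lat (np.float64(0.536684593588756), np.float64(0.5682196512804741), array([0.0386, 0.0382]), np.float64(0.0268), np.float64(-0.85)) top z 0.0657 tcp s 0.5293 lat 0.0392 z 0.0262
 pitch deg -1.09
```

Call:
jog_arm --commands '[{"tx": 0.3,"ty": -0.01,"tz": 0.04,"rx": 0,"ry": 0,"rz": 0},{"tx": 0.3,"ty": 0,"tz": 0,"rx": 0,"ry": 0,"rz": 0},{"tx": 0.15,"ty": 0,"tz": 0,"rx": 0,"ry": 0,"rz": 0},{"tx": 0.15,"ty": 0,"tz": 0,"rx": 0,"ry": 0,"rz": 0},{"tx": 0.15,"ty": 0,"tz": 0,"rx": 0,"ry": 0,"rz": 0},{"tx": 0.15,"ty": 0,"tz": 0,"rx": 0,"ry": 0,"rz": 0},{"tx": 0.15,"ty": 0,"tz": 0,"rx": 0,"ry": 0,"rz": 0},{"tx": 0.15,"ty": 0,"tz": 0,"rx": 0,"ry": 0,"rz": 0},{"tx": 0,"ty": 0,"tz": 0,"rx": 0,"ry": 0,"rz": 0}]'

```text
clock: 34.5
tool_pos: [0.5757, 0.0094, 0.0243]
eef_rot: [-0.0, 1.0, -0.026, 0.0]
force: [0.3, -0.9, -0.6]
finger_gap: 0.0271
gripper_force: 49.7
```

Call:
jog_arm --commands '[{"tx": 0.07,"ty": 0,"tz": 0,"rx": 0,"ry": 0,"rz": 0},{"tx": 0.07,"ty": 0,"tz": 0,"rx": 0,"ry": 0,"rz": 0},{"tx": 0.07,"ty": 0,"tz": 0,"rx": 0,"ry": 0,"rz": 0},{"tx": 0,"ty": 0,"tz": 0,"rx": 0,"ry": 0,"rz": 0},{"tx": 0,"ty": 0,"tz": 0,"rx": 0,"ry": 0,"rz": 0}]'

```text
clock: 35.0
tool_pos: [0.5812, 0.0091, 0.0242]
eef_rot: [0.0, 1.0, -0.026, -0.0]
force: [0.1, -1.4, -1.1]
finger_gap: 0.0272
gripper_force: 49.7
```

Call:
jog_arm --commands '[{"tx": 0.05,"ty": 0,"tz": 0,"rx": 0,"ry": 0,"rz": 0},{"tx": 0.05,"ty": 0,"tz": 0,"rx": 0,"ry": 0,"rz": 0},{"tx": 0,"ty": 0,"tz": 0,"rx": 0,"ry": 0,"rz": 0},{"tx": 0,"ty": 0,"tz": 0,"rx": 0,"ry": 0,"rz": 0}]'

```text
clock: 35.4
tool_pos: [0.5842, 0.009, 0.0242]
eef_rot: [-0.0, 1.0, -0.026, 0.0]
force: [0.3, 0.2, -0.9]
finger_gap: 0.0271
gripper_force: 49.7
```

```bash
python3 - <<'E'
from h import *
goto(.530,.0115,.0237,-93); align()
E
```

```text
t 35.4 pos [0.5842 0.009  0.0242] psi -93.0 tilt [ 0. -0. -1.] j [-0.    0.51  1.79  0.    0.84  1.62] gap 0.0271 F [ 0.3  0.2 -0.9]
 turn rz units 0.01  before-turn shift tx -1.81 ty 0.01  after-turn tx -1.81 ty 0.01 tz 0.02
pin s,lat (np.float64(0.594047850330748), np.float64(0.6411297467237144), array([0.0386, 0.0386]), np.float64(0.0144), np.float64(0.09)) top z 0.0583
sleeve s,lat (np.float64(0.5903069744098624), np.float64(0.6429656221032529), array([0.0388, 0.0386]), np.float64(0.0267), np.float64(-0.19)) top z 0.0640 tcp s 0.5829 lat 0.0395 z 0.0242
 pitch deg -2.85
```

Call:
jog_arm --commands '[{"tx": 0.05,"ty": 0,"tz": 0,"rx": 0,"ry": 0,"rz": 0},{"tx": 0.05,"ty": 0,"tz": 0,"rx": 0,"ry": 0,"rz": 0},{"tx": 0,"ty": 0,"tz": 0,"rx": 0,"ry": 0,"rz": 0}]'

```text
clock: 35.75
tool_pos: [0.5876, 0.0088, 0.0243]
eef_rot: [-0.0, 1.0, -0.026, 0.0]
force: [-0.2, -0.7, -0.3]
finger_gap: 0.0272
gripper_force: 49.7
```

Call:
jog_arm --commands '[{"tx": 0.05,"ty": 0,"tz": 0,"rx": 0,"ry": 0,"rz": 0},{"tx": 0.03,"ty": 0,"tz": 0,"rx": 0,"ry": 0,"rz": 0},{"tx": 0,"ty": 0,"tz": 0,"rx": 0,"ry": 0,"rz": 0}]'

```text
clock: 36.05
tool_pos: [0.5898, 0.0087, 0.0242]
eef_rot: [0.0, 1.0, -0.026, 0.0]
force: [-1.1, -0.4, -0.2]
finger_gap: 0.0271
gripper_force: 49.7
```

Call:
jog_arm --commands '[{"tx": 0.12,"ty": 0,"tz": 0,"rx": 0,"ry": 0,"rz": 0},{"tx": 0.12,"ty": 0,"tz": 0,"rx": 0,"ry": 0,"rz": 0},{"tx": 0.12,"ty": 0,"tz": 0,"rx": 0,"ry": 0,"rz": 0},{"tx": 0.12,"ty": 0,"tz": 0,"rx": 0,"ry": 0,"rz": 0},{"tx": 0.05,"ty": 0,"tz": 0,"rx": 0,"ry": 0,"rz": 0},{"tx": 0,"ty": 0,"tz": 0,"rx": 0,"ry": 0,"rz": 0}]'

```text
clock: 36.65
tool_pos: [0.6058, 0.0078, 0.0242]
eef_rot: [0.0, 1.0, -0.026, 0.0]
force: [0.2, 0.6, 0.1]
finger_gap: 0.0269
gripper_force: 49.7
```

Call:
jog_arm --commands '[{"tx": 0.05,"ty": 0,"tz": 0,"rx": 0,"ry": 0,"rz": 0},{"tx": 0.05,"ty": 0,"tz": 0,"rx": 0,"ry": 0,"rz": 0},{"tx": 0.04,"ty": 0,"tz": 0,"rx": 0,"ry": 0,"rz": 0},{"tx": 0,"ty": 0,"tz": 0,"rx": 0,"ry": 0,"rz": 0}]'

```text
clock: 37.05
tool_pos: [0.6087, 0.0077, 0.0241]
eef_rot: [0.0, 1.0, -0.026, -0.001]
force: [-3.9, -0.4, 0.8]
finger_gap: 0.0272
gripper_force: 49.9
```

Call:
jog_arm --commands '[{"tx": 0.04,"ty": 0,"tz": 0,"rx": 0,"ry": 0,"rz": 0},{"tx": 0.03,"ty": 0,"tz": 0,"rx": 0,"ry": 0,"rz": 0},{"tx": 0,"ty": 0,"tz": 0,"rx": 0,"ry": 0,"rz": 0},{"tx": 0,"ty": 0,"tz": 0,"rx": 0,"ry": 0,"rz": 0}]'

```text
clock: 37.45
tool_pos: [0.6086, 0.0077, 0.0237]
eef_rot: [0.0, 1.0, -0.026, -0.003]
force: [-8.0, 1.3, 2.9]
finger_gap: 0.0273
gripper_force: 50.2
```

```bash
python3 - <<'E'
from h import *
align()
goto(.5985,.299,.08,-93)
E
```

```text
sleeve s,lat (np.float64(0.614705772134145), np.float64(0.6605444723980003), array([0.0386, 0.0395]), np.float64(0.027), np.float64(1.3)) top z 0.0640 tcp s 0.6073 lat 0.0395 z 0.0237
 pitch deg 4.25
t 37.5 pos [0.6086 0.0077 0.0237] psi -92.9 tilt [-0.007  0.    -1.   ] j [-0.01  0.55  1.72  0.    0.88  1.62] gap 0.027 F [-7.7 -0.5  1.8]
 turn rz units 0.01  before-turn shift tx -0.83 ty -9.68  after-turn tx -0.84 ty -9.68 tz -1.88
```

Call:
jog_arm --commands '[{"tx": -0.3,"ty": 0,"tz": 0,"rx": 0,"ry": 0,"rz": 0},{"tx": -0.6,"ty": 0,"tz": 0,"rx": 0,"ry": 0,"rz": 0},{"tx": -0.6,"ty": 0,"tz": 0,"rx": 0,"ry": 0,"rz": 0},{"tx": -0.6,"ty": 0,"tz": 0,"rx": 0,"ry": 0,"rz": 0},{"tx": -0.6,"ty": 0,"tz": 0,"rx": 0,"ry": 0,"rz": 0},{"tx": 0,"ty": 0,"tz": 0,"rx": 0,"ry": 0,"rz": 0},{"tx": 0,"ty": 0,"tz": -0.9,"rx": 0,"ry": 0,"rz": 0},{"tx": 0,"ty": 0,"tz": -1,"rx": 0,"ry": 0,"rz": 0},{"tx": 0,"ty": 0,"tz": 0,"rx": 0,"ry": 0,"rz": 0}]'

```text
clock: 38.4
tool_pos: [0.5356, 0.0117, 0.0853]
eef_rot: [-0.0, 1.0, -0.026, 0.006]
force: [1.0, 1.0, -1.0]
finger_gap: 0.027
gripper_force: 49.7
```

Call:
jog_arm --commands '[{"tx": 0.176,"ty": -0.968,"tz": 0,"rx": 0,"ry": 0,"rz": 0},{"tx": 0.176,"ty": -0.968,"tz": 0,"rx": 0,"ry": 0,"rz": 0},{"tx": 0.176,"ty": -0.968,"tz": 0,"rx": 0,"ry": 0,"rz": 0},{"tx": 0.176,"ty": -0.968,"tz": 0,"rx": 0,"ry": 0,"rz": 0},{"tx": 0.176,"ty": -0.968,"tz": 0,"rx": 0,"ry": 0,"rz": 0},{"tx": 0.176,"ty": -0.968,"tz": 0,"rx": 0,"ry": 0,"rz": 0},{"tx": 0.176,"ty": -0.968,"tz": 0,"rx": 0,"ry": 0,"rz": 0},{"tx": 0.176,"ty": -0.968,"tz": 0,"rx": 0,"ry": 0,"rz": 0},{"tx": 0.176,"ty": -0.968,"tz": 0,"rx": 0,"ry": 0,"rz": 0},{"tx": 0.176,"ty": -0.968,"tz": 0,"rx": 0,"ry": 0,"rz": 0}]'

```text
clock: 39.4
tool_pos: [0.5995, 0.3006, 0.0804]
eef_rot: [-0.0, 1.0, -0.026, 0.0]
force: [-0.3, -0.0, 0.4]
finger_gap: 0.0269
gripper_force: 49.7
```

Call:
jog_arm --commands '[{"tx": 0,"ty": 0,"tz": 0,"rx": 0,"ry": 0,"rz": -1},{"tx": 0,"ty": 0,"tz": 0,"rx": 0,"ry": 0,"rz": -1},{"tx": 0,"ty": 0,"tz": 0,"rx": 0,"ry": 0,"rz": -1},{"tx": 0,"ty": 0,"tz": 0,"rx": 0,"ry": 0,"rz": -1},{"tx": 0,"ty": 0,"tz": 0,"rx": 0,"ry": 0,"rz": -1},{"tx": 0,"ty": 0,"tz": 0,"rx": 0,"ry": 0,"rz": -1},{"tx": 0,"ty": 0,"tz": 0,"rx": 0,"ry": 0,"rz": -1},{"tx": 0,"ty": 0,"tz": 0,"rx": 0,"ry": 0,"rz": -1},{"tx": 0,"ty": 0,"tz": 0,"rx": 0,"ry": 0,"rz": -1},{"tx": 0,"ty": 0,"tz": 0,"rx": 0,"ry": 0,"rz": -1},{"tx": 0,"ty": 0,"tz": 0,"rx": 0,"ry": 0,"rz": -1},{"tx": 0,"ty": 0,"tz": 0,"rx": 0,"ry": 0,"rz": -1}]'

```text
clock: 40.6
tool_pos: [0.5994, 0.2993, 0.0803]
eef_rot: [0.0, 0.898, 0.44, 0.0]
force: [-0.0, 0.4, -0.0]
finger_gap: 0.0273
gripper_force: 49.7
```

Call:
jog_arm --commands '[{"tx": 0,"ty": 0,"tz": 0,"rx": 0,"ry": 0,"rz": -1},{"tx": 0,"ty": 0,"tz": 0,"rx": 0,"ry": 0,"rz": -1},{"tx": 0,"ty": 0,"tz": 0,"rx": 0,"ry": 0,"rz": -1},{"tx": 0,"ty": 0,"tz": 0,"rx": 0,"ry": 0,"rz": -1},{"tx": 0,"ty": 0,"tz": 0,"rx": 0,"ry": 0,"rz": -1},{"tx": 0,"ty": 0,"tz": 0,"rx": 0,"ry": 0,"rz": -1},{"tx": 0,"ty": 0,"tz": 0,"rx": 0,"ry": 0,"rz": -1},{"tx": 0,"ty": 0,"tz": 0,"rx": 0,"ry": 0,"rz": -1},{"tx": 0,"ty": 0,"tz": 0,"rx": 0,"ry": 0,"rz": -1},{"tx": 0,"ty": 0,"tz": 0,"rx": 0,"ry": 0,"rz": -1},{"tx": 0,"ty": 0,"tz": 0,"rx": 0,"ry": 0,"rz": -1},{"tx": 0,"ty": 0,"tz": 0,"rx": 0,"ry": 0,"rz": -1}]'

```text
clock: 41.8
tool_pos: [0.5994, 0.2993, 0.0803]
eef_rot: [0.0, 0.593, 0.805, 0.0]
force: [-0.5, -0.1, -1.9]
finger_gap: 0.0271
gripper_force: 49.7
```

Call:
jog_arm --commands '[{"tx": 0,"ty": 0,"tz": 0,"rx": 0,"ry": 0,"rz": -1},{"tx": 0,"ty": 0,"tz": 0,"rx": 0,"ry": 0,"rz": -1},{"tx": 0,"ty": 0,"tz": 0,"rx": 0,"ry": 0,"rz": -1},{"tx": 0,"ty": 0,"tz": 0,"rx": 0,"ry": 0,"rz": -1},{"tx": 0,"ty": 0,"tz": 0,"rx": 0,"ry": 0,"rz": -1},{"tx": 0,"ty": 0,"tz": 0,"rx": 0,"ry": 0,"rz": -1},{"tx": 0,"ty": 0,"tz": 0,"rx": 0,"ry": 0,"rz": -1},{"tx": 0,"ty": 0,"tz": 0,"rx": 0,"ry": 0,"rz": -1},{"tx": 0,"ty": 0,"tz": 0,"rx": 0,"ry": 0,"rz": -1},{"tx": 0,"ty": 0,"tz": 0,"rx": 0,"ry": 0,"rz": -1},{"tx": 0,"ty": 0,"tz": 0,"rx": 0,"ry": 0,"rz": -1},{"tx": 0,"ty": 0,"tz": 0,"rx": 0,"ry": 0,"rz": -1}]'

```text
clock: 43.0
tool_pos: [0.5994, 0.2993, 0.0803]
eef_rot: [0.0, 0.154, 0.988, 0.0]
force: [-0.5, 0.4, 0.1]
finger_gap: 0.0271
gripper_force: 49.7
```

Call:
jog_arm --commands '[{"tx": 0,"ty": 0,"tz": 0,"rx": 0,"ry": 0,"rz": -1},{"tx": 0,"ty": 0,"tz": 0,"rx": 0,"ry": 0,"rz": -1},{"tx": 0,"ty": 0,"tz": 0,"rx": 0,"ry": 0,"rz": -1},{"tx": 0,"ty": 0,"tz": 0,"rx": 0,"ry": 0,"rz": -1},{"tx": 0,"ty": 0,"tz": 0,"rx": 0,"ry": 0,"rz": -1},{"tx": 0,"ty": 0,"tz": 0,"rx": 0,"ry": 0,"rz": -0.6},{"tx": 0,"ty": 0,"tz": 0,"rx": 0,"ry": 0,"rz": 0},{"tx": 0,"ty": 0,"tz": 0,"rx": 0,"ry": 0,"rz": 0}]'

```text
clock: 43.8
tool_pos: [0.599, 0.2991, 0.0807]
eef_rot: [0.0, -0.067, 0.998, 0.0]
force: [0.0, 0.6, 0.0]
finger_gap: 0.0273
gripper_force: 49.7
```

```bash
python3 - <<'E'
from h import *
goto(.5985,.299,-.0075,97.8)
C,im,d=shot('side'); sleeves('side',C,im,d,zh=.2)
C,im,d=shot('scene','p7.png'); sleeves('scene',C,im,d,zh=.2)
E
```

```text
t 43.8 pos [0.599  0.2991 0.0807] psi 97.7 tilt [-0.  0. -1.] j [ 0.45  0.57  1.51 -0.    1.06 -1.26] gap 0.0273 F [0.  0.6 0. ]
 turn rz units -0.03  before-turn shift tx 0.02 ty -0.00  after-turn tx 0.02 ty -0.00 tz 2.94
side [301. 169.] ctr [592.3 341.4] [70.5 28.9] nose dir 12.2 rectang 18.4 z95 0.0353
side [318. 240.] ctr [459. -96.] [31.6 69.1] nose dir -6.6 rectang 82.7 z95 0.0308
side [307. 267.] ctr [ 382.3 -194.6] [30.1 69.2] nose dir -18.4 rectang 72.0 z95 0.0308
scene [312. 141.] ctr [ 383.4 -193.5] [31.3 72. ] nose dir -13.7 rectang 73.8 z95 0.0295
scene [316. 172.] ctr [460.1 -94.3] [29.8 73.4] nose dir -5.6 rectang 83.4 z95 0.0290
scene [406. 307.] ctr [591.4 348.9] [74.2 27.9] nose dir 8.5 rectang 8.6 z95 0.0341
```

Call:
jog_arm --commands '[{"tx": 0,"ty": 0,"tz": 0.9,"rx": 0,"ry": 0,"rz": 0},{"tx": 0,"ty": 0,"tz": 0.9,"rx": 0,"ry": 0,"rz": 0},{"tx": 0,"ty": 0,"tz": 0.6,"rx": 0,"ry": 0,"rz": 0},{"tx": 0,"ty": 0,"tz": 0.32,"rx": 0,"ry": 0,"rz": 0},{"tx": 0,"ty": 0,"tz": 0.1,"rx": 0,"ry": 0,"rz": 0},{"tx": 0,"ty": 0,"tz": 0.1,"rx": 0,"ry": 0,"rz": 0},{"tx": 0,"ty": 0,"tz": 0,"rx": 0,"ry": 0,"rz": 0},{"tx": 0,"ty": 0,"tz": 0,"rx": 0,"ry": 0,"rz": 0}]'

```text
clock: 44.7
tool_pos: [0.5992, 0.2993, -0.0054]
eef_rot: [0.001, -0.067, 0.998, 0.0]
force: [0.3, 0.6, -0.7]
finger_gap: 0.0268
gripper_force: 49.7
```

Call:
jog_arm --commands '[{"tx": 0,"ty": 0,"tz": 0,"rx": 0,"ry": 0,"rz": 0},{"tx": 0,"ty": 0,"tz": 0,"rx": 0,"ry": 0,"rz": 0},{"tx": 0,"ty": 0,"tz": 0,"rx": 0,"ry": 0,"rz": 0},{"tx": 0,"ty": 0,"tz": 0,"rx": 0,"ry": 0,"rz": 0}]' --claw 0.45

```text
clock: 45.1
tool_pos: [0.5987, 0.299, -0.0062]
eef_rot: [0.0, -0.067, 0.998, 0.0]
force: [0.4, 0.6, 0.5]
finger_gap: 0.0385
gripper_force: 0.0
```

Call:
jog_arm --commands '[{"tx": 0,"ty": 0,"tz": -0.5,"rx": 0,"ry": 0,"rz": 0},{"tx": 0,"ty": 0,"tz": -1,"rx": 0,"ry": 0,"rz": 0},{"tx": 0,"ty": 0,"tz": -1,"rx": 0,"ry": 0,"rz": 0},{"tx": 0,"ty": 0,"tz": -1,"rx": 0,"ry": 0,"rz": 0},{"tx": 0,"ty": 0,"tz": 0,"rx": 0,"ry": 0,"rz": 0},{"tx": 0,"ty": 0,"tz": 0,"rx": 0,"ry": 0,"rz": 0}]'

```text
clock: 45.7
tool_pos: [0.599, 0.2992, 0.1004]
eef_rot: [0.001, -0.067, 0.998, 0.0]
force: [0.1, -0.2, -0.9]
finger_gap: 0.0386
gripper_force: 0.0
```

```bash
python3 - <<'E'
from h import *
goto(.4595,-.0955,.0828,83.7)
for n in('scene','side'):
    C,im,d=shot(n); sleeves(n,C,im,d,zh=.2)
E
```

```text
t 45.7 pos [0.599  0.2992 0.1004] psi 97.7 tilt [-0.003  0.001 -1.   ] j [ 0.45  0.55  1.49 -0.    1.1  -1.26] gap 0.0386 F [ 0.1 -0.2 -0.9]
 turn rz units 3.06  before-turn shift tx 6.38 ty -12.41  after-turn tx 3.18 ty -13.59 tz 0.59
scene [312. 141.] ctr [ 383.7 -192.1] [31.7 72. ] nose dir -15.9 rectang 73.1 z95 0.0296
scene [317. 172.] ctr [460.1 -93.6] [29.6 72.3] nose dir -4.8 rectang 85.4 z95 0.0300
scene [388. 294.] ctr [596.5 301.9] [71.7 33.3] nose dir 9.5 rectang 8.2 z95 0.0342
scene [406. 307.] ctr [591.2 348.7] [71.3 28. ] nose dir 8.6 rectang 8.3 z95 0.0337
side [304. 172.] ctr [594.8 320.8] [72.8 86.8] nose dir 86.1 rectang 4.2 z95 0.0348
side [318. 240.] ctr [458.1 -97.3] [31.9 67. ] nose dir -7.0 rectang 84.8 z95 0.0308
side [307. 267.] ctr [ 382.1 -194.8] [31.1 68.9] nose dir -18.7 rectang 73.0 z95 0.0308
```

Call:
jog_arm --commands '[{"tx": 0,"ty": 0,"tz": 0,"rx": 0,"ry": 0,"rz": 1},{"tx": 0,"ty": 0,"tz": 0,"rx": 0,"ry": 0,"rz": 1},{"tx": 0,"ty": 0,"tz": 0,"rx": 0,"ry": 0,"rz": 1}]' --claw 0.8

```text
clock: 46.1
tool_pos: [0.5977, 0.2986, 0.097]
eef_rot: [-0.001, 0.054, 0.999, -0.001]
force: [0.3, 0.3, -0.5]
finger_gap: 0.0682
gripper_force: 0.0
```

Call:
jog_arm --commands '[{"tx": 0.227,"ty": -0.971,"tz": 0,"rx": 0,"ry": 0,"rz": 0},{"tx": 0.227,"ty": -0.971,"tz": 0,"rx": 0,"ry": 0,"rz": 0},{"tx": 0.227,"ty": -0.971,"tz": 0,"rx": 0,"ry": 0,"rz": 0},{"tx": 0.227,"ty": -0.971,"tz": 0,"rx": 0,"ry": 0,"rz": 0},{"tx": 0.227,"ty": -0.971,"tz": 0,"rx": 0,"ry": 0,"rz": 0},{"tx": 0.227,"ty": -0.971,"tz": 0,"rx": 0,"ry": 0,"rz": 0},{"tx": 0.227,"ty": -0.971,"tz": 0,"rx": 0,"ry": 0,"rz": 0},{"tx": 0.227,"ty": -0.971,"tz": 0,"rx": 0,"ry": 0,"rz": 0},{"tx": 0.227,"ty": -0.971,"tz": 0,"rx": 0,"ry": 0,"rz": 0},{"tx": 0.227,"ty": -0.971,"tz": 0,"rx": 0,"ry": 0,"rz": 0},{"tx": 0.227,"ty": -0.971,"tz": 0,"rx": 0,"ry": 0,"rz": 0},{"tx": 0.227,"ty": -0.971,"tz": 0,"rx": 0,"ry": 0,"rz": 0}]'

```text
clock: 47.3
tool_pos: [0.4792, -0.041, 0.0975]
eef_rot: [-0.001, 0.052, 0.999, 0.0]
force: [0.5, 0.7, -0.3]
finger_gap: 0.0684
gripper_force: 0.0
```

Call:
jog_arm --commands '[{"tx": 0.227,"ty": -0.971,"tz": 0,"rx": 0,"ry": 0,"rz": 0},{"tx": 0.227,"ty": -0.971,"tz": 0.5,"rx": 0,"ry": 0,"rz": 0},{"tx": 0,"ty": 0,"tz": 0,"rx": 0,"ry": 0,"rz": 0},{"tx": 0,"ty": 0,"tz": 0,"rx": 0,"ry": 0,"rz": 0},{"tx": 0,"ty": 0,"tz": 0,"rx": 0,"ry": 0,"rz": 0}]'

```text
clock: 47.8
tool_pos: [0.4612, -0.096, 0.0834]
eef_rot: [-0.0, 0.052, 0.999, 0.0]
force: [-0.1, 0.0, -0.4]
finger_gap: 0.0684
gripper_force: 0.0
```

```bash
python3 - <<'E'
from h import *
goto(.4595,-.0955,-.0125,84)
C,im,d=shot('side'); sleeves('side',C,im,d,zh=.06)
E
```

```text
t 47.8 pos [ 0.4612 -0.096   0.0834] psi 84.0 tilt [ 0.  0. -1.] j [-0.23  0.29  1.98  0.    0.87 -1.7 ] gap 0.0684 F [-0.1  0.  -0.4]
 turn rz units -0.00  before-turn shift tx 0.06 ty 0.01  after-turn tx 0.06 ty 0.01 tz 3.20
side [298. 172.] ctr [570.3 324.6] [85.7 39.5] nose dir 63.4 rectang 68.5 z95 0.0359
side [318. 241.] ctr [458.7 -96.9] [30.4 68.3] nose dir -1.3 rectang 86.3 z95 0.0301
side [307. 267.] ctr [ 381.9 -195.5] [29.8 69.2] nose dir -17.5 rectang 72.5 z95 0.0309
```

Call:
jog_arm --commands '[{"tx": 0.05,"ty": 0,"tz": 0.9,"rx": 0,"ry": 0,"rz": 0},{"tx": 0,"ty": 0,"tz": 0.9,"rx": 0,"ry": 0,"rz": 0},{"tx": 0,"ty": 0,"tz": 0.7,"rx": 0,"ry": 0,"rz": 0},{"tx": 0,"ty": 0,"tz": 0.4,"rx": 0,"ry": 0,"rz": 0},{"tx": 0,"ty": 0,"tz": 0.33,"rx": 0,"ry": 0,"rz": 0},{"tx": 0,"ty": 0,"tz": 0,"rx": 0,"ry": 0,"rz": 0},{"tx": 0,"ty": 0,"tz": 0,"rx": 0,"ry": 0,"rz": 0}]'

```text
clock: 48.55
tool_pos: [0.46, -0.0961, -0.013]
eef_rot: [0.0, 0.052, 0.999, -0.0]
force: [-0.3, -0.3, 0.2]
finger_gap: 0.0686
gripper_force: 0.0
```

Call:
jog_arm --commands '[{"tx": 0,"ty": 0,"tz": 0,"rx": 0,"ry": 0,"rz": 0},{"tx": 0,"ty": 0,"tz": 0,"rx": 0,"ry": 0,"rz": 0},{"tx": 0,"ty": 0,"tz": 0,"rx": 0,"ry": 0,"rz": 0},{"tx": 0,"ty": 0,"tz": 0,"rx": 0,"ry": 0,"rz": 0},{"tx": 0,"ty": 0,"tz": 0,"rx": 0,"ry": 0,"rz": 0},{"tx": 0,"ty": 0,"tz": 0,"rx": 0,"ry": 0,"rz": 0}]' --claw 0

```text
clock: 49.15
tool_pos: [0.4601, -0.0965, -0.0126]
eef_rot: [0.001, 0.053, 0.999, -0.0]
force: [-1.3, -0.2, 5.9]
finger_gap: 0.0271
gripper_force: 50.5
```

Call:
jog_arm --commands '[{"tx": 0,"ty": 0,"tz": -0.5,"rx": 0,"ry": 0,"rz": 0},{"tx": 0,"ty": 0,"tz": -1,"rx": 0,"ry": 0,"rz": 0},{"tx": 0,"ty": 0,"tz": -1,"rx": 0,"ry": 0,"rz": 0},{"tx": 0,"ty": 0,"tz": -1,"rx": 0,"ry": 0,"rz": 0},{"tx": 0,"ty": 0,"tz": 0,"rx": 0,"ry": 0,"rz": 0},{"tx": 0,"ty": 0,"tz": 0,"rx": 0,"ry": 0,"rz": 0}]'

```text
clock: 49.75
tool_pos: [0.4594, -0.0964, 0.0919]
eef_rot: [0.0, 0.053, 0.999, -0.0]
force: [-0.2, -0.1, -0.8]
finger_gap: 0.0269
gripper_force: 49.9
```

```bash
python3 - <<'E'
from h import *
goto(.530,.0115,.0247,-93)
E
```

```text
t 49.8 pos [ 0.4594 -0.0964  0.0919] psi 84.0 tilt [-0.001 -0.    -1.   ] j [-0.23  0.28  1.98 -0.    0.89 -1.7 ] gap 0.0269 F [-0.2 -0.1 -0.8]
 turn rz units 38.61  before-turn shift tx -1.96 ty 3.83  after-turn tx 2.16 ty -3.72 tz 2.24
```

Call:
jog_arm --commands '[{"tx": 0,"ty": 0,"tz": 0,"rx": 0,"ry": 0,"rz": 1},{"tx": 0,"ty": 0,"tz": 0,"rx": 0,"ry": 0,"rz": 1},{"tx": 0,"ty": 0,"tz": 0,"rx": 0,"ry": 0,"rz": 1},{"tx": 0,"ty": 0,"tz": 0,"rx": 0,"ry": 0,"rz": 1},{"tx": 0,"ty": 0,"tz": 0,"rx": 0,"ry": 0,"rz": 1},{"tx": 0,"ty": 0,"tz": 0,"rx": 0,"ry": 0,"rz": 1},{"tx": 0,"ty": 0,"tz": 0,"rx": 0,"ry": 0,"rz": 1},{"tx": 0,"ty": 0,"tz": 0,"rx": 0,"ry": 0,"rz": 1},{"tx": 0,"ty": 0,"tz": 0,"rx": 0,"ry": 0,"rz": 1},{"tx": 0,"ty": 0,"tz": 0,"rx": 0,"ry": 0,"rz": 1},{"tx": 0,"ty": 0,"tz": 0,"rx": 0,"ry": 0,"rz": 1},{"tx": 0,"ty": 0,"tz": 0,"rx": 0,"ry": 0,"rz": 1}]'

```text
clock: 50.95
tool_pos: [0.4581, -0.0961, 0.0899]
eef_rot: [-0.002, 0.509, 0.861, -0.001]
force: [0.2, -0.6, -1.0]
finger_gap: 0.027
gripper_force: 49.8
```

Call:
jog_arm --commands '[{"tx": 0,"ty": 0,"tz": 0,"rx": 0,"ry": 0,"rz": 1},{"tx": 0,"ty": 0,"tz": 0,"rx": 0,"ry": 0,"rz": 1},{"tx": 0,"ty": 0,"tz": 0,"rx": 0,"ry": 0,"rz": 1},{"tx": 0,"ty": 0,"tz": 0,"rx": 0,"ry": 0,"rz": 1},{"tx": 0,"ty": 0,"tz": 0,"rx": 0,"ry": 0,"rz": 1},{"tx": 0,"ty": 0,"tz": 0,"rx": 0,"ry": 0,"rz": 1},{"tx": 0,"ty": 0,"tz": 0,"rx": 0,"ry": 0,"rz": 1},{"tx": 0,"ty": 0,"tz": 0,"rx": 0,"ry": 0,"rz": 1},{"tx": 0,"ty": 0,"tz": 0,"rx": 0,"ry": 0,"rz": 1},{"tx": 0,"ty": 0,"tz": 0,"rx": 0,"ry": 0,"rz": 1},{"tx": 0,"ty": 0,"tz": 0,"rx": 0,"ry": 0,"rz": 1},{"tx": 0,"ty": 0,"tz": 0,"rx": 0,"ry": 0,"rz": 1}]'

```text
clock: 52.15
tool_pos: [0.4581, -0.0961, 0.0899]
eef_rot: [-0.001, 0.849, 0.528, -0.001]
force: [-0.5, 0.2, -0.2]
finger_gap: 0.027
gripper_force: 49.8
```

Call:
jog_arm --commands '[{"tx": 0,"ty": 0,"tz": 0,"rx": 0,"ry": 0,"rz": 1},{"tx": 0,"ty": 0,"tz": 0,"rx": 0,"ry": 0,"rz": 1},{"tx": 0,"ty": 0,"tz": 0,"rx": 0,"ry": 0,"rz": 1},{"tx": 0,"ty": 0,"tz": 0,"rx": 0,"ry": 0,"rz": 1},{"tx": 0,"ty": 0,"tz": 0,"rx": 0,"ry": 0,"rz": 1},{"tx": 0,"ty": 0,"tz": 0,"rx": 0,"ry": 0,"rz": 1},{"tx": 0,"ty": 0,"tz": 0,"rx": 0,"ry": 0,"rz": 1},{"tx": 0,"ty": 0,"tz": 0,"rx": 0,"ry": 0,"rz": 1},{"tx": 0,"ty": 0,"tz": 0,"rx": 0,"ry": 0,"rz": 1},{"tx": 0,"ty": 0,"tz": 0,"rx": 0,"ry": 0,"rz": 1},{"tx": 0,"ty": 0,"tz": 0,"rx": 0,"ry": 0,"rz": 1},{"tx": 0,"ty": 0,"tz": 0,"rx": 0,"ry": 0,"rz": 1}]'

```text
clock: 53.35
tool_pos: [0.4581, -0.0961, 0.0899]
eef_rot: [-0.001, 0.997, 0.076, -0.002]
force: [-1.7, -0.6, 0.7]
finger_gap: 0.0273
gripper_force: 49.8
```

Call:
jog_arm --commands '[{"tx": 0,"ty": 0,"tz": 0,"rx": 0,"ry": 0,"rz": 0.87},{"tx": 0,"ty": 0,"tz": 0,"rx": 0,"ry": 0,"rz": 0.87},{"tx": 0,"ty": 0,"tz": 0,"rx": 0,"ry": 0,"rz": 0.87},{"tx": 0.54,"ty": -0.93,"tz": 0,"rx": 0,"ry": 0,"rz": 0},{"tx": 0.54,"ty": -0.93,"tz": 0,"rx": 0,"ry": 0,"rz": 0},{"tx": 0.54,"ty": -0.93,"tz": 0,"rx": 0,"ry": 0,"rz": 0},{"tx": 0.54,"ty": -0.93,"tz": 0,"rx": 0,"ry": 0,"rz": 0},{"tx": 0,"ty": 0,"tz": 0,"rx": 0,"ry": 0,"rz": 0},{"tx": 0,"ty": 0,"tz": 0.75,"rx": 0,"ry": 0,"rz": 0},{"tx": 0,"ty": 0,"tz": 0.75,"rx": 0,"ry": 0,"rz": 0},{"tx": 0,"ty": 0,"tz": 0.75,"rx": 0,"ry": 0,"rz": 0}]'

```text
clock: 54.45
tool_pos: [0.5284, 0.0113, 0.0221]
eef_rot: [0.0, 1.0, -0.026, -0.002]
force: [-0.7, -0.4, -0.3]
finger_gap: 0.0272
gripper_force: 49.8
```

Call:
jog_arm --commands '[{"tx": 0,"ty": 0,"tz": 0,"rx": 0,"ry": 0,"rz": 0},{"tx": 0,"ty": 0,"tz": 0,"rx": 0,"ry": 0,"rz": 0},{"tx": 0,"ty": 0,"tz": 0,"rx": 0,"ry": 0,"rz": 0}]'

```text
clock: 54.75
tool_pos: [0.5305, 0.0114, 0.0249]
eef_rot: [0.0, 1.0, -0.026, 0.001]
force: [-0.5, 0.9, 0.4]
finger_gap: 0.0271
gripper_force: 49.8
```

```bash
python3 - <<'E'
from h import *
goto(.530,.0115,.0237,-93); align()
E
```

```text
t 54.8 pos [0.5305 0.0114 0.0249] psi -93.0 tilt [ 0.001 -0.    -1.   ] j [-0.    0.45  1.92 -0.    0.78  1.62] gap 0.0271 F [-0.5  0.9  0.4]
 turn rz units -0.00  before-turn shift tx -0.02 ty -0.00  after-turn tx -0.02 ty -0.00 tz 0.04
pin s,lat (np.float64(0.5966734776069157), np.float64(0.6378433086001946), array([0.0387, 0.0387]), np.float64(0.0142), np.float64(0.1)) top z 0.0581
sleeve s,lat (np.float64(0.5367382531619946), np.float64(0.5674607512660789), array([0.0385, 0.0383]), np.float64(0.0268), np.float64(-0.66)) top z 0.0659 tcp s 0.5294 lat 0.0392 z 0.0251
 pitch deg -0.71
```

Call:
jog_arm --commands '[{"tx": 0.3,"ty": -0.01,"tz": 0.04,"rx": 0,"ry": 0,"rz": 0},{"tx": 0.3,"ty": 0,"tz": 0,"rx": 0,"ry": 0,"rz": 0},{"tx": 0.15,"ty": 0,"tz": 0,"rx": 0,"ry": 0,"rz": 0},{"tx": 0.15,"ty": 0,"tz": 0,"rx": 0,"ry": 0,"rz": 0},{"tx": 0.15,"ty": 0,"tz": 0,"rx": 0,"ry": 0,"rz": 0},{"tx": 0.15,"ty": 0,"tz": 0,"rx": 0,"ry": 0,"rz": 0},{"tx": 0.15,"ty": 0,"tz": 0,"rx": 0,"ry": 0,"rz": 0},{"tx": 0.15,"ty": 0,"tz": 0,"rx": 0,"ry": 0,"rz": 0},{"tx": 0,"ty": 0,"tz": 0,"rx": 0,"ry": 0,"rz": 0}]'

```text
clock: 55.7
tool_pos: [0.5758, 0.0096, 0.0231]
eef_rot: [-0.0, 1.0, -0.026, 0.0]
force: [-0.1, 0.9, -0.5]
finger_gap: 0.0271
gripper_force: 49.8
```

Call:
jog_arm --commands '[{"tx": 0.07,"ty": 0,"tz": 0,"rx": 0,"ry": 0,"rz": 0},{"tx": 0.07,"ty": 0,"tz": 0,"rx": 0,"ry": 0,"rz": 0},{"tx": 0.07,"ty": 0,"tz": 0,"rx": 0,"ry": 0,"rz": 0},{"tx": 0,"ty": 0,"tz": 0,"rx": 0,"ry": 0,"rz": 0},{"tx": 0,"ty": 0,"tz": 0,"rx": 0,"ry": 0,"rz": 0}]'

```text
clock: 56.2
tool_pos: [0.5812, 0.0093, 0.023]
eef_rot: [-0.0, 1.0, -0.026, -0.0]
force: [-0.3, 1.0, -0.9]
finger_gap: 0.027
gripper_force: 49.8
```

Call:
jog_arm --commands '[{"tx": 0.05,"ty": 0,"tz": 0,"rx": 0,"ry": 0,"rz": 0},{"tx": 0.05,"ty": 0,"tz": 0,"rx": 0,"ry": 0,"rz": 0},{"tx": 0.05,"ty": 0,"tz": 0,"rx": 0,"ry": 0,"rz": 0},{"tx": 0,"ty": 0,"tz": 0,"rx": 0,"ry": 0,"rz": 0},{"tx": 0,"ty": 0,"tz": 0,"rx": 0,"ry": 0,"rz": 0}]'

```text
clock: 56.7
tool_pos: [0.5858, 0.009, 0.023]
eef_rot: [0.0, 1.0, -0.026, 0.0]
force: [0.4, -0.4, -0.6]
finger_gap: 0.0269
gripper_force: 49.8
```

Call:
jog_arm --commands '[{"tx": 0.05,"ty": 0,"tz": 0,"rx": 0,"ry": 0,"rz": 0},{"tx": 0.05,"ty": 0,"tz": 0,"rx": 0,"ry": 0,"rz": 0},{"tx": 0,"ty": 0,"tz": 0,"rx": 0,"ry": 0,"rz": 0},{"tx": 0,"ty": 0,"tz": 0,"rx": 0,"ry": 0,"rz": 0}]'

```text
clock: 57.1
tool_pos: [0.5888, 0.0089, 0.023]
eef_rot: [0.0, 1.0, -0.026, 0.0]
force: [-0.4, 0.1, -0.6]
finger_gap: 0.0271
gripper_force: 49.8
```

Call:
jog_arm --commands '[{"tx": 0.05,"ty": 0,"tz": 0,"rx": 0,"ry": 0,"rz": 0},{"tx": 0.05,"ty": 0,"tz": 0,"rx": 0,"ry": 0,"rz": 0},{"tx": 0,"ty": 0,"tz": 0,"rx": 0,"ry": 0,"rz": 0},{"tx": 0,"ty": 0,"tz": 0,"rx": 0,"ry": 0,"rz": 0}]'

```text
clock: 57.5
tool_pos: [0.5918, 0.0087, 0.023]
eef_rot: [-0.0, 1.0, -0.026, 0.0]
force: [0.0, -0.7, -0.8]
finger_gap: 0.0267
gripper_force: 49.8
```

```bash
python3 - <<'E'
from h import *
goto(.530,.0115,.0237,-93); align()
E
```

```text
t 57.5 pos [0.5918 0.0087 0.023 ] psi -93.0 tilt [ 0. -0. -1.] j [-0.    0.52  1.77  0.    0.85  1.62] gap 0.0267 F [ 0.  -0.7 -0.8]
 turn rz units -0.00  before-turn shift tx -2.06 ty 0.02  after-turn tx -2.06 ty 0.02 tz -0.02
pin s,lat (np.float64(0.6009680836691706), np.float64(0.6411713948780048), array([0.0391, 0.0387]), np.float64(0.0144), np.float64(-1.93)) top z 0.0584
sleeve s,lat (np.float64(0.5978329985977558), np.float64(0.6514649087294174), array([0.0389, 0.0389]), np.float64(0.0267), np.float64(0.01)) top z 0.0641 tcp s 0.5905 lat 0.0397 z 0.0230
 pitch deg 0.29
```

Call:
jog_arm --commands '[{"tx": 0.12,"ty": 0,"tz": 0,"rx": 0,"ry": 0,"rz": 0},{"tx": 0.12,"ty": 0,"tz": 0,"rx": 0,"ry": 0,"rz": 0},{"tx": 0.12,"ty": 0,"tz": 0,"rx": 0,"ry": 0,"rz": 0},{"tx": 0.12,"ty": 0,"tz": 0,"rx": 0,"ry": 0,"rz": 0},{"tx": 0,"ty": 0,"tz": 0,"rx": 0,"ry": 0,"rz": 0}]'

```text
clock: 58.05
tool_pos: [0.6069, 0.0079, 0.0231]
eef_rot: [-0.0, 1.0, -0.026, 0.0]
force: [0.1, 0.1, -0.8]
finger_gap: 0.027
gripper_force: 49.8
```

Call:
jog_arm --commands '[{"tx": 0.05,"ty": 0,"tz": 0,"rx": 0,"ry": 0,"rz": 0},{"tx": 0.05,"ty": 0,"tz": 0,"rx": 0,"ry": 0,"rz": 0},{"tx": 0.05,"ty": 0,"tz": 0,"rx": 0,"ry": 0,"rz": 0},{"tx": 0,"ty": 0,"tz": 0,"rx": 0,"ry": 0,"rz": 0}]'

```text
clock: 58.45
tool_pos: [0.6095, 0.0078, 0.0228]
eef_rot: [0.0, 1.0, -0.026, -0.001]
force: [-4.3, 0.2, 0.7]
finger_gap: 0.0271
gripper_force: 50.0
```

Call:
jog_arm --commands '[{"tx": 0.04,"ty": 0,"tz": 0,"rx": 0,"ry": 0,"rz": 0},{"tx": 0.04,"ty": 0,"tz": 0,"rx": 0,"ry": 0,"rz": 0},{"tx": 0,"ty": 0,"tz": 0,"rx": 0,"ry": 0,"rz": 0},{"tx": 0,"ty": 0,"tz": 0,"rx": 0,"ry": 0,"rz": 0}]'

```text
clock: 58.85
tool_pos: [0.6093, 0.0078, 0.0225]
eef_rot: [0.0, 1.0, -0.026, -0.004]
force: [-9.5, -0.2, 3.8]
finger_gap: 0.0273
gripper_force: 50.4
```

```bash
python3 - <<'E'
from h import *
align()
goto(.6053,.2495,.08,-93)
C,im,d=shot('side'); sleeves('side',C,im,d,zh=.06)
E
```

```text
sleeve s,lat (np.float64(0.6155038121255155), np.float64(0.6605467008299334), array([0.0388, 0.0396]), np.float64(0.027), np.float64(1.18)) top z 0.0641 tcp s 0.6081 lat 0.0396 z 0.0226
 pitch deg 4.17
t 58.9 pos [0.6094 0.0077 0.0226] psi -93.0 tilt [-0.008  0.    -1.   ] j [-0.01  0.55  1.72  0.    0.88  1.62] gap 0.027 F [-9.2  0.4  3.3]
 turn rz units -0.00  before-turn shift tx -0.56 ty -8.04  after-turn tx -0.56 ty -8.04 tz -1.91
side [301. 171.] ctr [585.4 328.5] [90.1 64.1] nose dir 46.0 rectang 14.2 z95 0.0355
side [307. 267.] ctr [ 382.1 -194.7] [31.2 68.6] nose dir -17.1 rectang 72.3 z95 0.0306
```

Call:
jog_arm --commands '[{"tx": -0.3,"ty": 0,"tz": 0,"rx": 0,"ry": 0,"rz": 0},{"tx": -0.6,"ty": 0,"tz": 0,"rx": 0,"ry": 0,"rz": 0},{"tx": -0.6,"ty": 0,"tz": 0,"rx": 0,"ry": 0,"rz": 0},{"tx": -0.6,"ty": 0,"tz": 0,"rx": 0,"ry": 0,"rz": 0},{"tx": -0.6,"ty": 0,"tz": 0,"rx": 0,"ry": 0,"rz": 0},{"tx": 0,"ty": 0,"tz": 0,"rx": 0,"ry": 0,"rz": 0},{"tx": 0,"ty": 0,"tz": -0.9,"rx": 0,"ry": 0,"rz": 0},{"tx": 0,"ty": 0,"tz": -1,"rx": 0,"ry": 0,"rz": 0},{"tx": 0,"ty": 0,"tz": 0,"rx": 0,"ry": 0,"rz": 0}]'

```text
clock: 59.85
tool_pos: [0.5369, 0.0118, 0.0841]
eef_rot: [-0.0, 1.0, -0.026, 0.006]
force: [0.4, -0.7, -1.1]
finger_gap: 0.0272
gripper_force: 49.8
```

Call:
jog_arm --commands '[{"tx": 0.226,"ty": -0.893,"tz": 0,"rx": 0,"ry": 0,"rz": 0},{"tx": 0.226,"ty": -0.893,"tz": 0,"rx": 0,"ry": 0,"rz": 0},{"tx": 0.226,"ty": -0.893,"tz": 0,"rx": 0,"ry": 0,"rz": 0},{"tx": 0.226,"ty": -0.893,"tz": 0,"rx": 0,"ry": 0,"rz": 0},{"tx": 0.226,"ty": -0.893,"tz": 0,"rx": 0,"ry": 0,"rz": 0},{"tx": 0.226,"ty": -0.893,"tz": 0,"rx": 0,"ry": 0,"rz": 0},{"tx": 0.226,"ty": -0.893,"tz": 0,"rx": 0,"ry": 0,"rz": 0},{"tx": 0.226,"ty": -0.893,"tz": 0,"rx": 0,"ry": 0,"rz": 0},{"tx": 0.226,"ty": -0.893,"tz": 0,"rx": 0,"ry": 0,"rz": 0}]'

```text
clock: 60.75
tool_pos: [0.6068, 0.2508, 0.0792]
eef_rot: [-0.0, 1.0, -0.026, 0.0]
force: [0.1, -0.1, -0.4]
finger_gap: 0.0267
gripper_force: 49.8
```

Call:
jog_arm --commands '[{"tx": 0,"ty": 0,"tz": 0,"rx": 0,"ry": 0,"rz": -1},{"tx": 0,"ty": 0,"tz": 0,"rx": 0,"ry": 0,"rz": -1},{"tx": 0,"ty": 0,"tz": 0,"rx": 0,"ry": 0,"rz": -1},{"tx": 0,"ty": 0,"tz": 0,"rx": 0,"ry": 0,"rz": -1},{"tx": 0,"ty": 0,"tz": 0,"rx": 0,"ry": 0,"rz": -1},{"tx": 0,"ty": 0,"tz": 0,"rx": 0,"ry": 0,"rz": -1},{"tx": 0,"ty": 0,"tz": 0,"rx": 0,"ry": 0,"rz": -1},{"tx": 0,"ty": 0,"tz": 0,"rx": 0,"ry": 0,"rz": -1},{"tx": 0,"ty": 0,"tz": 0,"rx": 0,"ry": 0,"rz": -1},{"tx": 0,"ty": 0,"tz": 0,"rx": 0,"ry": 0,"rz": -1},{"tx": 0,"ty": 0,"tz": 0,"rx": 0,"ry": 0,"rz": -1},{"tx": 0,"ty": 0,"tz": 0,"rx": 0,"ry": 0,"rz": -1}]'

```text
clock: 61.95
tool_pos: [0.6066, 0.2497, 0.0792]
eef_rot: [0.0, 0.898, 0.44, 0.0]
force: [0.2, -0.9, -0.4]
finger_gap: 0.0273
gripper_force: 49.8
```

Call:
jog_arm --commands '[{"tx": 0,"ty": 0,"tz": 0,"rx": 0,"ry": 0,"rz": -1},{"tx": 0,"ty": 0,"tz": 0,"rx": 0,"ry": 0,"rz": -1},{"tx": 0,"ty": 0,"tz": 0,"rx": 0,"ry": 0,"rz": -1},{"tx": 0,"ty": 0,"tz": 0,"rx": 0,"ry": 0,"rz": -1},{"tx": 0,"ty": 0,"tz": 0,"rx": 0,"ry": 0,"rz": -1},{"tx": 0,"ty": 0,"tz": 0,"rx": 0,"ry": 0,"rz": -1},{"tx": 0,"ty": 0,"tz": 0,"rx": 0,"ry": 0,"rz": -1},{"tx": 0,"ty": 0,"tz": 0,"rx": 0,"ry": 0,"rz": -1},{"tx": 0,"ty": 0,"tz": 0,"rx": 0,"ry": 0,"rz": -1},{"tx": 0,"ty": 0,"tz": 0,"rx": 0,"ry": 0,"rz": -1},{"tx": 0,"ty": 0,"tz": 0,"rx": 0,"ry": 0,"rz": -1},{"tx": 0,"ty": 0,"tz": 0,"rx": 0,"ry": 0,"rz": -1}]'

```text
clock: 63.15
tool_pos: [0.6066, 0.2497, 0.0792]
eef_rot: [0.0, 0.593, 0.805, 0.0]
force: [-0.4, -0.1, -0.5]
finger_gap: 0.0272
gripper_force: 49.8
```

Call:
jog_arm --commands '[{"tx": 0,"ty": 0,"tz": 0,"rx": 0,"ry": 0,"rz": -1},{"tx": 0,"ty": 0,"tz": 0,"rx": 0,"ry": 0,"rz": -1},{"tx": 0,"ty": 0,"tz": 0,"rx": 0,"ry": 0,"rz": -1},{"tx": 0,"ty": 0,"tz": 0,"rx": 0,"ry": 0,"rz": -1},{"tx": 0,"ty": 0,"tz": 0,"rx": 0,"ry": 0,"rz": -1},{"tx": 0,"ty": 0,"tz": 0,"rx": 0,"ry": 0,"rz": -1},{"tx": 0,"ty": 0,"tz": 0,"rx": 0,"ry": 0,"rz": -1},{"tx": 0,"ty": 0,"tz": 0,"rx": 0,"ry": 0,"rz": -1},{"tx": 0,"ty": 0,"tz": 0,"rx": 0,"ry": 0,"rz": -1},{"tx": 0,"ty": 0,"tz": 0,"rx": 0,"ry": 0,"rz": -1},{"tx": 0,"ty": 0,"tz": 0,"rx": 0,"ry": 0,"rz": -1},{"tx": 0,"ty": 0,"tz": 0,"rx": 0,"ry": 0,"rz": -1}]'

```text
clock: 64.35
tool_pos: [0.6066, 0.2497, 0.0791]
eef_rot: [0.0, 0.155, 0.988, 0.0]
force: [-0.5, 1.3, -0.1]
finger_gap: 0.0274
gripper_force: 49.8
```

Call:
jog_arm --commands '[{"tx": 0,"ty": 0,"tz": 0,"rx": 0,"ry": 0,"rz": -1},{"tx": 0,"ty": 0,"tz": 0,"rx": 0,"ry": 0,"rz": -1},{"tx": 0,"ty": 0,"tz": 0,"rx": 0,"ry": 0,"rz": -1},{"tx": 0,"ty": 0,"tz": 0,"rx": 0,"ry": 0,"rz": -1},{"tx": 0,"ty": 0,"tz": 0,"rx": 0,"ry": 0,"rz": -1},{"tx": 0,"ty": 0,"tz": 0,"rx": 0,"ry": 0,"rz": -0.6},{"tx": 0,"ty": 0,"tz": 0,"rx": 0,"ry": 0,"rz": 0},{"tx": 0,"ty": 0,"tz": 0,"rx": 0,"ry": 0,"rz": 0}]'

```text
clock: 65.15
tool_pos: [0.6061, 0.2495, 0.0795]
eef_rot: [0.0, -0.066, 0.998, 0.0]
force: [-0.1, -0.8, 1.2]
finger_gap: 0.027
gripper_force: 49.8
```

```bash
python3 - <<'E'
from h import *
goto(.6053,.2495,-.0078,97.8)
C,im,d=shot('side'); sleeves('side',C,im,d,zh=.2)
C,im,d=shot('scene','p8.png'); sleeves('scene',C,im,d,zh=.2)
E
```

```text
t 65.2 pos [0.6061 0.2495 0.0795] psi 97.6 tilt [-0.  0. -1.] j [ 0.37  0.55  1.55 -0.    1.04 -1.33] gap 0.027 F [-0.1 -0.8  1.2]
 turn rz units -0.04  before-turn shift tx 0.03 ty 0.00  after-turn tx 0.03 ty 0.00 tz 2.91
side [307. 267.] ctr [ 382.1 -194.7] [31.7 68.5] nose dir -16.1 rectang 72.3 z95 0.0308
scene [312. 141.] ctr [ 382.8 -193.3] [31.  70.1] nose dir -16.8 rectang 70.9 z95 0.0300
scene [402. 300.] ctr [585.2 331.9] [92.1 61.2] nose dir 43.5 rectang 12.3 z95 0.0340
```

Call:
jog_arm --commands '[{"tx": 0,"ty": 0,"tz": 0.9,"rx": 0,"ry": 0,"rz": 0},{"tx": 0,"ty": 0,"tz": 0.9,"rx": 0,"ry": 0,"rz": 0},{"tx": 0,"ty": 0,"tz": 0.6,"rx": 0,"ry": 0,"rz": 0},{"tx": 0,"ty": 0,"tz": 0.3,"rx": 0,"ry": 0,"rz": 0},{"tx": 0,"ty": 0,"tz": 0.1,"rx": 0,"ry": 0,"rz": 0},{"tx": 0,"ty": 0,"tz": 0.1,"rx": 0,"ry": 0,"rz": 0},{"tx": 0,"ty": 0,"tz": 0,"rx": 0,"ry": 0,"rz": 0},{"tx": 0,"ty": 0,"tz": 0,"rx": 0,"ry": 0,"rz": 0}]'

```text
clock: 66.05
tool_pos: [0.6063, 0.2497, -0.006]
eef_rot: [0.001, -0.067, 0.998, 0.0]
force: [0.6, -0.1, -0.8]
finger_gap: 0.0272
gripper_force: 49.8
```

Call:
jog_arm --commands '[{"tx": 0,"ty": 0,"tz": 0,"rx": 0,"ry": 0,"rz": 0},{"tx": 0,"ty": 0,"tz": 0,"rx": 0,"ry": 0,"rz": 0},{"tx": 0,"ty": 0,"tz": 0,"rx": 0,"ry": 0,"rz": 0},{"tx": 0,"ty": 0,"tz": 0,"rx": 0,"ry": 0,"rz": 0}]' --claw 0.45

```text
clock: 66.45
tool_pos: [0.6058, 0.2494, -0.0068]
eef_rot: [0.0, -0.067, 0.998, 0.0]
force: [-0.5, 0.6, 0.3]
finger_gap: 0.0384
gripper_force: 0.0
```

Call:
jog_arm --commands '[{"tx": 0,"ty": 0,"tz": -0.5,"rx": 0,"ry": 0,"rz": 0},{"tx": 0,"ty": 0,"tz": -1,"rx": 0,"ry": 0,"rz": 0},{"tx": 0,"ty": 0,"tz": -1,"rx": 0,"ry": 0,"rz": 0},{"tx": 0,"ty": 0,"tz": -1,"rx": 0,"ry": 0,"rz": 0},{"tx": 0,"ty": 0,"tz": 0,"rx": 0,"ry": 0,"rz": 0},{"tx": 0,"ty": 0,"tz": 0,"rx": 0,"ry": 0,"rz": 0}]'

```text
clock: 67.05
tool_pos: [0.6061, 0.2496, 0.0997]
eef_rot: [0.001, -0.067, 0.998, 0.0]
force: [-0.3, -0.9, -0.1]
finger_gap: 0.0382
gripper_force: 0.0
```

```bash
python3 - <<'E'
from h import *
goto(.3825,-.1945,.0828,73.5)
for n in('scene','side'):
    C,im,d=shot(n,'p9%s.png'%n); sleeves(n,C,im,d,zh=.2)
E
```

```text
t 67.0 pos [0.6061 0.2496 0.0997] psi 97.7 tilt [-0.003  0.001 -1.   ] j [ 0.37  0.53  1.53 -0.    1.08 -1.33] gap 0.0382 F [-0.3 -0.9 -0.1]
 turn rz units 5.28  before-turn shift tx 9.37 ty -13.67  after-turn tx 2.94 ty -16.31 tz 0.56
scene [312. 141.] ctr [ 382.8 -192.2] [30.5 71.3] nose dir -16.7 rectang 71.5 z95 0.0294
scene [371. 283.] ctr [604.2 255.6] [72.9 40.7] nose dir 12.9 rectang 7.8 z95 0.0339
scene [402. 300.] ctr [585.1 331.2] [90.3 61.8] nose dir 44.6 rectang 10.4 z95 0.0337
side [307. 267.] ctr [ 381.5 -194.6] [29.8 68.4] nose dir -16.5 rectang 73.5 z95 0.0309
```

```bash
python3 - <<'E'
import cv2,numpy as np
a=cv2.imread('pics/p9scene.png')[240:350,330:450]; b=cv2.imread('pics/p9side.png')[140:200,260:350]
cv2.imwrite('pics/v9.png',np.hstack([cv2.resize(a,(400,366)),cv2.resize(b,(400,366))]))
E
```

```text
(no output)
```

View pics/v9.png

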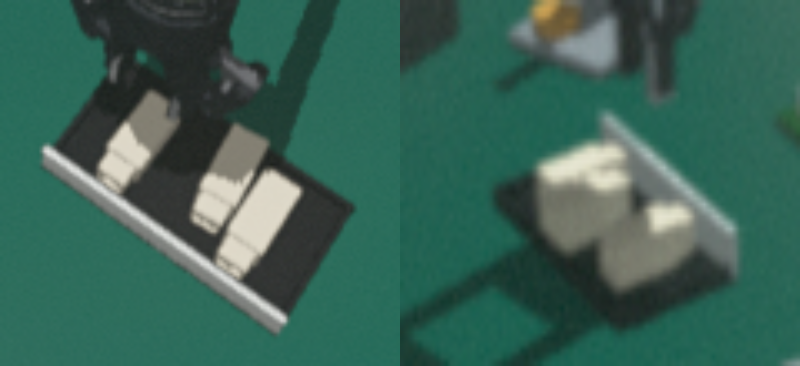

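The tray crop shows three sleeves, but the middle one has been knocked close to the first (gap near (255,180)). I'll measure the pose of each.

```bash
cat >> h.py <<'E'
def traystate(n):
    C,im,d=shot(n); P=cloud(C,d); a=np.radians(7.7); ex=np.array([np.cos(a),np.sin(a)]); ey=np.array([-ex[1],ex[0]])
    hsv=cv2.cvtColor(im,cv2.COLOR_BGR2HSV)
    X=(P[...,:2]-[.5945,.2985])@ex; Y=(P[...,:2]-[.5945,.2985])@ey
    g=(d>0)&(abs(X)<.046)&(abs(Y)<.095)&(P[...,2]>.0285)&(P[...,2]<.04)&(hsv[...,1]>12)&(hsv[...,2]>70)
    x,y=X[g],Y[g]; print(n,'Y hist(5mm)',np.histogram(y,np.arange(-.1,.101,.005))[0])
    # per x-slice extents along Y, split by gaps
    for b in np.arange(-.045,.045,.01):
        q=np.sort(y[(x>=b)&(x<b+.01)])
        if len(q)<5: continue
        s=np.split(q,np.where(np.diff(q)>.004)[0]+1); print(' x %.0f'%(b*1e3+5),[(round(i[0]*1e3,1),round(i[-1]*1e3,1)) for i in s if len(i)>3])
E
python3 - <<'E'
from h import *
traystate('scene')
E
```

```text
scene Y hist(5mm) [ 0  0  0  0  0  0  0 34 54 50 49 45 36  0  0  0  0  0  0  0 23 45 52 56
 53 52  7 35 59 54 57 61 45  0  0  0  0  0  0  0]
 x -40 [(np.float64(1.1), np.float64(28.7))]
 x -30 [(np.float64(-63.4), np.float64(-46.4)), (np.float64(2.5), np.float64(29.9)), (np.float64(36.8), np.float64(63.0))]
 x -20 [(np.float64(-63.1), np.float64(-35.5)), (np.float64(2.1), np.float64(29.8)), (np.float64(36.2), np.float64(63.9))]
 x -10 [(np.float64(-62.8), np.float64(-35.9)), (np.float64(3.3), np.float64(31.2)), (np.float64(36.2), np.float64(63.8))]
 x 0 [(np.float64(-63.3), np.float64(-36.2)), (np.float64(4.8), np.float64(31.7)), (np.float64(37.3), np.float64(63.0))]
 x 10 [(np.float64(-64.0), np.float64(-35.9)), (np.float64(6.1), np.float64(32.4)), (np.float64(36.8), np.float64(64.2))]
 x 20 [(np.float64(-63.2), np.float64(-35.7)), (np.float64(10.5), np.float64(31.1)), (np.float64(36.7), np.float64(63.9))]
 x 30 [(np.float64(-58.8), np.float64(-39.3)), (np.float64(40.2), np.float64(61.4))]
 x 40 [(np.float64(-61.0), np.float64(-51.8)), (np.float64(-47.2), np.float64(-39.9)), (np.float64(51.7), np.float64(60.7))]
```

Sleeve 2 was turned about 5° and now lies beside sleeve 1. I'll straddle both with the open gripper and squeeze gently to square them up.

Call:
jog_arm --commands '[{"tx": 0.14,"ty": 0.92,"tz": 0,"rx": 0,"ry": 0,"rz": 0},{"tx": 0.14,"ty": 0.92,"tz": 0,"rx": 0,"ry": 0,"rz": 0},{"tx": 0.15,"ty": 0.93,"tz": 0,"rx": 0,"ry": 0,"rz": 0},{"tx": 0,"ty": 0,"tz": 0,"rx": 0,"ry": 0,"rz": 0},{"tx": 0,"ty": 0,"tz": 0,"rx": 0,"ry": 0,"rz": 0},{"tx": 0,"ty": 0,"tz": 0,"rx": 0,"ry": 0,"rz": 0},{"tx": 0,"ty": 0,"tz": 0,"rx": 0,"ry": 0,"rz": 0}]' --claw 1.0 --squeeze 20

```text
clock: 67.9
tool_pos: [0.582, 0.329, 0.0977]
eef_rot: [-0.0, -0.066, 0.998, -0.0]
force: [-0.4, -0.5, 0.6]
finger_gap: 0.0856
gripper_force: 0.0
```

```bash
python3 - <<'E'
from h import *
goto(.5822,.3301,-.010,97.7); traystate('scene')
E
```

```text
t 67.9 pos [0.582  0.329  0.0977] psi 97.6 tilt [ 0.001 -0.001 -1.   ] j [ 0.5   0.55  1.49 -0.    1.1  -1.21] gap 0.0856 F [-0.4 -0.5  0.6]
 turn rz units -0.02  before-turn shift tx -0.01 ty 0.04  after-turn tx -0.01 ty 0.04 tz 3.59
scene Y hist(5mm) [ 0  0  0  0  0  0  0 35 52 52 49 55 48  0  0  0  0  0  0  0 21 47 54 51
 54 49  8 38 62 55 60 60 46  0  0  0  0  0  0  0]
 x -40 [(np.float64(0.7), np.float64(28.6))]
 x -30 [(np.float64(-63.2), np.float64(-35.3)), (np.float64(1.8), np.float64(29.9)), (np.float64(36.7), np.float64(63.0))]
 x -20 [(np.float64(-62.9), np.float64(-35.5)), (np.float64(2.5), np.float64(30.3)), (np.float64(36.1), np.float64(64.0))]
 x -10 [(np.float64(-63.0), np.float64(-35.9)), (np.float64(3.5), np.float64(30.5)), (np.float64(36.7), np.float64(63.9))]
 x 0 [(np.float64(-63.5), np.float64(-35.4)), (np.float64(4.5), np.float64(31.9)), (np.float64(36.7), np.float64(63.6))]
 x 10 [(np.float64(-63.6), np.float64(-35.7)), (np.float64(6.1), np.float64(32.5)), (np.float64(36.6), np.float64(64.2))]
 x 20 [(np.float64(-63.3), np.float64(-35.9)), (np.float64(9.3), np.float64(31.0)), (np.float64(36.8), np.float64(63.9))]
 x 30 [(np.float64(-59.3), np.float64(-38.2)), (np.float64(40.2), np.float64(61.4))]
 x 40 [(np.float64(-60.5), np.float64(-43.5)), (np.float64(42.0), np.float64(60.7))]
```

Call:
jog_arm --commands '[{"tx": 0,"ty": 0.04,"tz": 0.9,"rx": 0,"ry": 0,"rz": 0},{"tx": 0,"ty": 0,"tz": 0.9,"rx": 0,"ry": 0,"rz": 0},{"tx": 0,"ty": 0,"tz": 0.6,"rx": 0,"ry": 0,"rz": 0},{"tx": 0,"ty": 0,"tz": 0.5,"rx": 0,"ry": 0,"rz": 0},{"tx": 0,"ty": 0,"tz": 0.4,"rx": 0,"ry": 0,"rz": 0},{"tx": 0,"ty": 0,"tz": 0.29,"rx": 0,"ry": 0,"rz": 0},{"tx": 0,"ty": 0,"tz": 0,"rx": 0,"ry": 0,"rz": 0}]'

```text
clock: 68.65
tool_pos: [0.5812, 0.3309, -0.0107]
eef_rot: [-0.001, -0.067, 0.998, -0.0]
force: [-0.9, -0.4, -0.5]
finger_gap: 0.0856
gripper_force: 0.0
```

Call:
jog_arm --commands '[{"tx": 0,"ty": 0,"tz": 0,"rx": 0,"ry": 0,"rz": 0},{"tx": 0,"ty": 0,"tz": 0,"rx": 0,"ry": 0,"rz": 0},{"tx": 0,"ty": 0,"tz": 0,"rx": 0,"ry": 0,"rz": 0},{"tx": 0,"ty": 0,"tz": 0,"rx": 0,"ry": 0,"rz": 0},{"tx": 0,"ty": 0,"tz": 0,"rx": 0,"ry": 0,"rz": 0},{"tx": 0,"ty": 0,"tz": 0,"rx": 0,"ry": 0,"rz": 0}]' --claw 0.6

```text
clock: 69.25
tool_pos: [0.5824, 0.3317, -0.0085]
eef_rot: [0.001, -0.067, 0.998, 0.0]
force: [-0.1, 0.0, 5.2]
finger_gap: 0.056
gripper_force: 21.9
```

Call:
jog_arm --commands '[{"tx": 0,"ty": 0,"tz": 0,"rx": 0,"ry": 0,"rz": 0},{"tx": 0,"ty": 0,"tz": 0,"rx": 0,"ry": 0,"rz": 0},{"tx": 0,"ty": 0,"tz": 0,"rx": 0,"ry": 0,"rz": 0},{"tx": 0,"ty": 0,"tz": 0,"rx": 0,"ry": 0,"rz": 0},{"tx": 0,"ty": 0,"tz": -0.4,"rx": 0,"ry": 0,"rz": 0},{"tx": 0,"ty": 0,"tz": -1,"rx": 0,"ry": 0,"rz": 0},{"tx": 0,"ty": 0,"tz": -1,"rx": 0,"ry": 0,"rz": 0},{"tx": 0,"ty": 0,"tz": -1,"rx": 0,"ry": 0,"rz": 0},{"tx": 0,"ty": 0,"tz": 0,"rx": 0,"ry": 0,"rz": 0},{"tx": 0,"ty": 0,"tz": 0,"rx": 0,"ry": 0,"rz": 0}]' --claw 0.95

```text
clock: 70.25
tool_pos: [0.582, 0.3315, 0.0938]
eef_rot: [0.001, -0.067, 0.998, 0.0]
force: [0.1, 0.0, -0.8]
finger_gap: 0.0808
gripper_force: 0.0
```

```bash
python3 - <<'E'
from h import *
goto(.3825,-.1945,.0828,73.5); traystate('scene')
E
```

```text
t 70.2 pos [0.582  0.3315 0.0938] psi 97.7 tilt [-0.002  0.001 -1.   ] j [ 0.5   0.55  1.5  -0.    1.09 -1.2 ] gap 0.0808 F [ 0.1  0.  -0.8]
 turn rz units 5.27  before-turn shift tx 8.93 ty -16.49  after-turn tx 1.40 ty -18.70 tz 0.37
scene Y hist(5mm) [ 0  0  0  0  0  0  0 36 53 56 54 50 43  0  0  0  0  0  0  0  0 36 50 51
 51 54 45 50 59 59 58 56 30  0  0  0  0  0  0  0]
 x -40 [(np.float64(5.5), np.float64(33.0))]
 x -30 [(np.float64(-63.5), np.float64(-35.4)), (np.float64(6.2), np.float64(61.0))]
 x -20 [(np.float64(-62.9), np.float64(-35.4)), (np.float64(6.4), np.float64(62.1))]
 x -10 [(np.float64(-63.0), np.float64(-35.8)), (np.float64(6.6), np.float64(62.0))]
 x 0 [(np.float64(-63.9), np.float64(-35.5)), (np.float64(7.6), np.float64(63.0))]
 x 10 [(np.float64(-63.7), np.float64(-35.8)), (np.float64(7.8), np.float64(62.9))]
 x 20 [(np.float64(-63.3), np.float64(-36.3)), (np.float64(13.0), np.float64(31.7)), (np.float64(36.0), np.float64(63.4))]
 x 30 [(np.float64(-58.7), np.float64(-39.6)), (np.float64(39.6), np.float64(60.8))]
 x 40 [(np.float64(-60.8), np.float64(-42.0)), (np.float64(40.1), np.float64(59.5))]
```

Call:
jog_arm --commands '[{"tx": 0,"ty": -0.02,"tz": 0.9,"rx": 0,"ry": 0,"rz": 0.1},{"tx": 0,"ty": 0,"tz": 0.9,"rx": 0,"ry": 0,"rz": 0.1},{"tx": 0,"ty": 0,"tz": 0.7,"rx": 0,"ry": 0,"rz": 0},{"tx": 0,"ty": 0,"tz": 0.5,"rx": 0,"ry": 0,"rz": 0},{"tx": 0,"ty": 0,"tz": 0.4,"rx": 0,"ry": 0,"rz": 0},{"tx": 0,"ty": 0,"tz": 0,"rx": 0,"ry": 0,"rz": 0},{"tx": 0,"ty": 0,"tz": 0,"rx": 0,"ry": 0,"rz": 0}]'

```text
clock: 71.0
tool_pos: [0.5821, 0.3309, -0.0094]
eef_rot: [0.0, -0.059, 0.998, 0.0]
force: [0.4, 0.1, 0.0]
finger_gap: 0.081
gripper_force: 0.0
```

Call:
jog_arm --commands '[{"tx": 0,"ty": 0,"tz": 0,"rx": 0,"ry": 0,"rz": 0},{"tx": 0,"ty": 0,"tz": 0,"rx": 0,"ry": 0,"rz": 0},{"tx": 0,"ty": 0,"tz": 0,"rx": 0,"ry": 0,"rz": 0},{"tx": 0,"ty": 0,"tz": 0,"rx": 0,"ry": 0,"rz": 0},{"tx": 0,"ty": 0,"tz": 0,"rx": 0,"ry": 0,"rz": 0},{"tx": 0,"ty": 0,"tz": 0,"rx": 0,"ry": 0,"rz": 0},{"tx": 0,"ty": 0,"tz": 0,"rx": 0,"ry": 0,"rz": 0},{"tx": 0,"ty": 0,"tz": 0,"rx": 0,"ry": 0,"rz": 0},{"tx": 0,"ty": 0,"tz": 0,"rx": 0,"ry": 0,"rz": 0}]' --claw 0.5 --squeeze 40

```text
clock: 71.9
tool_pos: [0.5827, 0.3311, -0.0081]
eef_rot: [0.001, -0.059, 0.998, 0.001]
force: [0.3, 0.2, 6.5]
finger_gap: 0.0556
gripper_force: 42.8
```

Call:
jog_arm --commands '[{"tx": 0,"ty": 0,"tz": 0,"rx": 0,"ry": 0,"rz": 0},{"tx": 0,"ty": 0,"tz": 0,"rx": 0,"ry": 0,"rz": 0},{"tx": 0,"ty": 0,"tz": 0,"rx": 0,"ry": 0,"rz": 0},{"tx": 0,"ty": 0,"tz": 0,"rx": 0,"ry": 0,"rz": 0},{"tx": 0,"ty": 0,"tz": -0.4,"rx": 0,"ry": 0,"rz": 0},{"tx": 0,"ty": 0,"tz": -1,"rx": 0,"ry": 0,"rz": 0},{"tx": 0,"ty": 0,"tz": -1,"rx": 0,"ry": 0,"rz": 0},{"tx": 0,"ty": 0,"tz": -1,"rx": 0,"ry": 0,"rz": 0},{"tx": 0,"ty": 0,"tz": 0,"rx": 0,"ry": 0,"rz": 0},{"tx": 0,"ty": 0,"tz": 0,"rx": 0,"ry": 0,"rz": 0}]' --claw 0.95

```text
clock: 72.9
tool_pos: [0.5821, 0.3309, 0.0938]
eef_rot: [0.001, -0.059, 0.998, 0.0]
force: [-0.0, -0.1, 0.4]
finger_gap: 0.0814
gripper_force: 0.0
```

```bash
python3 - <<'E'
from h import *
goto(.3825,-.1945,.0828,73.5); traystate('scene')
C,im,d=shot('side'); sleeves('side',C,im,d)
E
```

```text
t 72.9 pos [0.5821 0.3309 0.0938] psi 96.8 tilt [-0.002  0.001 -1.   ] j [ 0.5   0.55  1.5  -0.    1.09 -1.19] gap 0.0814 F [-0.  -0.1  0.4]
 turn rz units 5.08  before-turn shift tx 8.67 ty -16.61  after-turn tx 1.41 ty -18.68 tz 0.37
scene Y hist(5mm) [ 0  0  0  0  0  0  0 38 50 50 52 49 47  0  0  0  0  0  0  0  0 39 50 54
 53 55 44 50 58 56 60 59 24  0  0  0  0  0  0  0]
 x -40 [(np.float64(5.5), np.float64(32.5))]
 x -30 [(np.float64(-63.0), np.float64(-35.4)), (np.float64(5.7), np.float64(61.1))]
 x -20 [(np.float64(-62.9), np.float64(-36.4)), (np.float64(5.9), np.float64(61.6))]
 x -10 [(np.float64(-62.9), np.float64(-35.8)), (np.float64(6.4), np.float64(62.0))]
 x 0 [(np.float64(-63.5), np.float64(-35.4)), (np.float64(6.6), np.float64(61.8))]
 x 10 [(np.float64(-64.0), np.float64(-35.7)), (np.float64(7.9), np.float64(30.5)), (np.float64(34.9), np.float64(62.4))]
 x 20 [(np.float64(-63.4), np.float64(-35.5)), (np.float64(11.1), np.float64(62.8))]
 x 30 [(np.float64(-60.1), np.float64(-38.6)), (np.float64(38.4), np.float64(59.6))]
 x 40 [(np.float64(-61.0), np.float64(-40.7)), (np.float64(40.2), np.float64(59.5))]
side [307. 267.] ctr [ 381.8 -195. ] [33.8 67.9] nose dir -16.8 rectang 70.6 z95 0.0308
```

Call:
jog_arm --commands '[{"tx": 0,"ty": 0,"tz": 0,"rx": 0,"ry": 0,"rz": 1},{"tx": 0,"ty": 0,"tz": 0,"rx": 0,"ry": 0,"rz": 1},{"tx": 0,"ty": 0,"tz": 0,"rx": 0,"ry": 0,"rz": 1},{"tx": 0,"ty": 0,"tz": 0,"rx": 0,"ry": 0,"rz": 1},{"tx": 0,"ty": 0,"tz": 0,"rx": 0,"ry": 0,"rz": 1.0}]' --claw 0.8 --squeeze 50

```text
clock: 73.5
tool_pos: [0.5808, 0.3302, 0.0906]
eef_rot: [-0.001, 0.142, 0.99, -0.001]
force: [0.4, 0.0, -0.3]
finger_gap: 0.0688
gripper_force: 0.0
```

Call:
jog_arm --commands '[{"tx": 0.07,"ty": -0.934,"tz": 0,"rx": 0,"ry": 0,"rz": 0},{"tx": 0.07,"ty": -0.934,"tz": 0,"rx": 0,"ry": 0,"rz": 0},{"tx": 0.07,"ty": -0.934,"tz": 0,"rx": 0,"ry": 0,"rz": 0},{"tx": 0.07,"ty": -0.934,"tz": 0,"rx": 0,"ry": 0,"rz": 0},{"tx": 0.07,"ty": -0.934,"tz": 0,"rx": 0,"ry": 0,"rz": 0},{"tx": 0.07,"ty": -0.934,"tz": 0,"rx": 0,"ry": 0,"rz": 0},{"tx": 0.07,"ty": -0.934,"tz": 0,"rx": 0,"ry": 0,"rz": 0},{"tx": 0.07,"ty": -0.934,"tz": 0,"rx": 0,"ry": 0,"rz": 0},{"tx": 0.07,"ty": -0.934,"tz": 0,"rx": 0,"ry": 0,"rz": 0},{"tx": 0.07,"ty": -0.934,"tz": 0,"rx": 0,"ry": 0,"rz": 0}]'

```text
clock: 74.5
tool_pos: [0.4821, 0.0663, 0.0912]
eef_rot: [-0.001, 0.14, 0.99, -0.0]
force: [0.3, -0.4, -0.2]
finger_gap: 0.0685
gripper_force: 0.0
```

Call:
jog_arm --commands '[{"tx": 0.07,"ty": -0.934,"tz": 0,"rx": 0,"ry": 0,"rz": 0},{"tx": 0.07,"ty": -0.934,"tz": 0,"rx": 0,"ry": 0,"rz": 0},{"tx": 0.07,"ty": -0.934,"tz": 0,"rx": 0,"ry": 0,"rz": 0},{"tx": 0.07,"ty": -0.934,"tz": 0,"rx": 0,"ry": 0,"rz": 0},{"tx": 0.07,"ty": -0.934,"tz": 0,"rx": 0,"ry": 0,"rz": 0},{"tx": 0.07,"ty": -0.934,"tz": 0,"rx": 0,"ry": 0,"rz": 0},{"tx": 0.07,"ty": -0.934,"tz": 0,"rx": 0,"ry": 0,"rz": 0},{"tx": 0.07,"ty": -0.934,"tz": 0,"rx": 0,"ry": 0,"rz": 0},{"tx": 0.07,"ty": -0.934,"tz": 0,"rx": 0,"ry": 0,"rz": 0},{"tx": 0.07,"ty": -0.934,"tz": 0,"rx": 0,"ry": 0,"rz": 0}]'

```text
clock: 75.5
tool_pos: [0.3841, -0.1965, 0.0913]
eef_rot: [-0.001, 0.141, 0.99, 0.0]
force: [0.9, -0.7, 0.8]
finger_gap: 0.0686
gripper_force: 0.0
```

Call:
jog_arm --commands '[{"tx": 0,"ty": 0,"tz": 0.3,"rx": 0,"ry": 0,"rz": 0},{"tx": 0,"ty": 0,"tz": 0,"rx": 0,"ry": 0,"rz": 0},{"tx": 0,"ty": 0,"tz": 0,"rx": 0,"ry": 0,"rz": 0},{"tx": 0,"ty": 0,"tz": 0,"rx": 0,"ry": 0,"rz": 0}]'

```text
clock: 75.9
tool_pos: [0.3856, -0.195, 0.0831]
eef_rot: [-0.0, 0.14, 0.99, 0.0]
force: [-0.4, -0.5, 0.0]
finger_gap: 0.0682
gripper_force: 0.0
```

```bash
python3 - <<'E'
from h import *
goto(.3825,-.1943,-.0125,73.5)
C,im,d=shot('side','p10.png'); sleeves('side',C,im,d)
traystate('scene')
E
```

```text
t 75.9 pos [ 0.3856 -0.195   0.0831] psi 73.9 tilt [ 0.001  0.    -1.   ] j [-0.5   0.24  2.07  0.    0.84 -1.79] gap 0.0682 F [-0.4 -0.5  0. ]
 turn rz units 0.09  before-turn shift tx 0.11 ty -0.00  after-turn tx 0.11 ty -0.01 tz 3.19
side [307. 267.] ctr [ 381.5 -196.8] [31.2 67.8] nose dir -16.6 rectang 67.1 z95 0.0309
scene Y hist(5mm) [ 0  0  0  0  0  0  0 32 47 52 51 52 42  0  0  0  0  0  0  0  0 39 52 56
 50 55 43 51 55 58 60 60 24  0  0  0  0  0  0  0]
 x -40 [(np.float64(5.6), np.float64(33.0))]
 x -30 [(np.float64(-62.8), np.float64(-35.8)), (np.float64(5.9), np.float64(61.1))]
 x -20 [(np.float64(-63.6), np.float64(-35.5)), (np.float64(5.8), np.float64(61.6))]
 x -10 [(np.float64(-62.7), np.float64(-35.9)), (np.float64(6.6), np.float64(62.0))]
 x 0 [(np.float64(-63.7), np.float64(-35.5)), (np.float64(6.6), np.float64(61.9))]
 x 10 [(np.float64(-63.4), np.float64(-35.9)), (np.float64(8.2), np.float64(62.3))]
 x 20 [(np.float64(-63.4), np.float64(-35.8)), (np.float64(10.6), np.float64(31.0)), (np.float64(35.5), np.float64(62.8))]
 x 30 [(np.float64(-60.0), np.float64(-39.1)), (np.float64(38.3), np.float64(59.6))]
 x 40 [(np.float64(-48.3), np.float64(-40.0)), (np.float64(42.7), np.float64(59.5))]
```

Call:
jog_arm --commands '[{"tx": 0.1,"ty": 0,"tz": 0.9,"rx": 0,"ry": 0,"rz": 0.09},{"tx": 0,"ty": 0,"tz": 0.9,"rx": 0,"ry": 0,"rz": 0},{"tx": 0,"ty": 0,"tz": 0.7,"rx": 0,"ry": 0,"rz": 0},{"tx": 0,"ty": 0,"tz": 0.4,"rx": 0,"ry": 0,"rz": 0},{"tx": 0,"ty": 0,"tz": 0.32,"rx": 0,"ry": 0,"rz": 0},{"tx": 0,"ty": 0,"tz": 0,"rx": 0,"ry": 0,"rz": 0},{"tx": 0,"ty": 0,"tz": 0,"rx": 0,"ry": 0,"rz": 0}]'

```text
clock: 76.7
tool_pos: [0.383, -0.1951, -0.013]
eef_rot: [0.0, 0.144, 0.99, -0.0]
force: [-0.2, -0.5, 0.1]
finger_gap: 0.0682
gripper_force: 0.0
```

Call:
jog_arm --commands '[{"tx": 0,"ty": 0,"tz": 0,"rx": 0,"ry": 0,"rz": 0},{"tx": 0,"ty": 0,"tz": 0,"rx": 0,"ry": 0,"rz": 0},{"tx": 0,"ty": 0,"tz": 0,"rx": 0,"ry": 0,"rz": 0},{"tx": 0,"ty": 0,"tz": 0,"rx": 0,"ry": 0,"rz": 0},{"tx": 0,"ty": 0,"tz": 0,"rx": 0,"ry": 0,"rz": 0},{"tx": 0,"ty": 0,"tz": 0,"rx": 0,"ry": 0,"rz": 0}]' --claw 0

```text
clock: 77.3
tool_pos: [0.3831, -0.1954, -0.0126]
eef_rot: [0.001, 0.144, 0.99, -0.0]
force: [-1.0, 0.7, 5.5]
finger_gap: 0.0273
gripper_force: 49.7
```

Call:
jog_arm --commands '[{"tx": 0,"ty": 0,"tz": -0.5,"rx": 0,"ry": 0,"rz": 0},{"tx": 0,"ty": 0,"tz": -1,"rx": 0,"ry": 0,"rz": 0},{"tx": 0,"ty": 0,"tz": -1,"rx": 0,"ry": 0,"rz": 0},{"tx": 0,"ty": 0,"tz": -1,"rx": 0,"ry": 0,"rz": 0},{"tx": 0,"ty": 0,"tz": 0,"rx": 0,"ry": 0,"rz": 0},{"tx": 0,"ty": 0,"tz": 0,"rx": 0,"ry": 0,"rz": 0}]'

```text
clock: 77.9
tool_pos: [0.3826, -0.1951, 0.092]
eef_rot: [0.001, 0.144, 0.99, -0.0]
force: [0.4, -0.0, -1.3]
finger_gap: 0.0271
gripper_force: 49.2
```

```bash
python3 - <<'E'
from h import *
goto(.530,.0115,.0247,-93)
E
```

```text
t 77.9 pos [ 0.3826 -0.1951  0.092 ] psi 73.4 tilt [-0.001 -0.    -1.   ] j [-0.5   0.22  2.06  0.    0.86 -1.78] gap 0.0271 F [ 0.4 -0.  -1.3]
 turn rz units 36.31  before-turn shift tx -2.75 ty 8.00  after-turn tx 4.55 ty -7.13 tz 2.24
```

Call:
jog_arm --commands '[{"tx": 0,"ty": 0,"tz": 0,"rx": 0,"ry": 0,"rz": 1},{"tx": 0,"ty": 0,"tz": 0,"rx": 0,"ry": 0,"rz": 1},{"tx": 0,"ty": 0,"tz": 0,"rx": 0,"ry": 0,"rz": 1},{"tx": 0,"ty": 0,"tz": 0,"rx": 0,"ry": 0,"rz": 1},{"tx": 0,"ty": 0,"tz": 0,"rx": 0,"ry": 0,"rz": 1},{"tx": 0,"ty": 0,"tz": 0,"rx": 0,"ry": 0,"rz": 1},{"tx": 0,"ty": 0,"tz": 0,"rx": 0,"ry": 0,"rz": 1},{"tx": 0,"ty": 0,"tz": 0,"rx": 0,"ry": 0,"rz": 1},{"tx": 0,"ty": 0,"tz": 0,"rx": 0,"ry": 0,"rz": 1},{"tx": 0,"ty": 0,"tz": 0,"rx": 0,"ry": 0,"rz": 1},{"tx": 0,"ty": 0,"tz": 0,"rx": 0,"ry": 0,"rz": 1},{"tx": 0,"ty": 0,"tz": 0,"rx": 0,"ry": 0,"rz": 1}]'

```text
clock: 79.1
tool_pos: [0.3813, -0.1944, 0.09]
eef_rot: [-0.002, 0.586, 0.81, -0.0]
force: [-0.9, -0.2, -0.3]
finger_gap: 0.0271
gripper_force: 49.1
```

Call:
jog_arm --commands '[{"tx": 0,"ty": 0,"tz": 0,"rx": 0,"ry": 0,"rz": 1},{"tx": 0,"ty": 0,"tz": 0,"rx": 0,"ry": 0,"rz": 1},{"tx": 0,"ty": 0,"tz": 0,"rx": 0,"ry": 0,"rz": 1},{"tx": 0,"ty": 0,"tz": 0,"rx": 0,"ry": 0,"rz": 1},{"tx": 0,"ty": 0,"tz": 0,"rx": 0,"ry": 0,"rz": 1},{"tx": 0,"ty": 0,"tz": 0,"rx": 0,"ry": 0,"rz": 1},{"tx": 0,"ty": 0,"tz": 0,"rx": 0,"ry": 0,"rz": 1},{"tx": 0,"ty": 0,"tz": 0,"rx": 0,"ry": 0,"rz": 1},{"tx": 0,"ty": 0,"tz": 0,"rx": 0,"ry": 0,"rz": 1},{"tx": 0,"ty": 0,"tz": 0,"rx": 0,"ry": 0,"rz": 1},{"tx": 0,"ty": 0,"tz": 0,"rx": 0,"ry": 0,"rz": 1},{"tx": 0,"ty": 0,"tz": 0,"rx": 0,"ry": 0,"rz": 1}]'

```text
clock: 80.3
tool_pos: [0.3814, -0.1945, 0.0901]
eef_rot: [-0.002, 0.894, 0.448, -0.001]
force: [0.1, -0.9, -0.5]
finger_gap: 0.0269
gripper_force: 49.1
```

Call:
jog_arm --commands '[{"tx": 0,"ty": 0,"tz": 0,"rx": 0,"ry": 0,"rz": 1},{"tx": 0,"ty": 0,"tz": 0,"rx": 0,"ry": 0,"rz": 1},{"tx": 0,"ty": 0,"tz": 0,"rx": 0,"ry": 0,"rz": 1},{"tx": 0,"ty": 0,"tz": 0,"rx": 0,"ry": 0,"rz": 1},{"tx": 0,"ty": 0,"tz": 0,"rx": 0,"ry": 0,"rz": 1},{"tx": 0,"ty": 0,"tz": 0,"rx": 0,"ry": 0,"rz": 1},{"tx": 0,"ty": 0,"tz": 0,"rx": 0,"ry": 0,"rz": 1},{"tx": 0,"ty": 0,"tz": 0,"rx": 0,"ry": 0,"rz": 1},{"tx": 0,"ty": 0,"tz": 0,"rx": 0,"ry": 0,"rz": 1},{"tx": 0,"ty": 0,"tz": 0,"rx": 0,"ry": 0,"rz": 1},{"tx": 0,"ty": 0,"tz": 0,"rx": 0,"ry": 0,"rz": 1},{"tx": 0,"ty": 0,"tz": 0,"rx": 0,"ry": 0,"rz": 1}]'

```text
clock: 81.5
tool_pos: [0.3814, -0.1945, 0.0901]
eef_rot: [-0.001, 1.0, -0.015, -0.002]
force: [0.5, -0.5, -0.9]
finger_gap: 0.0271
gripper_force: 49.1
```

Call:
jog_arm --commands '[{"tx": 0,"ty": 0,"tz": 0,"rx": 0,"ry": 0,"rz": 0.3},{"tx": 0.57,"ty": -0.89,"tz": 0,"rx": 0,"ry": 0,"rz": 0},{"tx": 0.57,"ty": -0.89,"tz": 0,"rx": 0,"ry": 0,"rz": 0},{"tx": 0.57,"ty": -0.89,"tz": 0,"rx": 0,"ry": 0,"rz": 0},{"tx": 0.57,"ty": -0.89,"tz": 0,"rx": 0,"ry": 0,"rz": 0},{"tx": 0.57,"ty": -0.89,"tz": 0,"rx": 0,"ry": 0,"rz": 0},{"tx": 0.57,"ty": -0.89,"tz": 0,"rx": 0,"ry": 0,"rz": 0},{"tx": 0.57,"ty": -0.89,"tz": 0,"rx": 0,"ry": 0,"rz": 0},{"tx": 0.57,"ty": -0.89,"tz": 0,"rx": 0,"ry": 0,"rz": 0},{"tx": 0,"ty": 0,"tz": 0,"rx": 0,"ry": 0,"rz": 0}]'

```text
clock: 82.5
tool_pos: [0.532, 0.0137, 0.0906]
eef_rot: [-0.0, 1.0, -0.024, 0.0]
force: [0.1, -0.4, -0.6]
finger_gap: 0.0271
gripper_force: 49.4
```

Call:
jog_arm --commands '[{"tx": 0,"ty": 0,"tz": 0.75,"rx": 0,"ry": 0,"rz": 0},{"tx": 0,"ty": 0,"tz": 0.75,"rx": 0,"ry": 0,"rz": 0},{"tx": 0,"ty": 0,"tz": 0.75,"rx": 0,"ry": 0,"rz": 0},{"tx": 0,"ty": 0,"tz": 0,"rx": 0,"ry": 0,"rz": 0},{"tx": 0,"ty": 0,"tz": 0,"rx": 0,"ry": 0,"rz": 0},{"tx": 0,"ty": 0,"tz": 0,"rx": 0,"ry": 0,"rz": 0}]'

```text
clock: 83.1
tool_pos: [0.5308, 0.0109, 0.0251]
eef_rot: [0.0, 1.0, -0.026, 0.001]
force: [-0.7, 0.6, 0.1]
finger_gap: 0.0271
gripper_force: 49.4
```

```bash
python3 - <<'E'
from h import *
goto(.530,.0115,.0237,-93); align()
E
```

```text
t 83.1 pos [0.5308 0.0109 0.0251] psi -93.0 tilt [ 0.002 -0.    -1.   ] j [-0.    0.45  1.92 -0.    0.78  1.62] gap 0.0271 F [-0.7  0.6  0.1]
 turn rz units 0.01  before-turn shift tx -0.03 ty -0.02  after-turn tx -0.03 ty -0.02 tz 0.05
pin s,lat (np.float64(0.5966279077013781), np.float64(0.6384731472903488), array([0.0387, 0.0387]), np.float64(0.0143), np.float64(-0.13)) top z 0.0581
sleeve s,lat (np.float64(0.5370729357267159), np.float64(0.5678390406618008), array([0.0381, 0.0377]), np.float64(0.0268), np.float64(-1.01)) top z 0.0661 tcp s 0.5297 lat 0.0388 z 0.0253
 pitch deg -0.76
```

Call:
jog_arm --commands '[{"tx": 0.3,"ty": -0.03,"tz": 0.045,"rx": 0,"ry": 0,"rz": 0},{"tx": 0.3,"ty": 0,"tz": 0,"rx": 0,"ry": 0,"rz": 0},{"tx": 0.15,"ty": 0,"tz": 0,"rx": 0,"ry": 0,"rz": 0},{"tx": 0.15,"ty": 0,"tz": 0,"rx": 0,"ry": 0,"rz": 0},{"tx": 0.15,"ty": 0,"tz": 0,"rx": 0,"ry": 0,"rz": 0},{"tx": 0.15,"ty": 0,"tz": 0,"rx": 0,"ry": 0,"rz": 0},{"tx": 0.15,"ty": 0,"tz": 0,"rx": 0,"ry": 0,"rz": 0},{"tx": 0.15,"ty": 0,"tz": 0,"rx": 0,"ry": 0,"rz": 0},{"tx": 0,"ty": 0,"tz": 0,"rx": 0,"ry": 0,"rz": 0}]'

```text
clock: 84.05
tool_pos: [0.576, 0.0097, 0.0229]
eef_rot: [0.0, 1.0, -0.026, 0.0]
force: [0.6, 0.1, -0.8]
finger_gap: 0.0272
gripper_force: 49.4
```

Call:
jog_arm --commands '[{"tx": 0.07,"ty": 0,"tz": 0,"rx": 0,"ry": 0,"rz": 0},{"tx": 0.07,"ty": 0,"tz": 0,"rx": 0,"ry": 0,"rz": 0},{"tx": 0.07,"ty": 0,"tz": 0,"rx": 0,"ry": 0,"rz": 0},{"tx": 0,"ty": 0,"tz": 0,"rx": 0,"ry": 0,"rz": 0},{"tx": 0,"ty": 0,"tz": 0,"rx": 0,"ry": 0,"rz": 0}]'

```text
clock: 84.55
tool_pos: [0.5815, 0.0094, 0.0229]
eef_rot: [0.0, 1.0, -0.026, -0.0]
force: [0.7, 0.3, -0.8]
finger_gap: 0.0272
gripper_force: 49.4
```

Call:
jog_arm --commands '[{"tx": 0.05,"ty": 0,"tz": 0,"rx": 0,"ry": 0,"rz": 0},{"tx": 0.05,"ty": 0,"tz": 0,"rx": 0,"ry": 0,"rz": 0},{"tx": 0.05,"ty": 0,"tz": 0,"rx": 0,"ry": 0,"rz": 0},{"tx": 0,"ty": 0,"tz": 0,"rx": 0,"ry": 0,"rz": 0},{"tx": 0,"ty": 0,"tz": 0,"rx": 0,"ry": 0,"rz": 0}]'

```text
clock: 85.05
tool_pos: [0.5857, 0.0092, 0.0228]
eef_rot: [0.0, 1.0, -0.026, -0.0]
force: [-1.3, 0.4, -0.0]
finger_gap: 0.0266
gripper_force: 49.4
```

Call:
jog_arm --commands '[{"tx": 0.04,"ty": 0,"tz": 0,"rx": 0,"ry": 0,"rz": 0},{"tx": 0.04,"ty": 0,"tz": 0,"rx": 0,"ry": 0,"rz": 0},{"tx": 0,"ty": 0,"tz": 0,"rx": 0,"ry": 0,"rz": 0},{"tx": 0,"ty": 0,"tz": 0,"rx": 0,"ry": 0,"rz": 0}]'

```text
clock: 85.45
tool_pos: [0.5858, 0.0092, 0.0225]
eef_rot: [0.0, 1.0, -0.026, -0.003]
force: [-6.1, 0.8, 2.6]
finger_gap: 0.027
gripper_force: 49.8
```

```bash
python3 - <<'E'
from h import *
goto(.530,.0115,.0237,-93); align()
E
```

```text
t 85.5 pos [0.5858 0.0092 0.0225] psi -93.0 tilt [-0.006  0.    -1.   ] j [-0.    0.52  1.78  0.    0.85  1.62] gap 0.027 F [-6.1  0.8  2.6]
 turn rz units 0.01  before-turn shift tx -1.86 ty 0.02  after-turn tx -1.86 ty 0.02 tz -0.04
pin s,lat (np.float64(0.5955894946054306), np.float64(0.6410844235193652), array([0.0389, 0.0386]), np.float64(0.0144), np.float64(-0.96)) top z 0.0583
sleeve s,lat (np.float64(0.5918687164486476), np.float64(0.6447083326082163), array([0.0391, 0.0386]), np.float64(0.0267), np.float64(-0.66)) top z 0.0632 tcp s 0.5845 lat 0.0398 z 0.0225
 pitch deg -7.52
```

Call:
jog_arm --commands '[{"tx": 0.04,"ty": 0,"tz": 0,"rx": 0,"ry": 0,"rz": 0},{"tx": 0.04,"ty": 0,"tz": 0,"rx": 0,"ry": 0,"rz": 0},{"tx": 0,"ty": 0,"tz": 0,"rx": 0,"ry": 0,"rz": 0},{"tx": 0,"ty": 0,"tz": 0,"rx": 0,"ry": 0,"rz": 0}]'

```text
clock: 85.9
tool_pos: [0.5857, 0.0092, 0.0222]
eef_rot: [-0.0, 1.0, -0.026, -0.005]
force: [-11.2, 1.0, 5.6]
finger_gap: 0.0269
gripper_force: 50.2
```

Call:
jog_arm --commands '[{"tx": -0.3,"ty": 0,"tz": 0,"rx": 0,"ry": 0,"rz": 0},{"tx": -0.6,"ty": 0,"tz": 0,"rx": 0,"ry": 0,"rz": 0},{"tx": -0.6,"ty": 0,"tz": 0,"rx": 0,"ry": 0,"rz": 0},{"tx": -0.6,"ty": 0,"tz": 0,"rx": 0,"ry": 0,"rz": 0},{"tx": 0,"ty": 0,"tz": 0,"rx": 0,"ry": 0,"rz": 0},{"tx": 0,"ty": 0,"tz": -0.9,"rx": 0,"ry": 0,"rz": 0},{"tx": 0,"ty": 0,"tz": -1,"rx": 0,"ry": 0,"rz": 0},{"tx": 0,"ty": 0,"tz": -0.6,"rx": 0,"ry": 0,"rz": 0},{"tx": 0,"ty": 0,"tz": 0,"rx": 0,"ry": 0,"rz": 0}]'

```text
clock: 86.8
tool_pos: [0.5316, 0.0122, 0.1009]
eef_rot: [-0.0, 1.0, -0.026, 0.005]
force: [-0.0, 0.4, -1.0]
finger_gap: 0.0268
gripper_force: 49.4
```

```bash
python3 - <<'E'
from h import *
goto(.582,-.298,-.004,-79.2)
E
```

```text
t 86.8 pos [0.5316 0.0122 0.1009] psi -93.0 tilt [ 0.009 -0.    -1.   ] j [ 0.    0.35  1.84 -0.    0.95  1.62] gap 0.0268 F [-0.   0.4 -1. ]
 turn rz units -3.00  before-turn shift tx 2.21 ty 10.24  after-turn tx -0.29 ty 10.47 tz 3.50
```

Call:
jog_arm --commands '[{"tx": 0,"ty": 0,"tz": 0,"rx": 0,"ry": 0,"rz": -1},{"tx": 0,"ty": 0,"tz": 0,"rx": 0,"ry": 0,"rz": -1},{"tx": 0,"ty": 0,"tz": 0,"rx": 0,"ry": 0,"rz": -1}]'

```text
clock: 87.1
tool_pos: [0.5282, 0.0121, 0.0967]
eef_rot: [0.0, 0.995, 0.096, -0.0]
force: [0.4, 0.9, 0.5]
finger_gap: 0.0273
gripper_force: 49.5
```

Call:
jog_arm --commands '[{"tx": -0.02,"ty": 0.95,"tz": 0,"rx": 0,"ry": 0,"rz": 0},{"tx": -0.02,"ty": 0.95,"tz": 0,"rx": 0,"ry": 0,"rz": 0},{"tx": -0.02,"ty": 0.95,"tz": 0,"rx": 0,"ry": 0,"rz": 0},{"tx": -0.02,"ty": 0.95,"tz": 0,"rx": 0,"ry": 0,"rz": 0},{"tx": -0.02,"ty": 0.95,"tz": 0,"rx": 0,"ry": 0,"rz": 0},{"tx": -0.02,"ty": 0.95,"tz": 0,"rx": 0,"ry": 0,"rz": 0},{"tx": -0.02,"ty": 0.95,"tz": 0,"rx": 0,"ry": 0,"rz": 0},{"tx": -0.02,"ty": 0.95,"tz": 0,"rx": 0,"ry": 0,"rz": 0},{"tx": -0.02,"ty": 0.95,"tz": 0,"rx": 0,"ry": 0,"rz": 0},{"tx": -0.02,"ty": 0.95,"tz": 0,"rx": 0,"ry": 0,"rz": 0},{"tx": -0.02,"ty": 0.95,"tz": 0,"rx": 0,"ry": 0,"rz": 0},{"tx": 0,"ty": 0,"tz": 0,"rx": 0,"ry": 0,"rz": 0}]'

```text
clock: 88.3
tool_pos: [0.5808, -0.3007, 0.0961]
eef_rot: [0.001, 0.996, 0.093, 0.0]
force: [-0.1, 0.6, -1.0]
finger_gap: 0.0269
gripper_force: 49.5
```

Call:
jog_arm --commands '[{"tx": 0,"ty": 0,"tz": 0,"rx": 0,"ry": 0,"rz": 0},{"tx": 0,"ty": 0,"tz": 0,"rx": 0,"ry": 0,"rz": 0}]'

```text
clock: 88.5
tool_pos: [0.5798, -0.2961, 0.0969]
eef_rot: [-0.001, 0.996, 0.094, -0.001]
force: [-0.1, 0.5, 0.3]
finger_gap: 0.0273
gripper_force: 49.5
```

```bash
python3 - <<'E'
from h import *
goto(.582,-.298,-.005,-79.2)
C,im,d=shot('side','p11.png')
cv2.imwrite('pics/v11.png',cv2.resize(im[200:310,320:470],(600,440)))
E
```

```text
t 88.5 pos [ 0.5798 -0.2961  0.0969] psi -79.2 tilt [-0.001 -0.001 -1.   ] j [-0.49  0.53  1.54  0.    1.08  0.89] gap 0.0273 F [-0.1  0.5  0.3]
 turn rz units 0.00  before-turn shift tx 0.06 ty 0.08  after-turn tx 0.06 ty 0.08 tz 3.40
```

View pics/v11.png

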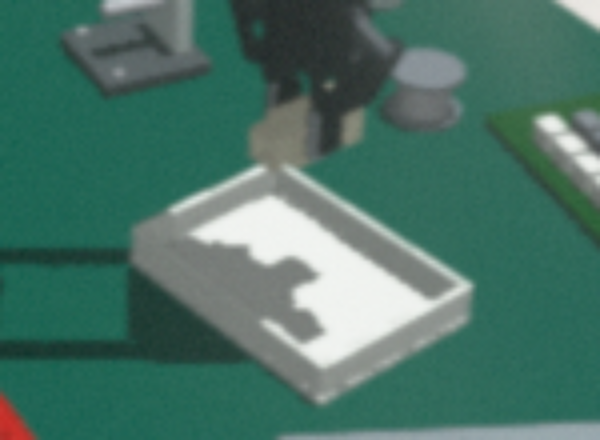

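The crop shows the sleeve at (305,130), held above the white box. I'll lower it into the box.

Call:
jog_arm --commands '[{"tx": 0.05,"ty": 0.08,"tz": 0.9,"rx": 0,"ry": 0,"rz": 0},{"tx": 0,"ty": 0,"tz": 0.9,"rx": 0,"ry": 0,"rz": 0},{"tx": 0,"ty": 0,"tz": 0.8,"rx": 0,"ry": 0,"rz": 0},{"tx": 0,"ty": 0,"tz": 0.4,"rx": 0,"ry": 0,"rz": 0},{"tx": 0,"ty": 0,"tz": 0.2,"rx": 0,"ry": 0,"rz": 0},{"tx": 0,"ty": 0,"tz": 0.18,"rx": 0,"ry": 0,"rz": 0},{"tx": 0,"ty": 0,"tz": 0,"rx": 0,"ry": 0,"rz": 0},{"tx": 0,"ty": 0,"tz": 0,"rx": 0,"ry": 0,"rz": 0}]'

```text
clock: 89.35
tool_pos: [0.5826, -0.2993, -0.0026]
eef_rot: [0.0, 0.996, 0.094, 0.001]
force: [-0.1, -0.3, -1.5]
finger_gap: 0.0274
gripper_force: 49.5
```

Call:
jog_arm --commands '[{"tx": 0,"ty": 0,"tz": 0,"rx": 0,"ry": 0,"rz": 0},{"tx": 0,"ty": 0,"tz": 0,"rx": 0,"ry": 0,"rz": 0},{"tx": 0,"ty": 0,"tz": 0,"rx": 0,"ry": 0,"rz": 0},{"tx": 0,"ty": 0,"tz": 0,"rx": 0,"ry": 0,"rz": 0},{"tx": 0,"ty": 0,"tz": -0.5,"rx": 0,"ry": 0,"rz": 0},{"tx": 0,"ty": 0,"tz": -1,"rx": 0,"ry": 0,"rz": 0},{"tx": 0,"ty": 0,"tz": -1,"rx": 0,"ry": 0,"rz": 0},{"tx": 0,"ty": 0,"tz": -1,"rx": 0,"ry": 0,"rz": 0},{"tx": 0,"ty": 0,"tz": -1,"rx": 0,"ry": 0,"rz": 0},{"tx": 0,"ty": 0,"tz": 0,"rx": 0,"ry": 0,"rz": 0}]' --claw 0.5

```text
clock: 90.35
tool_pos: [0.5848, -0.3005, 0.138]
eef_rot: [0.003, 0.996, 0.094, 0.005]
force: [-0.0, -0.6, 0.4]
finger_gap: 0.043
gripper_force: 0.0
```

```bash
python3 - <<'E'
from h import *
C,im,d=shot('side','f_side.png'); C,im2,d=shot('scene','f_scene.png')
cv2.imwrite('pics/v12.png',np.hstack([cv2.resize(im[130:310,220:480],(400,277)),cv2.resize(im2[80:350,190:460],(277,277))]))
traystate('scene'); goto(.5987,.29,.1,97)
E
```

```text
scene Y hist(5mm) [ 0  0  0  0  0  0  0 34 53 52 50 52 42  0  0  0  0  0  0  0  0 37 49 54
 51 57 46 51 62 62 58 56 24  0  0  0  0  0  0  0]
 x -40 [(np.float64(5.6), np.float64(33.0))]
 x -30 [(np.float64(-63.1), np.float64(-35.0)), (np.float64(5.7), np.float64(61.1))]
 x -20 [(np.float64(-63.1), np.float64(-35.3)), (np.float64(5.7), np.float64(61.6))]
 x -10 [(np.float64(-62.8), np.float64(-35.6)), (np.float64(6.5), np.float64(62.1))]
 x 0 [(np.float64(-63.6), np.float64(-36.2)), (np.float64(6.5), np.float64(61.8))]
 x 10 [(np.float64(-64.0), np.float64(-35.9)), (np.float64(8.1), np.float64(62.4))]
 x 20 [(np.float64(-63.3), np.float64(-36.0)), (np.float64(11.8), np.float64(31.2)), (np.float64(35.5), np.float64(62.8))]
 x 30 [(np.float64(-59.9), np.float64(-39.6)), (np.float64(36.5), np.float64(60.1))]
 x 40 [(np.float64(-52.6), np.float64(-49.2)), (np.float64(40.2), np.float64(58.4))]
t 90.5 pos [ 0.5816 -0.2989  0.1317] psi -79.2 tilt [-0. -0. -1.] j [-0.49  0.5   1.49  0.    1.15  0.89] gap 0.043 F [-0.6  0.3 -1.1]
 turn rz units -38.44  before-turn shift tx 4.24 ty -19.18  after-turn tx -2.96 ty 19.41 tz 1.06
```

View pics/v12.png

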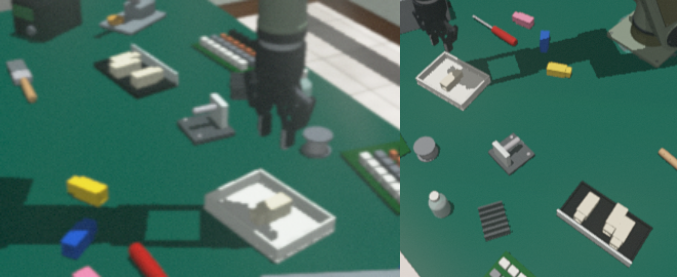

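The final view shows the three sound sleeves flat in the tray, noses to the raised wall, and the reject in the white box. The bystanders have not moved.

```bash
python3 -c "
from bench import close_job
print(close_job())"
```

```text
the job is handed in; nothing more can be done
None
```

The job is done and handed in: sleeves 1–3 in left-to-right order went fully home and lie flat in the tray, noses to the raised wall; the fourth stopped 24 mm short and is in the white box. Sleeve 2 was knocked aside in the tray, and after I squared it up, sleeves 1 and 2 lie touching and about 2° off square.

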